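# Sort loose chair feet on a leg gauge held in a cam vise

## Robot

A 7-joint arm with a two-finger parallel gripper is mounted at the origin on the work surface. World frame = base frame: x ahead of the robot, y to its left, z up, the work surface at z = 0. Lengths are in m, angles in degrees, forces in N, time in s.
With the tool pointing down it reaches from about 0.4 to 0.85 m from the base axis. Payload 10.4 kg.
Tool frame: the origin (TCP) lies midway between the tips of the shut fingers; the grasp point (between the pads) lies 19 mm behind it (ctrl.tcp_to_grasp is the distance from the TCP to the grasp point, in m); z points along the fingers, y is the direction in which the jaws open and shut (so a half turn about z gives the same grasp; the last joint's range is limited). The gripper opens to 87 mm and grips with 3 to 60 N. Pads are 19 mm wide; open, the fingers measure 117 mm over their backs; the gripper's body (75 mm by 190 mm) begins 51 mm behind the grasp point.
Start: joints at [-1.295, 19.034, -3.707, 83.658, 1.238, 77.344, -5.071], TCP at [0.625, 0, 0.223] pointing down, gripper open.
Joint ranges: [-148.97, 148.97], [-28.65, 121.19], [-84.17, 76.75], [9.2, 138.47], [-72.65, 252.65], [3.7, 117.97], [-149.18, 149.18]. Speed limits (degrees/s): [127.2, 127.2, 159.86, 159.86, 180, 180, 180].

## Interface

Orientations are given as [roll, pitch, yaw] about the fixed x, y, z axes, in that order (R = Rz(yaw) Ry(pitch) Rx(roll)).
In Python, from bench import ctrl, viewer gives the robot as it stands.
- The arm moves only by the shell command python3 -m pendant 'ROWS' [FORCE]. ROWS is JSON, a list of rows, each an object of numbers: "dx", "dy", "dz": the shift along the tool's x, y, z in cm; "ax", "ay", "az": the turn, a rotation vector about the tool's x, y, z in degrees; "hand": the opening, from 0 (shut) to 1 (fully open). In form: [{"dx": .., "dy": .., "dz": .., "ax": .., "ay": .., "az": .., "hand": ..}, ...]. A call has 1 to 5 rows; each row shifts and turns the commanded pose from where the row before left it, along the tool's axes as they then stand; what a row does not reach is not made up. A row lasts 1/12 s, in which the tool goes at most 41.7 mm and 7.16 degrees, less where a joint would pass 70% of its speed; a pose out of reach is approached as far as the arm can. A call with a gripper value outside its range is refused whole. The fingers move at their own pace and stop on an object; FORCE is the grip in N (left out, the last holds). Time passes only in rows, so rows that do not move let the fingers close. It gives the time, the measured TCP pose, the force and the opening at its end, in the units of the state.
- ctrl.sense(): the state, without advancing time (a new reading comes with each control period).
- viewer.capture(name): name is "scene" or "side" or "wrist"; returns the picture (400x640x3 uint8, blue, green, red); there is no depth.
- viewer.camera_info(name): a dict with "fovy" (degrees; the focal length in pixels is half the picture's height over the tangent of half this angle, whatever the lens; pixels are square), "cx", "cy" (the principal point, pixels), "k1" (the pictures are not rectified: a ray, as slopes to the right and down, at radius r is drawn at 1 + k1 r^2 times it, then the intrinsics apply), "pose" (4x4, takes a point from camera to world coordinates). Camera axes: x right, y down, z forward; pixel columns grow to the right and rows downward; lengths in m; the calibration is good to about 2 mm. A picture is of the moment at which its call begins: read the wrist's pose just before it. camera_info takes no time and is no camera call; for the wrist camera it gives the pose at the moment of the call.
- ctrl.hand_in(): hands the job in, once; it reports no verdict.
The state is a dict: "t": time; "joint_pos": joint angles; "qvel": joint speeds; "joint_efforts": joint torques, N m; "tool_pos": TCP position; "ee_rot": TCP orientation; "contact_force": force on the tool from outside, world axes, zero at the start; "moment": the same for the moment, N m; "finger_gap": opening from 0.0 (shut) to 1.0 (fully open).
Only numpy, scipy, OpenCV 4.12 (cv2) and the standard library are available. Lean on these libraries where they do the work, as an engineer would, in place of code of your own. Each camera call takes 0.05 s, during which the arm holds its last target.

## Task

Open the vise, stand the leg gauge upright between its jaws and swing the lever fully closed to clamp it. Then slide every loose chair foot down onto the gauge's pin in turn, never forcing it, and put each away before trying the next: those that go fully on in the rectangular tray, those that stop at the pin's end in the round tin. When all are sorted, swing the lever fully open again and stand the gauge upright back in its wooden case, leaving the mug, stapler and tape dispenser alone.

Things in the scene. Friction and masses are not known exactly. Their poses are not given: they have to be found in the camera images.
- vise: grey cam-lever vise bolted to the desk: bed 180 x 90 mm, its top 15 mm above the desk, jaw tops at 50 mm. Origin on the desk under the middle of the jaw gap; its x is the clamping axis (towards the moving jaw and the lever), y along the jaws. Fixed jaw face at x = -16 mm, moving jaw face at x = +24 mm when open (gap 40 mm); jaws 76 mm wide in y
- vise_seat (a point): middle of the open jaw gap on top of the bed (15 mm above the desk); axes as the vise
- vise_lever (a joint): vise lever, rad: 0 = open stop (lever along the vise's +x), 1.57 = closed stop (along its +y); grows anticlockwise from above. Its cam pushes the jaw 13 mm over the quarter turn, evenly; the spring-backed plate meets the gauge by about 1.2 rad and grips it with some 20 N at the closed stop. It stays where left; turning takes about 2 to 4 N at the grip
- lever_grip (a point): middle of the upright round black grip at the lever's end, 18 mm in diameter, from 62 mm to 103 mm above the desk (this point at 88 mm), 100 mm from the pivot
- lever_pivot (a point): point on the lever's vertical pivot axis at the height of lever_grip; 78 mm from the vise origin along its x
- jaw_plate: steel jaw plate of the moving jaw, 76 mm wide and 30 mm tall, spring-backed; moves along the vise's x
- gauge: steel gauge, 0.38 kg: square shank 30 x 30 mm, 45 mm tall, with a round pin 22 mm in diameter and 40 mm long on top (85 mm in all), the last 4 mm tapering to 16 mm. Origin: centre of the underside; z up along the pin, x and y square to the shank's faces. Starts upright in its case
- gauge_tip (a point): centre of the end of the gauge's pin; axes as the gauge
- case: light wooden gauge case fixed to the desk: open square tray 70 x 70 mm outside, 58 x 58 mm inside, walls 14 mm high, inner floor 6 mm above the desk. Origin: centre of the underside
- tray: grey plastic rectangular tray fixed to the desk, 110 mm (x) by 170 mm (y), walls 14 mm high and 4 mm thick, inner floor 4 mm up. Origin: centre of the underside
- tin: round shallow steel tin fixed to the desk, 152 mm across, walls 14 mm high and 3 mm thick, inner floor 3 mm up. Origin: centre of the underside
- mug: white mug, bystander, 80 mm across, 95 mm tall; origin under its centre
- stapler: black stapler, bystander, 150 mm long, 50 mm tall; origin under its centre
- tape_dispenser: black desk tape dispenser, bystander, 150 x 55 mm, 75 mm tall; origin under its centre
- foot_1: black plastic chair-leg foot, 34 mm across, 40 mm tall, about 30 g, standing open end down; all alike outside. Blind bore 30 mm deep, either 24 mm wide (slides onto the 22 mm pin until the pin meets its bottom) or 19 mm (stops on the pin's nose, under 4 mm on); unseen from above, and the name's number tells nothing. Origin: centre of the open lower rim; z up. May be absent
- foot_2: black plastic chair-leg foot, 34 mm across, 40 mm tall, about 30 g, standing open end down; all alike outside. Blind bore 30 mm deep, either 24 mm wide (slides onto the 22 mm pin until the pin meets its bottom) or 19 mm (stops on the pin's nose, under 4 mm on); unseen from above, and the name's number tells nothing. Origin: centre of the open lower rim; z up. May be absent
- foot_3: black plastic chair-leg foot, 34 mm across, 40 mm tall, about 30 g, standing open end down; all alike outside. Blind bore 30 mm deep, either 24 mm wide (slides onto the 22 mm pin until the pin meets its bottom) or 19 mm (stops on the pin's nose, under 4 mm on); unseen from above, and the name's number tells nothing. Origin: centre of the open lower rim; z up. May be absent
- foot_4: black plastic chair-leg foot, 34 mm across, 40 mm tall, about 30 g, standing open end down; all alike outside. Blind bore 30 mm deep, either 24 mm wide (slides onto the 22 mm pin until the pin meets its bottom) or 19 mm (stops on the pin's nose, under 4 mm on); unseen from above, and the name's number tells nothing. Origin: centre of the open lower rim; z up. May be absent
- foot_5: black plastic chair-leg foot, 34 mm across, 40 mm tall, about 30 g, standing open end down; all alike outside. Blind bore 30 mm deep, either 24 mm wide (slides onto the 22 mm pin until the pin meets its bottom) or 19 mm (stops on the pin's nose, under 4 mm on); unseen from above, and the name's number tells nothing. Origin: centre of the open lower rim; z up. May be absent
- foot_6: black plastic chair-leg foot, 34 mm across, 40 mm tall, about 30 g, standing open end down; all alike outside. Blind bore 30 mm deep, either 24 mm wide (slides onto the 22 mm pin until the pin meets its bottom) or 19 mm (stops on the pin's nose, under 4 mm on); unseen from above, and the name's number tells nothing. Origin: centre of the open lower rim; z up. May be absent
Not all that is in view belongs to the job. Several things have the shape of the gauge; the one meant has the colours described above.

How it is judged:
By the outcome, as a careful person would: the job done as asked, in the order asked, and still so for the second after the job is handed in, with the robot touching nothing.
Of foot_3, foot_1, foot_4, foot_6 only 1 to 3 are there at a start; the rules pass over those that are not, and their reading is None.
At some moment in a run one of foot_1, foot_2, foot_3, foot_4, foot_5, foot_6 may be knocked a few centimetres aside while the robot is not near it.
It also fails if it takes over 210 s, if anything falls off the work surface, if the arm or the gripper's body presses on something with over 40 N, if the wrist force passes 120 N, or if a joint passes its speed limit or range.

## Working session

There is one attempt and no reset: what is moved stays moved. The work goes in short steps, Python scripts to look and compute and a shell command to move; the robot and the scene stay as the last step left them, time stands still between calls to the robot, and variables do not carry over. Pictures are saved under pics/ and viewed, and the job is handed in when it is done.

```bash
ls; mkdir -p pics
python3 - <<'E'
from bench import ctrl, viewer
import cv2,numpy as np
np.set_printoptions(precision=4,suppress=True)
print(ctrl.sense())
for n in ["scene","side","wrist"]:
    i=viewer.camera_info(n);print(n,i)
    cv2.imwrite(f"pics/a_{n}.png",viewer.capture(n))
E
```

```text
pics
{'t': 0.0, 'joint_pos': array([-1.2941, 19.0705, -3.7086, 83.7058,  1.2391, 77.3445, -5.0691]), 'qvel': array([ 0.0008, -0.0067, -0.022 , -0.123 , -0.0589, -0.0875,  0.0533]), 'joint_efforts': array([ -0.0001, -62.3246,   0.0244, -38.9891,  -0.0614,   0.0398,
         0.0002]), 'tool_pos': array([ 0.6246, -0.    ,  0.2218]), 'ee_rot': array([-179.9193,    0.0048,   90.0039]), 'contact_force': array([ 0.4264, -0.3715,  0.2108]), 'moment': array([-0.0189, -0.0226, -0.0392]), 'finger_gap': 1.0001483001963931}
scene {'fovy': 49.11902137173027, 'cx': 310.69424990450415, 'cy': 204.28357287236008, 'k1': 0.0029635013707243747, 'pose': array([[-0.8768,  0.369 , -0.3085,  0.9064],
       [ 0.4808,  0.6579, -0.5797,  0.5872],
       [-0.011 , -0.6566, -0.7542,  0.8917],
       [ 0.    ,  0.    ,  0.    ,  1.    ]])}
side {'fovy': 52.194391886086514, 'cx': 317.6873040376378, 'cy': 201.12645143449268, 'k1': -0.041225207244708455, 'pose': array([[-0.9823, -0.1221,  0.142 ,  0.4088],
       [-0.1872,  0.6223, -0.7601,  0.7794],
       [ 0.0044, -0.7732, -0.6341,  0.7744],
       [ 0.    ,  0.    ,  0.    ,  1.    ]])}
wrist {'fovy': 58.43992316758563, 'cx': 315.92044208201133, 'cy': 201.16306762148233, 'k1': -0.07977154575647549, 'pose': array([[ 1.    ,  0.0017, -0.0003,  0.6253],
       [ 0.0016, -0.9616, -0.2743,  0.0749],
       [-0.0007,  0.2743, -0.9616,  0.3848],
       [ 0.    ,  0.    ,  0.    ,  1.    ]])}
```

```bash
cat > h.py <<'E'
import numpy as np, cv2
from bench import ctrl, viewer
np.set_printoptions(precision=4,suppress=True)
def K(i):
    f=200/np.tan(np.radians(i['fovy'])/2)
    return np.array([[f,0,i['cx']],[0,f,i['cy']],[0,0,1.]]),np.array([i['k1'],0,0,0,0.])
def ray(i,uv):
    k,d=K(i)
    n=cv2.undistortPoints(np.array([[uv]],float),k,d)[0,0]
    P=np.array(i['pose']); return P[:3,3],P[:3,:3]@np.array([n[0],n[1],1])
def onplane(i,uv,z):
    o,d=ray(i,uv); return o+d*(z-o[2])/d[2]
def proj(i,p):
    k,d=K(i);P=np.array(i['pose']);R=P[:3,:3].T
    return cv2.projectPoints(np.array([p],float),cv2.Rodrigues(R)[0],-R@P[:3,3],k,d)[0].reshape(-1,2)[0]
def tri(obs):
    A=np.zeros((3,3));b=np.zeros(3)
    for i,uv in obs:
        o,d=ray(i,uv);d=d/np.linalg.norm(d);M=np.eye(3)-np.outer(d,d);A+=M;b+=M@o
    return np.linalg.solve(A,b)
def shot(n,name):
    i=viewer.camera_info(n);im=viewer.capture(n);cv2.imwrite(f"pics/{name}.png",im);np.save(f"pics/{name}.npy",i,allow_pickle=True);return i,im
def big(im,x0,y0,w,h,s,name):
    cv2.imwrite(f"pics/{name}.png",cv2.resize(im[y0:y0+h,x0:x0+w],None,fx=s,fy=s,interpolation=cv2.INTER_CUBIC))
def st():
    s=ctrl.sense();print('t',round(s['t'],2),s['tool_pos'],s['ee_rot'],'F',s['contact_force'],'gap',round(s['finger_gap'],3));return s
E
python3 - <<'E'
from h import *
s=viewer.camera_info('side');c=viewer.camera_info('scene')
for n,a,b,z in [('footA',(292,229),(304,238),.02),('footB',(325,234),(333,225),.02),('footC',(285,257),(324,268),.02),('gauge pin top',(367,208),(361,180),.085),('tin',(285,325),(386,326),.007),('tray',(355,330),(437,290),.007),('mug',(214,287),(308,337),.05),('tape',(244,211),(237,249),.03),('vise',(330,195),(300,187),.02)]:
    print(n,onplane(s,a,z),onplane(c,b,z),tri([(s,a),(c,b)]))
print('stapler',onplane(s,(411,163),.03))
E
```

```text
footA [0.6234 0.0046 0.02  ] [0.6175 0.0061 0.02  ] [0.6208 0.0126 0.0287]
footB [0.5329 0.0066 0.02  ] [0.534  0.0059 0.02  ] [0.5332 0.0047 0.0182]
footC [0.6167 0.1071 0.02  ] [0.6178 0.106  0.02  ] [0.6172 0.105  0.0179]
gauge pin top [ 0.4315 -0.0439  0.085 ] [ 0.4242 -0.0422  0.085 ] [ 0.4308 -0.0335  0.0948]
tin [0.5709 0.2894 0.007 ] [0.5701 0.2911 0.007 ] [0.5706 0.2914 0.0091]
tray [0.4203 0.273  0.007 ] [0.4178 0.2754 0.007 ] [0.4204 0.2768 0.0121]
mug [0.7415 0.2525 0.05  ] [0.7375 0.2488 0.05  ] [0.7394 0.2525 0.0536]
tape [ 0.7693 -0.0305  0.03  ] [ 0.7768 -0.0369  0.03  ] [ 0.7753 -0.0451  0.0175]
vise [ 0.5472 -0.1601  0.02  ] [ 0.5452 -0.1521  0.02  ] [ 0.5466 -0.1489  0.0267]
stapler [ 0.3137 -0.3639  0.03  ]
```

```bash
python3 -m pendant '[{"dx":4,"dz":0},{"dx":4},{"dx":4},{"dx":4},{"dx":4}]'
```

```text
validation failed for argument at $[0]...
```

```bash
python3 -m pendant '[{"dx":4,"dy":0,"dz":0,"ax":0,"ay":0,"az":0,"hand":1},{"dx":4,"dy":0,"dz":0,"ax":0,"ay":0,"az":0,"hand":1},{"dx":4,"dy":0,"dz":0,"ax":0,"ay":0,"az":0,"hand":1}]'
```

```text
t: 0.4
tool_pos: [0.6248, 0.1208, 0.2224]
ee_rot: [-180.0, 0.0, 89.9]
contact_force: [0.7, 0.9, -0.4]
finger_gap: 0.997
```

Run:
```python
from h import *
i,im=shot('scene','b_scene');big(im,200,130,240,160,3.3,'b_scene_z')
i,im=shot('side','b_side');big(im,220,110,240,170,3.3,'b_side_z')
st()
```

```text
t 0.5 [0.6233 0.1292 0.222 ] [-179.9147   -0.2448   90.6058] F [-0.8166  0.2315  0.0549] gap 1.003
```

```bash
python3 -m pendant '[{"dx":-4,"dy":-1.5,"dz":-2,"ax":0,"ay":0,"az":0,"hand":1},{"dx":-4,"dy":-1.5,"dz":-2,"ax":0,"ay":0,"az":0,"hand":1},{"dx":-4,"dy":-1.5,"dz":-2,"ax":0,"ay":0,"az":0,"hand":1},{"dx":-4,"dy":-1.5,"dz":-2,"ax":0,"ay":0,"az":0,"hand":1},{"dx":-4,"dy":-1.5,"dz":-2,"ax":0,"ay":0,"az":0,"hand":1}]';python3 -m pendant '[{"dx":-4,"dy":0,"dz":-2,"ax":0,"ay":0,"az":0,"hand":1},{"dx":-4,"dy":0,"dz":0,"ax":0,"ay":0,"az":0,"hand":1},{"dx":-4,"dy":0,"dz":0,"ax":0,"ay":0,"az":0,"hand":1},{"dx":-4,"dy":0,"dz":0,"ax":0,"ay":0,"az":0,"hand":1},{"dx":-2,"dy":0,"dz":0,"ax":0,"ay":0,"az":0,"hand":1}]';python3 -m pendant '[{"dx":0,"dy":0,"dz":0,"ax":0,"ay":0,"az":0,"hand":1},{"dx":0,"dy":0,"dz":0,"ax":0,"ay":0,"az":0,"hand":1}]'
python3 - <<'E'
from h import *
shot('scene','c_scene');shot('side','c_side');shot('wrist','c_wrist')
st()
E
```

```text
t: 0.92
tool_pos: [0.5576, -0.0583, 0.3116]
ee_rot: [-180.0, -0.0, 90.0]
contact_force: [0.8, 0.4, 0.6]
finger_gap: 1.003
t: 1.33
tool_pos: [0.5571, -0.2398, 0.3292]
ee_rot: [-179.9, 0.1, 89.7]
contact_force: [-0.1, -0.7, -0.0]
finger_gap: 1.001
t: 1.5
tool_pos: [0.5582, -0.2353, 0.329]
ee_rot: [-180.0, -0.0, 89.9]
contact_force: [0.5, 1.0, 0.7]
finger_gap: 1.003
t 1.65 [ 0.5591 -0.2324  0.3294] [179.9958  -0.0433  90.1219] F [-0.0637  0.4966  0.4658] gap 1.003
```

```bash
python3 - <<'E'
from h import *
im=cv2.imread('pics/c_wrist.png');big(im,160,0,240,270,2.2*1,'c_w_z')
big(im,250,30,120,120,5,'c_w_z2');big(im,250,135,120,130,4.6,'c_w_z3')
E
python3 - <<'E'
from h import *
i=np.load('pics/c_wrist.npy',allow_pickle=True).item()
z2=lambda x,y:(250+x/5-.4,30+y/5-.4)
z3=lambda x,y:(250+x/4.6-.4,135+y/4.6-.4)
J=[onplane(i,z2(*p),.05)[:2] for p in [(145,78),(478,112),(465,265),(132,232)]]
print('jaw top',*J,'w',np.linalg.norm(J[0]-J[1]),np.linalg.norm(J[3]-J[2]),'d',np.linalg.norm(J[0]-J[3]))
B=[onplane(i,z3(*p),.015)[:2] for p in [(85,235),(380,262)]]
print('bed far',*B,np.linalg.norm(B[0]-B[1]))
j=[(J[1]-J[0]),(J[2]-J[3]),B[1]-B[0]]
print([np.degrees(np.arctan2(v[1],v[0])) for v in j])
P=onplane(i,z3(238,137),.10)[:2]
for z in [.06,.08,.1]:print('hub',z,onplane(i,z3(238,137),z))
G=onplane(i,z3(311,543),.103)[:2];print('grip',G)
E
```

```text
jaw top [ 0.516  -0.0956] [ 0.5935 -0.1029] [ 0.5911 -0.1375] [ 0.5123 -0.1301] w 0.07782674285544201 0.07915672238531472 d 0.03477005960536969
bed far [ 0.4942 -0.2718] [ 0.5824 -0.2799] 0.08851901849376266
[np.float64(-5.437383500236058), np.float64(-5.350813429406291), np.float64(-5.235622263195807)]
hub 0.06 [ 0.5419 -0.2342  0.06  ]
hub 0.08 [ 0.5428 -0.2307  0.08  ]
hub 0.1 [ 0.5436 -0.2272  0.1   ]
grip [ 0.5616 -0.3319]
```

```bash
cat >> h.py <<'E'
from scipy.spatial.transform import Rotation as Rn
def to(p,yaw=None):
    "tool-frame delta (cm) and az (deg) from measured pose to p"
    s=st();R=Rn.from_euler('xyz',s['ee_rot'],degrees=True).as_matrix()
    d=R.T@(np.array(p)-s['tool_pos'])*100
    rv=None
    if yaw is not None:
        T=Rn.from_euler('xyz',[180,0,yaw],degrees=True).as_matrix()
        rv=Rn.from_matrix(R.T@T).as_rotvec(degrees=True)
    print('d cm',d,'rv',rv)
VX=np.array([np.cos(np.radians(-95.35)),np.sin(np.radians(-95.35)),0]);VY=np.array([-VX[1],VX[0],0])
VO=np.array([.5502,-.1497,0]);PIV=VO+.078*VX
def grip(th): return PIV+.1*(np.cos(th)*VX+np.sin(th)*VY)
E
python3 -c "
from h import *
g=grip(.27);print(g,grip(0),grip(1.57))
to([g[0],g[1],.2],100)
i=np.load('pics/c_wrist.npy',allow_pickle=True).item()
print(proj(i,[g[0],g[1],.103]),proj(i,[*PIV[:2],.09]))
"
```

```text
[ 0.5605 -0.3258  0.    ] [ 0.5336 -0.3269  0.    ] [ 0.6425 -0.2368  0.    ]
t 1.65 [ 0.5591 -0.2324  0.3294] [179.9958  -0.0433  90.1219] F [-0.0637  0.4966  0.4658] gap 1.003
d cm [-9.352   0.118  12.9373] rv [ 0.0079 -0.0429 -9.8781]
[316.3179 247.8498] [301.1262 163.0306]
```

```bash
python3 -m pendant '[{"dx":-3.2,"dy":0.05,"dz":2.5,"ax":0,"ay":0,"az":-5,"hand":0.6},{"dx":-3.2,"dy":0.05,"dz":2.5,"ax":0,"ay":0,"az":-5,"hand":0.6},{"dx":-3.0,"dy":0.5,"dz":2.5,"ax":0,"ay":0,"az":0,"hand":0.6},{"dx":0,"dy":0,"dz":2.5,"ax":0,"ay":0,"az":0,"hand":0.6},{"dx":0,"dy":0,"dz":2.5,"ax":0,"ay":0,"az":0,"hand":0.6}]'
python3 - <<'E'
from h import *
i,im=shot('wrist','d_wrist')
to([.561,-.328,.075],100)
E
```

```text
t: 2.07
tool_pos: [0.5727, -0.327, 0.2028]
ee_rot: [-180.0, -0.0, 100.0]
contact_force: [1.1, 0.6, 0.3]
finger_gap: 0.708
t 2.12 [ 0.5711 -0.3247  0.1973] [-179.6593   -0.2701  100.0498] F [-0.1442  1.1769 -5.0459] gap 0.665
d cm [-0.2057 -0.9792 12.2328] rv [-0.3408 -0.27    0.0506]
```

```bash
python3 - <<'E'
from h import *
i=np.load('pics/d_wrist.npy',allow_pickle=True).item()
print(onplane(i,(301,203),.103), onplane(i,(298,72),.1))
E
python3 -m pendant '[{"dx":-0.2,"dy":-1.0,"dz":3,"ax":0,"ay":0,"az":0,"hand":0.6},{"dx":0,"dy":0,"dz":3,"ax":0,"ay":0,"az":0,"hand":0.6},{"dx":0,"dy":0,"dz":3,"ax":0,"ay":0,"az":0,"hand":0.6},{"dx":0,"dy":0,"dz":0,"ax":0,"ay":0,"az":0,"hand":0.6}]'
python3 - <<'E'
from h import *
to([.561,-.328,.075],100)
E
```

```text
[ 0.5623 -0.3304  0.103 ] [ 0.5444 -0.2365  0.1   ]
t: 2.45
tool_pos: [0.561, -0.327, 0.1093]
ee_rot: [-179.6, -0.3, 100.1]
contact_force: [-1.3, 1.5, -1.3]
finger_gap: 0.602
t 2.45 [ 0.561  -0.327   0.1093] [-179.6318   -0.3198  100.1271] F [-1.3227  1.5132 -1.3439] gap 0.602
d cm [-0.1142  0.0078  3.4306] rv [-0.3685 -0.3194  0.1281]
```

```bash
python3 -m pendant '[{"dx":-0.1,"dy":0,"dz":3.2,"ax":0,"ay":0,"az":0,"hand":0.6},{"dx":0,"dy":0,"dz":0,"ax":0,"ay":0,"az":0,"hand":0.4},{"dx":0,"dy":0,"dz":0,"ax":0,"ay":0,"az":0,"hand":0.2},{"dx":0,"dy":0,"dz":0,"ax":0,"ay":0,"az":0,"hand":0},{"dx":0,"dy":0,"dz":0,"ax":0,"ay":0,"az":0,"hand":0}]' 8;
python3 -m pendant '[{"dx":0,"dy":0,"dz":0,"ax":0,"ay":0,"az":0,"hand":0},{"dx":0,"dy":0,"dz":0,"ax":0,"ay":0,"az":0,"hand":0},{"dx":0,"dy":0,"dz":0,"ax":0,"ay":0,"az":0,"hand":0}]' 8
```

```text
t: 2.87
tool_pos: [0.5647, -0.3314, 0.0853]
ee_rot: [179.8, 0.1, 100.0]
contact_force: [0.1, -0.2, 0.2]
finger_gap: 0.383
t: 3.12
tool_pos: [0.5636, -0.3316, 0.0837]
ee_rot: [179.9, 0.1, 100.0]
contact_force: [-1.7, 0.7, 5.1]
finger_gap: 0.208
```

```bash
python3 -m pendant '[{"dx":0,"dy":0,"dz":0,"ax":0,"ay":0,"az":0,"hand":0.35},{"dx":0,"dy":0,"dz":0.5,"ax":0,"ay":0,"az":0,"hand":0.35},{"dx":0,"dy":0,"dz":0.7,"ax":0,"ay":0,"az":0,"hand":0.35},{"dx":0,"dy":0,"dz":0,"ax":0,"ay":0,"az":0,"hand":0},{"dx":0,"dy":0,"dz":0,"ax":0,"ay":0,"az":0,"hand":0}]' 8;
python3 -m pendant '[{"dx":0,"dy":0,"dz":0,"ax":0,"ay":0,"az":0,"hand":0},{"dx":0,"dy":0,"dz":0,"ax":0,"ay":0,"az":0,"hand":0},{"dx":0,"dy":0,"dz":0,"ax":0,"ay":0,"az":0,"hand":0}]' 8
```

```text
t: 3.53
tool_pos: [0.5628, -0.3307, 0.0694]
ee_rot: [-179.9, -0.1, 100.0]
contact_force: [0.3, -0.2, -0.3]
finger_gap: 0.267
t: 3.78
tool_pos: [0.5633, -0.331, 0.0702]
ee_rot: [-180.0, -0.0, 100.0]
contact_force: [1.2, -1.2, -5.1]
finger_gap: 0.205
```

```bash
python3 -m pendant '[{"dx":0.02,"dy":-0.6,"dz":0,"ax":0,"ay":0,"az":3.5,"hand":0},{"dx":0.02,"dy":-0.6,"dz":0,"ax":0,"ay":0,"az":3.5,"hand":0},{"dx":0.02,"dy":-0.6,"dz":0,"ax":0,"ay":0,"az":3.5,"hand":0},{"dx":0,"dy":0,"dz":0,"ax":0,"ay":0,"az":0,"hand":0}]' 15; python3 -m pendant '[{"dx":0.02,"dy":-0.4,"dz":0,"ax":0,"ay":0,"az":2,"hand":0},{"dx":0,"dy":-0.3,"dz":0,"ax":0,"ay":0,"az":2,"hand":0},{"dx":0,"dy":0,"dz":0,"ax":0,"ay":0,"az":0,"hand":0},{"dx":0,"dy":0,"dz":0,"ax":0,"ay":0,"az":0,"hand":0}]'
python3 -c "
from h import *
s=st();v=s['tool_pos']-PIV;print(np.degrees(np.arctan2(v@VY,v@VX)),np.hypot(v[0],v[1]))"
```

```text
t: 4.12
tool_pos: [0.5441, -0.3333, 0.0702]
ee_rot: [-179.9, 0.0, 89.3]
contact_force: [-0.5, -3.0, -5.0]
finger_gap: 0.198
t: 4.45
tool_pos: [0.5377, -0.3333, 0.0702]
ee_rot: [-179.9, 0.1, 85.6]
contact_force: [-1.2, -5.3, -7.0]
finger_gap: 0.199
t 4.45 [ 0.5377 -0.3333  0.0702] [-179.9359    0.0681   85.5885] F [-1.1934 -5.3185 -7.0284] gap 0.199
2.514571834702729 0.10604397245783506
```

```bash
python3 -m pendant '[{"dx":-0.2,"dy":-0.4,"dz":0,"ax":0,"ay":0,"az":1,"hand":0},{"dx":0,"dy":-0.4,"dz":0,"ax":0,"ay":0,"az":1,"hand":0},{"dx":0,"dy":0,"dz":0,"ax":0,"ay":0,"az":0,"hand":0},{"dx":0,"dy":0,"dz":0,"ax":0,"ay":0,"az":0,"hand":0}]'; python3 -m pendant '[{"dx":0,"dy":-0.4,"dz":0,"ax":0,"ay":0,"az":0,"hand":0},{"dx":0,"dy":0,"dz":0,"ax":0,"ay":0,"az":0,"hand":0},{"dx":0,"dy":0,"dz":0,"ax":0,"ay":0,"az":0,"hand":0}]'
```

```text
t: 4.78
tool_pos: [0.5315, -0.3332, 0.0704]
ee_rot: [179.9, 0.0, 83.6]
contact_force: [7.9, -3.8, -10.0]
finger_gap: 0.202
t: 5.03
tool_pos: [0.5314, -0.3328, 0.0713]
ee_rot: [179.4, 0.1, 83.7]
contact_force: [21.9, -7.3, -19.4]
finger_gap: 0.204
```

```bash
python3 -m pendant '[{"dx":0,"dy":0.5,"dz":0,"ax":0,"ay":0,"az":0,"hand":0.6},{"dx":0,"dy":0,"dz":0,"ax":0,"ay":0,"az":0,"hand":0.6},{"dx":0,"dy":0,"dz":-3,"ax":0,"ay":0,"az":0,"hand":0.6},{"dx":0,"dy":0,"dz":-4,"ax":0,"ay":0,"az":0,"hand":0.6},{"dx":3,"dy":0,"dz":-4,"ax":0,"ay":0,"az":0,"hand":1}]'; python3 -m pendant '[{"dx":4,"dy":0,"dz":-4,"ax":0,"ay":0,"az":3,"hand":1},{"dx":3,"dy":-1,"dz":-4,"ax":0,"ay":0,"az":3,"hand":1},{"dx":2,"dy":-1,"dz":-4,"ax":0,"ay":0,"az":0,"hand":1},{"dx":0,"dy":0,"dz":0,"ax":0,"ay":0,"az":0,"hand":1},{"dx":0,"dy":0,"dz":0,"ax":0,"ay":0,"az":0,"hand":1}]';python3 -m pendant '[{"dx":0,"dy":0,"dz":0,"ax":0,"ay":0,"az":0,"hand":1},{"dx":0,"dy":0,"dz":0,"ax":0,"ay":0,"az":0,"hand":1}]'
python3 - <<'E'
from h import *
i,im=shot('wrist','e_wrist')
st()
E
```

```text
t: 5.45
tool_pos: [0.5317, -0.3136, 0.1761]
ee_rot: [-180.0, 0.2, 83.1]
contact_force: [0.7, -1.0, 0.9]
finger_gap: 0.494
t: 5.87
tool_pos: [0.5293, -0.2333, 0.2756]
ee_rot: [179.7, -0.0, 77.6]
contact_force: [-0.4, 0.5, -0.4]
finger_gap: 0.876
t: 6.03
tool_pos: [0.5277, -0.2348, 0.2713]
ee_rot: [-179.9, 0.0, 77.4]
contact_force: [0.8, 1.2, 0.5]
finger_gap: 0.977
t 6.08 [ 0.5277 -0.2349  0.2711] [-179.8682    0.0004   77.4374] F [ 0.088  -0.2103 -0.2503] gap 0.981
```

```bash
python3 - <<'E'
from h import *
im=cv2.imread('pics/e_wrist.png')
big(im,265,25,120,190,3.15*1,'e_z')
E
python3 - <<'E'
from h import *
i=np.load('pics/e_wrist.npy',allow_pickle=True).item()
s=3.15
z=lambda x,y:(265+x/s-.35,25+y/s-.35)
J=[onplane(i,z(*p),.05)[:2] for p in [(33,50),(275,20),(286,133),(47,162)]]
print('jaw top',*J,'w',np.linalg.norm(J[0]-J[1]),np.linalg.norm(J[3]-J[2]),'d',np.linalg.norm(J[0]-J[3]))
B=[onplane(i,z(*p),.015)[:2] for p in [(98,552),(325,525)]]
print('bed far',*B,np.linalg.norm(B[0]-B[1]))
for v in [(J[1]-J[0]),(J[2]-J[3]),B[1]-B[0],(B[0]+B[1])-(J[0]+J[1])]:print(np.degrees(np.arctan2(v[1],v[0])))
print('len',np.linalg.norm((B[0]+B[1])-(J[0]+J[1]))/2)
for h in [.09,.1]:print('hub',h,onplane(i,z(202,455),h))
print('fixed face mid',(J[2]+J[3])/2,'bed end mid',(B[0]+B[1])/2)
# moving jaw
M=[onplane(i,z(*p),.05)[:2] for p in [(85,305),(280,283)]]
print('moving jaw front?',*M,[onplane(i,z(*p),.05)[:2] for p in [(95,332),(280,310)]])
print('grip',onplane(i,(341,270),.103))
E
```

```text
jaw top [ 0.5168 -0.0956] [ 0.594  -0.1034] [ 0.5907 -0.1381] [ 0.513  -0.1303] w 0.07765218117360254 0.07817124330432472 d 0.034840403717444554
bed far [ 0.4948 -0.2715] [ 0.5825 -0.2798] 0.08810515331580886
-5.777959539881805
-5.791042810974705
-5.405505965947702
-95.44484817363083
len 0.17690339410834366
hub 0.09 [ 0.5424 -0.2284  0.09  ]
hub 0.1 [ 0.5425 -0.2265  0.1   ]
fixed face mid [ 0.5519 -0.1342] bed end mid [ 0.5386 -0.2756]
moving jaw front? [ 0.5144 -0.1777] [ 0.5796 -0.1847] [array([ 0.5157, -0.1872]), array([ 0.5779, -0.1934])]
grip [ 0.5332 -0.3309  0.103 ]
```

Run:
```python
from h import *
for n in ['scene','side']:
    im=cv2.imread(f'pics/c_{n}.png')
    i=viewer.camera_info(n)
    u=proj(i,[.55,-.2,.03]).astype(int);print(n,u)
    big(im,u[0]-45,u[1]-50,100,100,6,f'c_{n}_z')
    print(u-[45,50])
    big(im,*(proj(i,[.44,-.04,.03]).astype(int)-[30,40]),60,60,8,f'c_{n}_g')
    print(proj(i,[.44,-.04,.03]).astype(int)-[30,40])
```

```text
scene [290 174]
[245 124]
[324 157]
side [331 184]
[286 134]
[332 184]
```

Run:
```python
from h import *
c=viewer.camera_info('scene');s=viewer.camera_info('side')
C=lambda x,y:(245+x/6-.4,124+y/6-.4);S=lambda x,y:(286+x/6-.4,134+y/6-.4)
# near corners bottom z=0 : +x end (scene left) , -x end
for nm,f,i,a,b in [('scene',C,c,(283,522),(465,464)),('side',S,s,(139,460),(313,492))]:
    print(nm,onplane(i,f(*a),0),onplane(i,f(*b),0))
# fixed jaw top near edge: scene (295,445),(452,398) ; side (155,382),(312,410); far(face) top edge scene (255,385),(415,338) side (172,337),(335,365)
for nm,f,i,pts in [('scene',C,c,[(293,444),(452,396),(415,338),(255,384)]),('side',S,s,[(152,381),(310,410),(335,364),(172,337)])]:
    q=[onplane(i,f(*p),.05) for p in pts];print(nm,*[x[:2] for x in q],'facemid',((q[2]+q[3])/2)[:2], 'backmid',((q[0]+q[1])/2)[:2])
# far-bed corners z=.015 : scene (148,245),(320,200) ; side right (400,262)
print(onplane(c,C(148,245),.015),onplane(c,C(320,200),.015),onplane(s,S(400,262),.015))
# hub top tri
print('hub',tri([(c,C(257,185)),(s,S(302,203))]))
# grip top tri (lever at .27)
print('grip',tri([(c,C(123,28)),(s,S(295,45))]))
# gauge tip
Cg=lambda x,y:(324+x/8-.4,157+y/8-.4);Sg=lambda x,y:(332+x/8-.4,184+y/8-.4)
print('tip',tri([(c,Cg(309,170)),(s,Sg(304,185))]),onplane(c,Cg(309,170),.091),onplane(s,Sg(304,185),.091))
```

```text
scene [ 0.5965 -0.1033  0.    ] [ 0.5088 -0.0936  0.    ]
side [ 0.5999 -0.1026  0.    ] [ 0.5135 -0.0956  0.    ]
scene [ 0.59   -0.1017] [ 0.5163 -0.0927] [ 0.5133 -0.1316] [ 0.5883 -0.1415] facemid [ 0.5508 -0.1365] backmid [ 0.5532 -0.0972]
side [ 0.5932 -0.1029] [ 0.5167 -0.0959] [ 0.5102 -0.1323] [ 0.5905 -0.1379] facemid [ 0.5503 -0.1351] backmid [ 0.5549 -0.0994]
[ 0.5788 -0.2791  0.015 ] [ 0.4919 -0.2665  0.015 ] [ 0.4939 -0.2687  0.015 ]
hub [ 0.5413 -0.2302  0.074 ]
grip [ 0.5613 -0.3262  0.1062]
tip [ 0.4247 -0.0373  0.0965] [ 0.4209 -0.0424  0.091 ] [ 0.4251 -0.0432  0.091 ]
```

```bash
sed -i 's/^VX=.*/VX=np.array([np.cos(np.radians(-95.4)),np.sin(np.radians(-95.4)),0]);VY=np.array([-VX[1],VX[0],0])/; s/^VO=.*/VO=np.array([.5493,-.1515,0]);PIV=VO+.078*VX/' h.py; python3 -c "
from h import *
to([.44,-.1,.24],90)"
```

```text
t 6.08 [ 0.5277 -0.2349  0.2711] [-179.8682    0.0004   77.4374] F [ 0.088  -0.2103 -0.2503] gap 0.981
d cm [ 11.2559 -11.4868   3.1325] rv [ -0.1313  -0.014  -12.5626]
```

```bash
python3 -m pendant '[{"dx":2.8,"dy":-2.9,"dz":0.8,"ax":0,"ay":0,"az":0,"hand":1},{"dx":2.8,"dy":-2.9,"dz":0.8,"ax":0,"ay":0,"az":0,"hand":1},{"dx":2.8,"dy":-2.9,"dz":0.8,"ax":0,"ay":0,"az":0,"hand":1},{"dx":2.8,"dy":-2.9,"dz":0.8,"ax":0,"ay":0,"az":-6,"hand":1},{"dx":0,"dy":0,"dz":0,"ax":0,"ay":0,"az":-6.5,"hand":1}]'; python3 -m pendant '[{"dx":0,"dy":0,"dz":0,"ax":0,"ay":0,"az":0,"hand":1},{"dx":0,"dy":0,"dz":0,"ax":0,"ay":0,"az":0,"hand":1},{"dx":0,"dy":0,"dz":0,"ax":0,"ay":0,"az":0,"hand":1}]'
python3 - <<'E'
from h import *
i,im=shot('wrist','f_wrist')
st()
E
```

```text
t: 6.5
tool_pos: [0.4353, -0.0944, 0.2375]
ee_rot: [-179.7, -0.1, 90.6]
contact_force: [1.2, 1.0, 0.2]
finger_gap: 0.999
t: 6.75
tool_pos: [0.4398, -0.101, 0.2402]
ee_rot: [-180.0, 0.0, 89.7]
contact_force: [1.0, -0.3, 0.9]
finger_gap: 1.005
t 6.8 [ 0.4399 -0.1009  0.2402] [-179.9798    0.0044   89.7175] F [-0.5211 -0.8446 -0.063 ] gap 0.999
```

```bash
python3 - <<'E'
from h import *
im=cv2.imread('pics/f_wrist.png')
big(im,245,60,105,100,6,'f_z')
E
python3 - <<'E'
from h import *
i=np.load('pics/f_wrist.npy',allow_pickle=True).item()
z=lambda x,y:(245+x/6-.42,60+y/6-.42)
def q(pts,h):
    P=np.array([onplane(i,z(*p),h)[:2] for p in pts]);c=P.mean(0)
    a=[np.degrees(np.arctan2(*(P[(k+1)%4]-P[k])[::-1]))%90 for k in range(4)]
    print(c,[np.linalg.norm(P[(k+1)%4]-P[k]) for k in range(4)],a)
q([(215,265),(388,220),(435,395),(262,445)],.051)
q([(65,170),(455,47),(567,440),(190,553)],.014)
print(onplane(i,z(312,336),.090))
E
```

```text
[ 0.4242 -0.0401] [np.float64(0.02845484067767806), np.float64(0.02843772479457145), np.float64(0.029215005065433182), np.float64(0.029366323465996606)] [np.float64(13.801533277118104), np.float64(15.005971188481425), np.float64(15.634587959377114), np.float64(13.513832402950058)]
[ 0.4215 -0.0371] [np.float64(0.07101284794503322), np.float64(0.07029652268796613), np.float64(0.07119537083137363), np.float64(0.07027459269572163)] [np.float64(16.375482852382568), np.float64(16.551732565587656), np.float64(16.358095439200866), np.float64(16.402976704756938)]
[ 0.4242 -0.0391  0.09  ]
```

```bash
python3 -c "
from h import *
to([.4242,-.0398,.13],104.5)"
```

```text
t 6.8 [ 0.4399 -0.1009  0.2402] [-179.9798    0.0044   89.7175] F [-0.5211 -0.8446 -0.063 ] gap 0.999
d cm [ 6.1059 -1.593  11.02  ] rv [ -0.0207   0.0017 -14.7825]
```

```bash
python3 -m pendant '[{"dx":3.1,"dy":-0.8,"dz":0,"ax":0,"ay":0,"az":0,"hand":0.65},{"dx":3,"dy":-0.8,"dz":2,"ax":0,"ay":0,"az":0,"hand":0.65},{"dx":0,"dy":0,"dz":3,"ax":0,"ay":0,"az":-5,"hand":0.65},{"dx":0,"dy":0,"dz":3,"ax":0,"ay":0,"az":-5,"hand":0.65},{"dx":0,"dy":0,"dz":3,"ax":0,"ay":0,"az":-4.8,"hand":0.65}]';  python3 -m pendant '[{"dx":0,"dy":0,"dz":0,"ax":0,"ay":0,"az":0,"hand":0.65},{"dx":0,"dy":0,"dz":0,"ax":0,"ay":0,"az":0,"hand":0.65}]';python3 -c "
from h import *
shot('wrist','g_wrist')
to([.4242,-.0398,.03],104.5)"
```

```text
t: 7.22
tool_pos: [0.424, -0.0392, 0.1294]
ee_rot: [179.9, 0.0, 104.9]
contact_force: [0.3, -0.3, 0.2]
finger_gap: 0.714
t: 7.38
tool_pos: [0.423, -0.0394, 0.1299]
ee_rot: [-179.8, -0.0, 104.5]
contact_force: [1.2, -0.3, 0.7]
finger_gap: 0.657
t 7.43 [ 0.4242 -0.0393  0.1314] [179.9934  -0.0035 104.5026] F [0.2321 0.1187 0.4404] gap 0.658
d cm [-0.0498 -0.0126 10.1382] rv [ 0.0066 -0.0035  0.0026]
```

```bash
python3 -m pendant '[{"dx":0,"dy":0,"dz":3.4,"ax":0,"ay":0,"az":0,"hand":0.65},{"dx":0,"dy":0,"dz":3.4,"ax":0,"ay":0,"az":0,"hand":0.65},{"dx":0,"dy":0,"dz":3.2,"ax":0,"ay":0,"az":0,"hand":0.65},{"dx":0,"dy":0,"dz":0,"ax":0,"ay":0,"az":0,"hand":0.65},{"dx":0,"dy":0,"dz":0,"ax":0,"ay":0,"az":0,"hand":0.3}]' 25;  python3 -m pendant '[{"dx":0,"dy":0,"dz":0,"ax":0,"ay":0,"az":0,"hand":0.2},{"dx":0,"dy":0,"dz":0,"ax":0,"ay":0,"az":0,"hand":0.2},{"dx":0,"dy":0,"dz":0,"ax":0,"ay":0,"az":0,"hand":0.2},{"dx":0,"dy":0,"dz":0,"ax":0,"ay":0,"az":0,"hand":0.2},{"dx":0,"dy":0,"dz":0,"ax":0,"ay":0,"az":0,"hand":0.2}]'
```

```text
t: 7.85
tool_pos: [0.4241, -0.039, 0.0315]
ee_rot: [-180.0, -0.0, 104.7]
contact_force: [0.7, -0.1, 1.5]
finger_gap: 0.625
t: 8.27
tool_pos: [0.424, -0.0389, 0.0316]
ee_rot: [179.9, 0.0, 104.8]
contact_force: [-3.0, -0.3, 9.7]
finger_gap: 0.345
```

```bash
python3 -m pendant '[{"dx":0,"dy":0,"dz":-2,"ax":0,"ay":0,"az":0,"hand":0.2},{"dx":0,"dy":0,"dz":-3,"ax":0,"ay":0,"az":0,"hand":0.2},{"dx":0,"dy":0,"dz":-3,"ax":0,"ay":0,"az":0,"hand":0.2},{"dx":0,"dy":0,"dz":-3,"ax":0,"ay":0,"az":0,"hand":0.2},{"dx":0,"dy":0,"dz":0,"ax":0,"ay":0,"az":0,"hand":0.2}]' 30;python3 -c "
from h import *
p=VO+.0015*VX;to([p[0],p[1],.14],84.6)"
```

```text
t: 8.68
tool_pos: [0.4264, -0.0388, 0.146]
ee_rot: [179.5, 0.1, 104.8]
contact_force: [1.0, -0.7, -2.7]
finger_gap: 0.341
t 8.68 [ 0.4264 -0.0388  0.146 ] [179.5341   0.1183 104.782 ] F [ 0.9536 -0.7001 -2.6653] gap 0.341
d cm [-14.1736   8.9539   0.6994] rv [ 0.4819  0.035  20.1824]
```

```bash
python3 -m pendant '[{"dx":-2.8,"dy":1.8,"dz":0,"ax":0,"ay":0,"az":0,"hand":0.2},{"dx":-2.8,"dy":1.8,"dz":0,"ax":0,"ay":0,"az":0,"hand":0.2},{"dx":-2.8,"dy":1.8,"dz":0,"ax":0,"ay":0,"az":0,"hand":0.2},{"dx":-2.8,"dy":1.8,"dz":0,"ax":0,"ay":0,"az":0,"hand":0.2},{"dx":-2.9,"dy":1.7,"dz":0,"ax":0,"ay":0,"az":0,"hand":0.2}]' 30;python3 -m pendant '[{"dx":0,"dy":0,"dz":0,"ax":0,"ay":0,"az":6.8,"hand":0.2},{"dx":0,"dy":0,"dz":0,"ax":0,"ay":0,"az":6.8,"hand":0.2},{"dx":0,"dy":0,"dz":0,"ax":0,"ay":0,"az":6.6,"hand":0.2},{"dx":0,"dy":0,"dz":0,"ax":0,"ay":0,"az":0,"hand":0.2},{"dx":0,"dy":0,"dz":0,"ax":0,"ay":0,"az":0,"hand":0.2}]' 
python3 -c "
from h import *
shot('wrist','i_wrist');shot('scene','i_scene');im=shot('side','i_side')[1];big(im,270,100,140,120,5.5,'i_sz')
p=VO+.0015*VX;to([p[0],p[1],.045],84.6)"
```

```text
t: 9.1
tool_pos: [0.5463, -0.1532, 0.1397]
ee_rot: [-180.0, -0.0, 104.8]
contact_force: [1.2, 0.7, -3.5]
finger_gap: 0.344
t: 9.52
tool_pos: [0.5452, -0.1522, 0.1398]
ee_rot: [-179.9, -0.0, 84.8]
contact_force: [-0.7, 1.6, -3.4]
finger_gap: 0.344
t 9.67 [ 0.5454 -0.1523  0.1403] [-179.9942   -0.0037   84.7762] F [ 0.7015 -0.2623 -4.1338] gap 0.341
d cm [-0.0394  0.3798  9.5272] rv [-0.0058 -0.0036  0.1762]
```

Run:
```python
from h import *
i=np.load('pics/i_wrist.npy',allow_pickle=True).item()
a,b=onplane(i,(268,180.5),.05),onplane(i,(377,181),.05);m=(a+b)/2
print(a,b,m,'vise x',(m-VO)@VX,'y',(m-VO)@VY)
a,b=onplane(i,(282,214),.1145),onplane(i,(350,214),.1145);m=(a+b)/2
print('gauge front bottom',m,'vise x',(m-VO)@VX,'y',(m-VO)@VY, np.linalg.norm(a-b))
s=ctrl.sense()['tool_pos'];print('tcp vise',(s-VO)@VX,(s-VO)@VY)
```

```text
[ 0.5129 -0.1308  0.05  ] [ 0.5916 -0.1382  0.05  ] [ 0.5523 -0.1345  0.05  ] vise x -0.01721588772495604 y 0.0013377600010952271
gauge front bottom [ 0.5472 -0.1384  0.1145] vise x -0.012804579503136057 y -0.0033663018271553303 0.03764425039393515
tcp vise 0.0011233863763490087 -0.003789619265392203
```

```bash
python3 -m pendant '[{"dx":0,"dy":0.4,"dz":2.5,"ax":0,"ay":0,"az":0,"hand":0.2},{"dx":0,"dy":0,"dz":2.5,"ax":0,"ay":0,"az":0,"hand":0.2},{"dx":0,"dy":0,"dz":2.5,"ax":0,"ay":0,"az":0,"hand":0.2},{"dx":0,"dy":0,"dz":2,"ax":0,"ay":0,"az":0,"hand":0.2},{"dx":0,"dy":0,"dz":0,"ax":0,"ay":0,"az":0,"hand":0.2}]' 30;python3 -m pendant '[{"dx":0,"dy":0,"dz":0.2,"ax":0,"ay":0,"az":0,"hand":0.2},{"dx":0,"dy":0,"dz":0.1,"ax":0,"ay":0,"az":0,"hand":0.2},{"dx":0,"dy":0,"dz":0,"ax":0,"ay":0,"az":0,"hand":0.2}]'; python3 -c "
from h import *
p=VO+.0015*VX;to([p[0],p[1],.0405],84.6)"
```

```text
t: 10.08
tool_pos: [0.55, -0.1556, 0.0448]
ee_rot: [179.9, 0.2, 84.6]
contact_force: [1.3, -6.3, -0.2]
finger_gap: 0.34
t: 10.33
tool_pos: [0.5501, -0.1554, 0.0449]
ee_rot: [179.9, 0.1, 84.6]
contact_force: [-6.8, -5.7, 17.8]
finger_gap: 0.343
t 10.33 [ 0.5501 -0.1554  0.0449] [179.8624   0.1326  84.6097] F [-6.8197 -5.6753 17.816 ] gap 0.343
d cm [ 0.2348 -0.1167  0.4355] rv [0.1377 0.1326 0.0099]
```

```bash
python3 -c "
from h import *
im=shot('wrist','j_wrist')[1];big(im,220,110,200,240,3,'j_wz')
im=shot('scene','j_scene')[1];big(im,240,110,130,120,5,'j_cz');im=shot('side','j_side')[1];big(im,270,110,140,120,5,'j_sz')
st()"
```

```text
t 10.48 [ 0.5501 -0.1554  0.0449] [179.8527   0.1352  84.6106] F [-8.0048 -5.3917 17.2772] gap 0.341
```

Run:
```python
from h import *
i=np.load('pics/j_wrist.npy',allow_pickle=True).item()
print(np.array(i['pose'])[:3,3])
for z in [.01,.015,.02,.025,.03]:
    a,b=onplane(i,(220+192/3-.3,110+362/3-.3),z),onplane(i,(220+386/3-.3,110+362/3-.3),z);m=(a+b)/2
    print(z,np.linalg.norm(a-b),'vise',(m-VO)@VX,(m-VO)@VY)
a,b=onplane(i,(220+28/3,110+326/3),.05),onplane(i,(220+536/3,110+326/3),.05);m=(a+b)/2
print('jaw face vise',(m-VO)@VX,(m-VO)@VY,np.linalg.norm(a-b))
```

```text
[ 0.5572 -0.0805  0.2076]
0.01 0.03813020773361021 vise 0.003298057995293133 0.002005277594837975
0.015 0.03716546051494989 vise 0.0014065621783786262 0.001985461169748447
0.02 0.03620071329628969 vise -0.0004849336385359191 0.001965644744659027
0.025 0.03523596607762948 vise -0.002376429455450492 0.0019458283195696046
0.03 0.034271218858969166 vise -0.004267925272364999 0.0019260118944800766
jaw face vise -0.017610081185462353 0.000902215585974065 0.07915580072399629
```

```bash
python3 -c "
from h import *
im=cv2.imread('pics/i_wrist.png');big(im,240,170,160,190,3.5,'i_wz')"
python3 - <<'E'
from h import *
for n,u0,u1,v,zt in [('i',240+150/3.5-.3,240+387/3.5-.3,170+265/3.5-.3,.1403),('j',220+192/3-.3,220+386/3-.3,110+362/3-.3,.0449),('ibot',240+170/3.5-.3,240+363/3.5-.3,170+158/3.5-.3,.1403-.045)]:
    i=np.load(f'pics/{n[0]}_wrist.npy',allow_pickle=True).item()
    for dz in [0,.005,.01,.015,.02]:
        a,b=onplane(i,(u0,v),zt+dz),onplane(i,(u1,v),zt+dz);m=(a+b)/2
        print(n,dz,np.linalg.norm(a-b),'vise',(m-VO)@VX,(m-VO)@VY)
E
```

```text
i 0 0.03322784097103611 vise -0.004971241730865388 -0.0031176243582676554
i 0.005 0.0322051610559142 vise -0.007091602285567605 -0.0031347125136457557
i 0.01 0.03118248114079218 vise -0.009211962840269813 -0.0031518006690239666
i 0.015 0.030159801225670274 vise -0.011332323394971993 -0.003168888824402175
i 0.02 0.029137121310548252 vise -0.013452683949674181 -0.003185976979780273
j 0 0.0313962721473617 vise -0.009904582806770312 0.0018669589477135528
j 0.005 0.030431524928701496 vise -0.011796078623684847 0.0018471425226240222
j 0.01 0.029466777710041185 vise -0.013687574440599393 0.0018273260975346028
j 0.015 0.028502030491380975 vise -0.015579070257513938 0.0018075096724451828
j 0.02 0.027537283272720776 vise -0.017470566074428446 0.0017876932473556548
ibot 0 0.03365496331014152 vise -0.006038150952744478 -0.0034279481455685417
ibot 0.005 0.032843823432242125 vise -0.0076728597039269755 -0.003433850314681473
ibot 0.01 0.03203268355434262 vise -0.009307568455109463 -0.003439752483794515
ibot 0.015 0.031221543676443107 vise -0.010942277206291933 -0.0034456546529074445
ibot 0.02 0.03041040379854382 vise -0.012576985957474432 -0.003451556822020376
```

Run:
```python
from h import *
for n,f in [('j',lambda x,y:(220+x/3-.3,110+y/3-.3)),('e',lambda x,y:(265+x/3.15-.35,25+y/3.15-.35))]:
  i=np.load(f'pics/{n}_wrist.npy',allow_pickle=True).item()
  for z in [.05,.04,.03,.015]:
    P=[(40,367),(525,367)] if n=='j' else [(57,185),(280,156)]
    a,b=[onplane(i,f(*p),z) for p in P];m=(a+b)/2
    print(n,z,np.linalg.norm(a-b),(m-VO)@VX)
  if n=='e':
   for nm,P in [('plate front',[(85,308),(285,283)]),('plate back',[(90,330),(283,309)]),('floor light edge',[(90,300),(268,278)]),('side strips',[(57,185),(280,156)])]:
    for z in [.05,.045,.015]:
     a,b=[onplane(i,f(*p),z) for p in P];m=(a+b)/2
     print(nm,z,np.linalg.norm(a-b),(m-VO)@VX)
```

```text
j 0.05 0.07640979087612727 -0.010941839147756087
j 0.04 0.08125758620479216 -0.007102250449819235
j 0.03 0.08610538153345716 -0.0032626617518824205
j 0.015 0.09337707452645448 0.002496721295022866
e 0.05 0.07331318794872216 -0.010207181492368093
e 0.04 0.07522139490674251 -0.010750617715796214
e 0.03 0.07712960186476298 -0.011294053939224336
e 0.015 0.07999191230179364 -0.012109208274366574
plate front 0.05 0.06733574337282792 0.030388710954264146
plate front 0.045 0.06821205592738062 0.030645310916017927
plate front 0.015 0.07346993125469754 0.03218491068654074
plate back 0.05 0.06518990677756376 0.03832713977436521
plate back 0.045 0.06603829324926291 0.038687051060684916
plate back 0.015 0.07112861207945712 0.040846518778603284
floor light edge 0.05 0.059836088836681865 0.028035336658624625
floor light edge 0.045 0.060614800309021236 0.028261309625894807
floor light edge 0.015 0.06528706914305756 0.02961714742951581
side strips 0.05 0.07331318794872216 -0.010207181492368093
side strips 0.045 0.07426729142773228 -0.010478899604082135
side strips 0.015 0.07999191230179364 -0.012109208274366574
```

```bash
python3 -c "
from h import *
im=cv2.imread('pics/e_wrist.png');big(im,275,60,95,80,8,'e_z8')"
sed -i 's/^VO=.*/VO=np.array([.5487,-.1575,0]);PIV=VO+.078*VX/' h.py
python3 -m pendant '[{"dx":-0.25,"dy":0,"dz":-0.15,"ax":0,"ay":0,"az":0,"hand":0.2},{"dx":0,"dy":0,"dz":0,"ax":0,"ay":0,"az":0,"hand":0.2},{"dx":0,"dy":0,"dz":0,"ax":0,"ay":0,"az":0,"hand":0.2}]';python3 -c "
from h import *
to(VO+[0,0,.045],84.6)"
```

```text
t: 10.73
tool_pos: [0.55, -0.1557, 0.045]
ee_rot: [179.9, 0.0, 84.7]
contact_force: [-2.6, -0.6, 7.8]
finger_gap: 0.346
t 10.73 [ 0.55   -0.1557  0.045 ] [179.8953   0.0203  84.6671] F [-2.6456 -0.6372  7.7849] gap 0.346
d cm [-0.1933 -0.1127 -0.0018] rv [0.1047 0.0202 0.0672]
```

```bash
python3 -m pendant '[{"dx":-0.15,"dy":0,"dz":-0.05,"ax":0,"ay":0,"az":0,"hand":0.2},{"dx":0,"dy":0,"dz":0,"ax":0,"ay":0,"az":0,"hand":0.2},{"dx":0,"dy":0,"dz":0,"ax":0,"ay":0,"az":0,"hand":0.5},{"dx":0,"dy":0,"dz":0,"ax":0,"ay":0,"az":0,"hand":0.6},{"dx":0,"dy":0,"dz":0,"ax":0,"ay":0,"az":0,"hand":0.6}]';python3 -m pendant '[{"dx":0,"dy":0,"dz":-2,"ax":0,"ay":0,"az":0,"hand":0.6},{"dx":0,"dy":0,"dz":-3,"ax":0,"ay":0,"az":0,"hand":0.6},{"dx":0,"dy":0,"dz":-4,"ax":0,"ay":0,"az":0,"hand":0.8},{"dx":-1,"dy":0,"dz":-4,"ax":0,"ay":0,"az":0,"hand":0.8},{"dx":-2,"dy":0,"dz":-4,"ax":0,"ay":0,"az":0,"hand":0.8}]';python3 -m pendant '[{"dx":0,"dy":0,"dz":0,"ax":0,"ay":0,"az":0,"hand":0.8},{"dx":0,"dy":0,"dz":0,"ax":0,"ay":0,"az":0,"hand":0.8}]'
python3 -c "
from h import *
im=shot('wrist','k_wrist')[1];big(im,220,40,200,200,3,'k_wz')
im=shot('scene','k_scene')[1];big(im,240,110,130,120,5,'k_cz');im=shot('side','k_side')[1];big(im,270,110,140,120,5,'k_sz')
st()"
```

```text
t: 11.15
tool_pos: [0.549, -0.1569, 0.0441]
ee_rot: [-180.0, 0.0, 84.6]
contact_force: [-0.7, -0.1, -0.0]
finger_gap: 0.491
t: 11.57
tool_pos: [0.5467, -0.1834, 0.2136]
ee_rot: [180.0, -0.0, 84.8]
contact_force: [1.2, -0.4, -0.3]
finger_gap: 0.739
t: 11.73
tool_pos: [0.5472, -0.187, 0.2138]
ee_rot: [179.8, 0.1, 84.5]
contact_force: [0.3, 0.8, -1.7]
finger_gap: 0.787
t 11.88 [ 0.5458 -0.1845  0.21  ] [-179.858    -0.0324   84.6355] F [ 0.329   0.9512 -0.0909] gap 0.803
```

Run:
```python
from h import *
c=viewer.camera_info('scene');s=viewer.camera_info('side');w=np.load('pics/k_wrist.npy',allow_pickle=True).item()
C=lambda x,y:(240+x/5-.4,110+y/5-.4);S=lambda x,y:(270+x/5-.4,110+y/5-.4);W=lambda x,y:(220+x/3-.3,40+y/3-.3)
def v(p): d=p-VO; return np.array([d@VX,d@VY,p[2]])
tip=tri([(c,C(254,224)),(s,S(317,273)),(w,W(288,551))])
print('tip',tip,v(tip),[np.linalg.norm(proj(i,tip)-u) for i,u in [(c,C(254,224)),(s,S(317,273)),(w,W(288,551))]])
# shank top centre ~ pin base, from front-top edge ends: scene (252,293),(310,285); side (283,333),(328,333); wrist (235,400),(337,400)
a=tri([(c,C(252,293)),(s,S(328,335)),(w,W(337,401))][1:]) ;b=tri([(c,C(310,285)),(s,S(283,335)),(w,W(235,401))][1:])
print('A',v(a),'B',v(b))
a=tri([(c,C(252,293)),(w,W(337,401))]);b=tri([(c,C(310,285)),(w,W(235,401))]);print('A',v(a),'B',v(b))
m=v((a+b)/2);t=v(tip)-m
# tip is 40 above and 15 back from front edge => angle
ang=np.degrees(np.arctan2(t[0],t[2])-np.arctan2(15,38));print('tilt',ang)
```

```text
tip [ 0.5459 -0.2082  0.0977] [0.0507 0.0019 0.0977] [np.float64(1.3564537483203727), np.float64(0.789409227206744), np.float64(3.132406461820277)]
A [0.0189 0.003  0.0759] B [0.0095 0.0001 0.0842]
A [0.0142 0.0155 0.0824] B [ 0.0147 -0.0153  0.0756]
tilt 41.197946719409
```

```bash
python3 -c "
from h import *
p=VO+.016*VX+.001*VY;to([p[0],p[1],.12],84.6)"
```

```text
t 11.88 [ 0.5458 -0.1845  0.21  ] [-179.858    -0.0324   84.6355] F [ 0.329   0.9512 -0.0909] gap 0.803
d cm [1.111  0.1539 8.9959] rv [-0.142  -0.0323  0.0356]
```

```bash
python3 -m pendant '[{"dx":1.1,"dy":0.15,"dz":0,"ax":0,"ay":0,"az":0,"hand":0.6},{"dx":0,"dy":0,"dz":3,"ax":0,"ay":0,"az":0,"hand":0.6},{"dx":0,"dy":0,"dz":3,"ax":0,"ay":0,"az":0,"hand":0.6},{"dx":0,"dy":0,"dz":3,"ax":0,"ay":0,"az":0,"hand":0.6},{"dx":0,"dy":0,"dz":0,"ax":0,"ay":0,"az":0,"hand":0.6}]' 30;python3 -c "
from h import *
p=VO+.016*VX+.001*VY;to([p[0],p[1],.054],84.6)
im=shot('wrist','l_wrist')[1]"
```

```text
t: 12.3
tool_pos: [0.5454, -0.1719, 0.1149]
ee_rot: [-179.4, -0.1, 84.7]
contact_force: [-1.1, 0.5, -0.1]
finger_gap: 0.612
t 12.3 [ 0.5454 -0.1719  0.1149] [-179.3983   -0.0903   84.6964] F [-1.0954  0.5389 -0.1077] gap 0.612
d cm [-0.1487  0.3617  6.0843] rv [-0.6018 -0.0898  0.0969]
```

```bash
python3 -m pendant '[{"dx":-0.15,"dy":0.3,"dz":2,"ax":0,"ay":0,"az":0,"hand":0.6},{"dx":0,"dy":0,"dz":2,"ax":0,"ay":0,"az":0,"hand":0.6},{"dx":0,"dy":0,"dz":1.9,"ax":0,"ay":0,"az":0,"hand":0.6},{"dx":0,"dy":0,"dz":0,"ax":0,"ay":0,"az":0,"hand":0.3},{"dx":0,"dy":0,"dz":0,"ax":0,"ay":0,"az":0,"hand":0.2}]' 30;python3 -m pendant '[{"dx":0,"dy":0,"dz":0,"ax":0,"ay":0,"az":0,"hand":0.2},{"dx":0,"dy":0,"dz":0,"ax":0,"ay":0,"az":0,"hand":0.2},{"dx":0,"dy":0,"dz":0,"ax":0,"ay":0,"az":0,"hand":0.2}]' 40
```

```text
t: 12.77
tool_pos: [0.5523, -0.1758, 0.0636]
ee_rot: [-180.0, -0.0, 84.6]
contact_force: [0.7, 0.1, 0.6]
finger_gap: 0.519
t: 13.02
tool_pos: [0.5516, -0.1767, 0.0646]
ee_rot: [-180.0, 0.0, 84.6]
contact_force: [-3.2, -1.0, 5.0]
finger_gap: 0.337
```

```bash
python3 -m pendant '[{"dx":0,"dy":0,"dz":0,"ax":0,"ay":0,"az":0,"hand":0.5},{"dx":0,"dy":0,"dz":0,"ax":0,"ay":0,"az":0,"hand":0.5},{"dx":0.2,"dy":0,"dz":0.5,"ax":0,"ay":0,"az":0,"hand":0.5},{"dx":0.1,"dy":0,"dz":0.5,"ax":0,"ay":0,"az":0,"hand":0.5},{"dx":0,"dy":0,"dz":0,"ax":0,"ay":0,"az":0,"hand":0.2}]' 40;python3 -m pendant '[{"dx":0,"dy":0,"dz":0,"ax":0,"ay":0,"az":0,"hand":0.2},{"dx":0,"dy":0,"dz":0,"ax":0,"ay":0,"az":0,"hand":0.2},{"dx":0,"dy":0,"dz":0,"ax":0,"ay":0,"az":0,"hand":0.2},{"dx":0,"dy":0,"dz":0,"ax":0,"ay":0,"az":0,"hand":0.2}]' 40
```

```text
t: 13.43
tool_pos: [0.5518, -0.1725, 0.0516]
ee_rot: [-179.9, -0.0, 84.6]
contact_force: [-0.2, 0.3, -1.0]
finger_gap: 0.463
t: 13.77
tool_pos: [0.5523, -0.173, 0.0526]
ee_rot: [180.0, -0.0, 84.6]
contact_force: [0.9, 0.5, -1.3]
finger_gap: 0.34
```

Gripped lower. Lift and look.

```bash
python3 -m pendant '[{"dx":0,"dy":0,"dz":-1.5,"ax":0,"ay":0,"az":0,"hand":0.2},{"dx":0,"dy":0,"dz":-3,"ax":0,"ay":0,"az":0,"hand":0.2},{"dx":0,"dy":0,"dz":-3,"ax":0,"ay":0,"az":0,"hand":0.2},{"dx":0,"dy":0,"dz":-3,"ax":0,"ay":0,"az":0,"hand":0.2},{"dx":0,"dy":0,"dz":0,"ax":0,"ay":0,"az":0,"hand":0.2}]' 40;python3 -m pendant '[{"dx":0,"dy":0,"dz":0,"ax":0,"ay":0,"az":0,"hand":0.2}]' 40;python3 -c "
from h import *
im=shot('scene','m_scene')[1];big(im,240,70,140,120,5,'m_cz');im=shot('side','m_side')[1];big(im,270,80,140,120,5,'m_sz');im=shot('wrist','m_wrist')[1]
st()"
```

```text
t: 14.18
tool_pos: [0.5548, -0.1742, 0.1637]
ee_rot: [179.5, 0.1, 84.6]
contact_force: [1.6, -1.0, -2.0]
finger_gap: 0.341
t: 14.27
tool_pos: [0.5528, -0.1736, 0.1589]
ee_rot: [179.8, 0.0, 84.6]
contact_force: [-0.2, 0.6, -3.8]
finger_gap: 0.346
t 14.42 [ 0.551  -0.173   0.1558] [-179.8311   -0.0181   84.6014] F [ 0.0535 -0.2194 -3.5191] gap 0.343
```

Run:
```python
from h import *
c=viewer.camera_info('scene');s=viewer.camera_info('side');w=np.load('pics/m_wrist.npy',allow_pickle=True).item()
C=lambda x,y:(240+x/5-.4,70+y/5-.4);S=lambda x,y:(270+x/5-.4,80+y/5-.4)
def v(p): d=p-VO; return np.array([d@VX,d@VY,p[2]])
for sel in [(0,1,2),(0,2),(1,2),(0,1)]:
    B=[(c,C(288,417)),(s,S(286,404)),(w,(315,191))];T=[(c,C(260,337)),(s,S(305,319)),(w,(315.5,279))]
    b=v(tri([B[k] for k in sel]));t=v(tri([T[k] for k in sel]));d=t-b
    print(sel,b,t,np.linalg.norm(d),np.degrees(np.arctan2(d[0],d[2])))
```

```text
(0, 1, 2) [-0.0184  0.0045  0.1569] [0.0109 0.005  0.1897] 0.04400888865390642 41.716465170602426
(0, 2) [-0.0189  0.0045  0.1595] [0.012  0.0052 0.1867] 0.04121085193052469 48.60649163762302
(1, 2) [-0.0181  0.0049  0.1551] [0.0083 0.0037 0.1934] 0.04653896665695191 34.57586220892485
(0, 1) [-0.0183  0.0047  0.1569] [0.0139 0.0051 0.1881] 0.04485549931235878 45.905668964419704
```

```bash
python3 -m pendant '[{"dx":-1.5,"dy":2.5,"dz":-0.5,"ax":0,"ay":0,"az":0,"hand":0.2},{"dx":-1.5,"dy":2.5,"dz":-0.5,"ax":0,"ay":0,"az":0,"hand":0.2},{"dx":-1.5,"dy":2.5,"dz":-0.5,"ax":0,"ay":0,"az":0,"hand":0.2},{"dx":-1.5,"dy":2.5,"dz":0,"ax":0,"ay":0,"az":0,"hand":0.2},{"dx":0,"dy":0,"dz":0,"ax":0,"ay":0,"az":0,"hand":0.2}]' 40;python3 -m pendant '[{"dx":0,"dy":0,"dz":0,"ax":0,"ay":-7,"az":0,"hand":0.2},{"dx":0,"dy":0,"dz":0,"ax":0,"ay":-7,"az":0,"hand":0.2},{"dx":0,"dy":0,"dz":0,"ax":0,"ay":-7,"az":0,"hand":0.2},{"dx":0,"dy":0,"dz":0,"ax":0,"ay":-7,"az":0,"hand":0.2},{"dx":0,"dy":0,"dz":0,"ax":0,"ay":-7,"az":0,"hand":0.2}]' 40;python3 -m pendant '[{"dx":0,"dy":0,"dz":0,"ax":0,"ay":-7,"az":0,"hand":0.2},{"dx":0,"dy":0,"dz":0,"ax":0,"ay":0,"az":0,"hand":0.2},{"dx":0,"dy":0,"dz":0,"ax":0,"ay":0,"az":0,"hand":0.2}]' 40;python3 -c "
from h import *
im=shot('scene','n_scene')[1];big(im,170,70,180,140,4.3,'n_cz');im=shot('side','n_side')[1];big(im,200,60,180,140,4.3,'n_sz')
st()"
```

```text
t: 14.83
tool_pos: [0.6475, -0.2455, 0.1692]
ee_rot: [-179.8, 0.1, 84.5]
contact_force: [-0.0, 1.0, -4.6]
finger_gap: 0.34
t: 15.25
tool_pos: [0.6462, -0.2414, 0.1721]
ee_rot: [179.9, 35.3, 84.7]
contact_force: [-1.0, -0.2, -4.8]
finger_gap: 0.341
t: 15.5
tool_pos: [0.6457, -0.2392, 0.1692]
ee_rot: [-179.6, 41.9, 85.2]
contact_force: [-0.5, -0.5, -4.8]
finger_gap: 0.345
t 15.6 [ 0.6454 -0.2435  0.1723] [-179.9313   41.8883   84.5529] F [ 0.1098 -0.7165 -2.7491] gap 0.343
```

```bash
python3 -c "
from h import *
to([.66,-.2435,.035]);to([.66,-.2435,.0215])"
```

```text
t 15.6 [ 0.6454 -0.2435  0.1723] [-179.9313   41.8883   84.5529] F [ 0.1098 -0.7165 -2.7491] gap 0.343
d cm [ 9.2681  1.4666 10.1268] rv None
t 15.6 [ 0.6454 -0.2435  0.1723] [-179.9313   41.8883   84.5529] F [ 0.1098 -0.7165 -2.7491] gap 0.343
d cm [10.1695  1.4678 11.1318] rv None
```

```bash
python3 -m pendant '[{"dx":2.3,"dy":0.5,"dz":2.5,"ax":0,"ay":0,"az":0,"hand":0.2},{"dx":2.3,"dy":0.5,"dz":2.5,"ax":0,"ay":0,"az":0,"hand":0.2},{"dx":2.3,"dy":0.5,"dz":2.5,"ax":0,"ay":0,"az":0,"hand":0.2},{"dx":1.9,"dy":0,"dz":2.1,"ax":0,"ay":0,"az":0,"hand":0.2},{"dx":0,"dy":0,"dz":0,"ax":0,"ay":0,"az":0,"hand":0.2}]' 40;python3 -m pendant '[{"dx":0,"dy":0,"dz":0,"ax":0,"ay":0,"az":0,"hand":0.2},{"dx":0,"dy":0,"dz":0,"ax":0,"ay":0,"az":0,"hand":0.2}]' 40;python3 -c "
from h import *
st();im=shot('wrist','o_wrist')[1];im=shot('side','o_side')[1];big(im,200,60,180,140,4.3,'o_sz')"
```

```text
t: 16.02
tool_pos: [0.6574, -0.2441, 0.0366]
ee_rot: [-179.4, 41.9, 84.8]
contact_force: [-2.2, 0.5, -4.2]
finger_gap: 0.347
t: 16.18
tool_pos: [0.6619, -0.2444, 0.0451]
ee_rot: [179.8, 42.0, 84.3]
contact_force: [-0.1, 0.0, -2.5]
finger_gap: 0.343
t 16.18 [ 0.6619 -0.2444  0.0451] [179.7656  41.9909  84.3255] F [-0.0822  0.005  -2.4798] gap 0.343
```

```bash
python3 -m pendant '[{"dx":0.7,"dy":0,"dz":0.75,"ax":0,"ay":0,"az":0,"hand":0.2},{"dx":0.6,"dy":0,"dz":0.65,"ax":0,"ay":0,"az":0,"hand":0.2},{"dx":0,"dy":0,"dz":0,"ax":0,"ay":0,"az":0,"hand":0.2},{"dx":0,"dy":0,"dz":0,"ax":0,"ay":0,"az":0,"hand":0.2}]';python3 -m pendant '[{"dx":0.2,"dy":0,"dz":0.2,"ax":0,"ay":0,"az":0,"hand":0.2},{"dx":0,"dy":0,"dz":0,"ax":0,"ay":0,"az":0,"hand":0.2},{"dx":0,"dy":0,"dz":0,"ax":0,"ay":0,"az":0,"hand":0.2}]'
```

```text
t: 16.62
tool_pos: [0.6619, -0.2422, 0.0251]
ee_rot: [179.9, 42.1, 84.5]
contact_force: [-3.6, 4.9, 11.0]
finger_gap: 0.341
t: 16.87
tool_pos: [0.662, -0.2421, 0.0248]
ee_rot: [179.8, 42.2, 84.4]
contact_force: [-12.4, 12.7, 30.9]
finger_gap: 0.343
```

```bash
python3 -m pendant '[{"dx":-0.15,"dy":0,"dz":-0.2,"ax":0,"ay":0,"az":0,"hand":0.2},{"dx":0,"dy":0,"dz":0,"ax":0,"ay":0,"az":0,"hand":0.2},{"dx":0,"dy":0,"dz":0,"ax":0,"ay":0,"az":0,"hand":0.5},{"dx":0,"dy":0,"dz":0,"ax":0,"ay":0,"az":0,"hand":0.5},{"dx":0,"dy":0,"dz":0,"ax":0,"ay":0,"az":0,"hand":0.5}]';python3 -m pendant '[{"dx":0,"dy":0,"dz":-2,"ax":0,"ay":0,"az":0,"hand":0.5},{"dx":0,"dy":0,"dz":-3,"ax":0,"ay":0,"az":0,"hand":0.5},{"dx":0,"dy":0,"dz":-3,"ax":0,"ay":0,"az":0,"hand":0.5},{"dx":0,"dy":0,"dz":-3,"ax":0,"ay":0,"az":0,"hand":0.5},{"dx":0,"dy":0,"dz":0,"ax":0,"ay":0,"az":0,"hand":0.5}]';python3 -c "
from h import *
im=shot('side','p_side')[1];big(im,200,60,180,140,4.3,'p_sz');im=shot('scene','p_scene')[1];big(im,170,70,180,140,4.3,'p_cz');shot('wrist','p_wrist');st()"
```

```text
t: 17.28
tool_pos: [0.6612, -0.242, 0.0228]
ee_rot: [180.0, 42.0, 84.6]
contact_force: [-1.5, -0.8, 0.3]
finger_gap: 0.46
t: 17.7
tool_pos: [0.6716, -0.1633, 0.1085]
ee_rot: [179.5, 41.8, 84.6]
contact_force: [1.0, 0.8, 1.1]
finger_gap: 0.501
t 17.85 [ 0.6678 -0.169   0.1043] [-179.9753   42.0173   84.615 ] F [-0.0603  0.1701 -0.5282] gap 0.502
```

```bash
python3 -m pendant '[{"dx":-2.2,"dy":0,"dz":-2.5,"ax":0,"ay":0,"az":0,"hand":0.6},{"dx":-2.2,"dy":0,"dz":-2.5,"ax":0,"ay":0,"az":0,"hand":0.6},{"dx":-2.2,"dy":0,"dz":-2.5,"ax":0,"ay":0,"az":0,"hand":0.6},{"dx":0,"dy":0,"dz":0,"ax":0,"ay":7,"az":0,"hand":0.6},{"dx":0,"dy":0,"dz":0,"ax":0,"ay":7,"az":0,"hand":0.6}]';python3 -m pendant '[{"dx":0,"dy":0,"dz":0,"ax":0,"ay":7,"az":0,"hand":0.6},{"dx":0,"dy":0,"dz":0,"ax":0,"ay":7,"az":0,"hand":0.6},{"dx":0,"dy":0,"dz":0,"ax":0,"ay":7,"az":0,"hand":0.6},{"dx":0,"dy":0,"dz":0,"ax":0,"ay":7,"az":0,"hand":0.6},{"dx":0,"dy":0,"dz":0,"ax":0,"ay":0,"az":0,"hand":0.6}]';python3 -c "
from h import *
st()"
```

```text
t: 18.27
tool_pos: [0.6691, -0.1657, 0.2046]
ee_rot: [179.9, 27.7, 84.8]
contact_force: [-0.8, -1.0, -1.0]
finger_gap: 0.593
t: 18.68
tool_pos: [0.6656, -0.1775, 0.2041]
ee_rot: [-180.0, -0.1, 83.8]
contact_force: [-0.4, -3.2, -0.6]
finger_gap: 0.598
t 18.68 [ 0.6656 -0.1775  0.2041] [-179.9685   -0.1364   83.8139] F [-0.4311 -3.1532 -0.627 ] gap 0.598
```

```bash
python3 -m pendant '[{"dx":-3,"dy":0,"dz":-1,"ax":0,"ay":0,"az":0,"hand":0.6},{"dx":-3,"dy":0,"dz":-1,"ax":0,"ay":0,"az":0,"hand":0.6},{"dx":-3,"dy":0,"dz":0,"ax":0,"ay":0,"az":0,"hand":0.6},{"dx":0,"dy":0,"dz":0,"ax":0,"ay":0,"az":0,"hand":0.6},{"dx":0,"dy":0,"dz":0,"ax":0,"ay":0,"az":0,"hand":0.6}]';python3 -m pendant '[{"dx":0,"dy":0,"dz":0,"ax":0,"ay":0,"az":0,"hand":0.6},{"dx":0,"dy":0,"dz":0,"ax":0,"ay":0,"az":0,"hand":0.6}]';python3 -c "
from h import *
im=shot('wrist','q_wrist')[1];big(im,250,100,120,110,6,'q_z');st()"
```

```text
t: 19.1
tool_pos: [0.6578, -0.261, 0.2228]
ee_rot: [-179.8, 0.1, 84.3]
contact_force: [0.6, 1.2, -0.9]
finger_gap: 0.598
t: 19.27
tool_pos: [0.6596, -0.2561, 0.2235]
ee_rot: [-179.9, -0.0, 84.6]
contact_force: [0.1, 1.0, -0.5]
finger_gap: 0.596
t 19.32 [ 0.6598 -0.2558  0.2238] [-179.9404   -0.0242   84.678 ] F [0.2624 0.2111 0.3362] gap 0.596
```

Run:
```python
from h import *
i=np.load('pics/q_wrist.npy',allow_pickle=True).item()
z=lambda x,y:(250+x/6-.42,100+y/6-.42)
P=np.array([onplane(i,z(*p),.045)[:2] for p in [(312,238),(498,238),(498,425),(312,425)]])
print(P.mean(0),np.linalg.norm(P[0]-P[1]),np.linalg.norm(P[1]-P[2]),np.degrees(np.arctan2(*(P[1]-P[0])[::-1])))
print('tip',onplane(i,z(404,362),.083))
# liner face edge of fixed jaw (from full image ~ row 68, cols 143..230)
im=cv2.imread('pics/q_wrist.png');big(im,130,10,130,200,3,'q_v')
p=P.mean(0);to([p[0],p[1],.1],84.6)
```

```text
[ 0.6635 -0.2326] 0.029406028550345884 0.030058681227350073 -5.247544944323704
tip [ 0.6634 -0.2311  0.083 ]
t 19.32 [ 0.6598 -0.2558  0.2238] [-179.9404   -0.0242   84.678 ] F [0.2624 0.2111 0.3362] gap 0.596
d cm [ 2.3461  0.1572 12.3832] rv [-0.0596 -0.0242  0.078 ]
```

Run:
```python
from h import *
i=np.load('pics/q_wrist.npy',allow_pickle=True).item()
z=lambda x,y:(130+x/3-.35,10+y/3-.35)
for nm,P in [('fix',[(42,177.5),(290,175)]),('mov',[(56,310),(310,307)])]:
  for h in [.045,.05]:
    a,b=[onplane(i,z(*p),h) for p in P];m=(a+b)/2
    print(nm,h,np.linalg.norm(a-b),(m-VO)@VX,(m-VO)@VY,np.degrees(np.arctan2(*(b-a)[1::-1])))
print('hub',[(onplane(i,z(172,487),h)-VO)@VX for h in (.07,.074,.08)],(onplane(i,z(172,487),.074)-VO)@VY)
```

```text
fix 0.045 0.07765986857921067 -0.01646118158341384 -0.0005133060189975714 -6.009768882901904
fix 0.05 0.07652272251651697 -0.01603322371592658 0.0012572113910739417 -6.009768882901893
mov 0.045 0.08146780730179856 0.023411654019675182 0.001774127290039531 -5.427556400020544
mov 0.05 0.08027490293556148 0.023255768019744022 0.0035111506210116377 -5.427556400020542
hub [np.float64(0.07557394422154867), np.float64(0.07478007874805377), np.float64(0.07358928053781144)] 0.004459256868970637
```

```bash
python3 -m pendant '[{"dx":2.3,"dy":0.15,"dz":2.5,"ax":0,"ay":0,"az":0,"hand":0.65},{"dx":0,"dy":0,"dz":3.5,"ax":0,"ay":0,"az":0,"hand":0.65},{"dx":0,"dy":0,"dz":3.5,"ax":0,"ay":0,"az":0,"hand":0.65},{"dx":0,"dy":0,"dz":2,"ax":0,"ay":0,"az":0,"hand":0.65},{"dx":0,"dy":0,"dz":0,"ax":0,"ay":0,"az":0,"hand":0.65}]' 40; python3 -c "
from h import *
to([.6635,-.2322,.025],84.6)"
```

```text
t: 19.73
tool_pos: [0.6607, -0.232, 0.1038]
ee_rot: [-179.5, -0.1, 84.7]
contact_force: [0.0, 0.5, -0.6]
finger_gap: 0.642
t 19.73 [ 0.6607 -0.232   0.1038] [-179.5131   -0.0978   84.7007] F [ 0.0451  0.5393 -0.5655] gap 0.642
d cm [-0.0038  0.3476  7.8748] rv [-0.4869 -0.0974  0.1012]
```

```bash
python3 -m pendant '[{"dx":0,"dy":0.2,"dz":3,"ax":0,"ay":0,"az":0,"hand":0.65},{"dx":0,"dy":0.1,"dz":3,"ax":0,"ay":0,"az":0,"hand":0.65},{"dx":0,"dy":0,"dz":1.5,"ax":0,"ay":0,"az":0,"hand":0.65},{"dx":0,"dy":0,"dz":0,"ax":0,"ay":0,"az":0,"hand":0.65},{"dx":0,"dy":0,"dz":0,"ax":0,"ay":0,"az":0,"hand":0.65}]' 40; python3 -c "
from h import *
to([.6635,-.2322,.025],84.6)"
```

```text
t: 20.15
tool_pos: [0.6667, -0.2344, 0.0355]
ee_rot: [180.0, -0.0, 84.6]
contact_force: [0.4, -0.7, 1.1]
finger_gap: 0.649
t 20.15 [ 0.6667 -0.2344  0.0355] [179.9992  -0.0007  84.6248] F [ 0.3932 -0.6716  1.112 ] gap 0.649
d cm [ 0.1934 -0.3369  1.0543] rv [ 0.0008 -0.0007  0.0248]
```

```bash
python3 -m pendant '[{"dx":0.2,"dy":-0.3,"dz":1.0,"ax":0,"ay":0,"az":0,"hand":0.65},{"dx":0,"dy":0,"dz":0,"ax":0,"ay":0,"az":0,"hand":0.65},{"dx":0,"dy":0,"dz":0,"ax":0,"ay":0,"az":0,"hand":0.4},{"dx":0,"dy":0,"dz":0,"ax":0,"ay":0,"az":0,"hand":0.2},{"dx":0,"dy":0,"dz":0,"ax":0,"ay":0,"az":0,"hand":0.2}]' 30; python3 -m pendant '[{"dx":0,"dy":0,"dz":0,"ax":0,"ay":0,"az":0,"hand":0.2},{"dx":0,"dy":0,"dz":0,"ax":0,"ay":0,"az":0,"hand":0.2},{"dx":0,"dy":0,"dz":0,"ax":0,"ay":0,"az":0,"hand":0.2}]' 40
```

```text
t: 20.57
tool_pos: [0.664, -0.2325, 0.0255]
ee_rot: [179.9, 0.0, 84.6]
contact_force: [0.1, -0.8, -0.4]
finger_gap: 0.501
t: 20.82
tool_pos: [0.6635, -0.2325, 0.0249]
ee_rot: [180.0, 0.0, 84.6]
contact_force: [-1.4, -0.0, 2.8]
finger_gap: 0.343
```

```bash
python3 -m pendant '[{"dx":0,"dy":0,"dz":-3,"ax":0,"ay":0,"az":0,"hand":0.2},{"dx":0,"dy":0,"dz":-4,"ax":0,"ay":0,"az":0,"hand":0.2},{"dx":0,"dy":0,"dz":-4,"ax":0,"ay":0,"az":0,"hand":0.2},{"dx":0,"dy":0,"dz":0,"ax":0,"ay":0,"az":0,"hand":0.2}]' 40; python3 -c "
from h import *
p=VO+.003*VX;print(p);to([p[0],p[1],.13],84.5)"
```

```text
t: 21.15
tool_pos: [0.6672, -0.2339, 0.1438]
ee_rot: [179.3, 0.1, 84.6]
contact_force: [1.9, -0.1, -1.4]
finger_gap: 0.339
[ 0.5484 -0.1605  0.    ]
t 21.15 [ 0.6672 -0.2339  0.1438] [179.318    0.1253  84.5827] F [ 1.9401 -0.143  -1.4217] gap 0.339
d cm [  6.1863 -12.5359   1.2193] rv [0.6821 0.1248 0.0834]
```

```bash
python3 -m pendant '[{"dx":1.55,"dy":-3,"dz":0,"ax":0,"ay":0,"az":0,"hand":0.2},{"dx":1.55,"dy":-3,"dz":0,"ax":0,"ay":0,"az":0,"hand":0.2},{"dx":1.55,"dy":-3,"dz":0,"ax":0,"ay":0,"az":0,"hand":0.2},{"dx":1.55,"dy":-3,"dz":0,"ax":0,"ay":0,"az":0,"hand":0.2},{"dx":0,"dy":0,"dz":0,"ax":0,"ay":0,"az":0,"hand":0.2}]' 40;python3 -m pendant '[{"dx":0,"dy":0,"dz":0,"ax":0,"ay":0,"az":0,"hand":0.2},{"dx":0,"dy":0,"dz":0,"ax":0,"ay":0,"az":0,"hand":0.2},{"dx":0,"dy":0,"dz":0,"ax":0,"ay":0,"az":0,"hand":0.2}]' 40; python3 -c "
from h import *
p=VO+.003*VX;to([p[0],p[1],.06],84.5)"
```

```text
t: 21.57
tool_pos: [0.5443, -0.1556, 0.1328]
ee_rot: [-179.6, -0.1, 84.7]
contact_force: [1.1, 0.6, -4.3]
finger_gap: 0.339
t: 21.82
tool_pos: [0.5506, -0.16, 0.1347]
ee_rot: [180.0, 0.0, 84.6]
contact_force: [-0.2, -0.6, -3.5]
finger_gap: 0.342
t 21.82 [ 0.5506 -0.16    0.1347] [179.9574   0.0185  84.5702] F [-0.182  -0.5594 -3.4943] gap 0.342
d cm [-0.0694 -0.2219  7.4683] rv [0.0426 0.0185 0.0702]
```

```bash
python3 -m pendant '[{"dx":0,"dy":-0.2,"dz":2,"ax":0,"ay":0,"az":0,"hand":0.2},{"dx":0,"dy":0,"dz":2,"ax":0,"ay":0,"az":0,"hand":0.2},{"dx":0,"dy":0,"dz":0.8,"ax":0,"ay":0,"az":0,"hand":0.2},{"dx":0,"dy":0,"dz":0,"ax":0,"ay":0,"az":0,"hand":0.2},{"dx":0,"dy":0,"dz":0,"ax":0,"ay":0,"az":0,"hand":0.2}]' 40;python3 -m pendant '[{"dx":0,"dy":0,"dz":0,"ax":0,"ay":0,"az":0,"hand":0.2},{"dx":0,"dy":0,"dz":0,"ax":0,"ay":0,"az":0,"hand":0.2},{"dx":0,"dy":0,"dz":0,"ax":0,"ay":0,"az":0,"hand":0.2}]' 40; python3 -c "
from h import *
p=VO+.003*VX;to([p[0],p[1],.042],84.5);im=shot('wrist','r_wrist')[1];big(im,220,90,200,240,3,'r_z')"
```

```text
t: 22.23
tool_pos: [0.5482, -0.1596, 0.0867]
ee_rot: [-180.0, 0.0, 84.6]
contact_force: [0.2, -0.3, -2.6]
finger_gap: 0.343
t: 22.48
tool_pos: [0.5486, -0.1594, 0.0876]
ee_rot: [179.9, 0.0, 84.6]
contact_force: [0.8, -0.5, -3.5]
finger_gap: 0.339
t 22.48 [ 0.5486 -0.1594  0.0876] [179.9038   0.0058  84.5987] F [ 0.8394 -0.4722 -3.4764] gap 0.339
d cm [-0.114  -0.018   4.5622] rv [0.0962 0.0057 0.0987]
```

```bash
python3 -m pendant '[{"dx":-0.12,"dy":0,"dz":0.5,"ax":0,"ay":0,"az":0,"hand":0.2},{"dx":0,"dy":0,"dz":1.5,"ax":0,"ay":0,"az":0,"hand":0.2},{"dx":0,"dy":0,"dz":1.5,"ax":0,"ay":0,"az":0,"hand":0.2},{"dx":0,"dy":0,"dz":0,"ax":0,"ay":0,"az":0,"hand":0.2},{"dx":0,"dy":0,"dz":0,"ax":0,"ay":0,"az":0,"hand":0.2}]' 40;python3 -m pendant '[{"dx":0,"dy":0,"dz":0.7,"ax":0,"ay":0,"az":0,"hand":0.2},{"dx":0,"dy":0,"dz":0,"ax":0,"ay":0,"az":0,"hand":0.2},{"dx":0,"dy":0,"dz":0,"ax":0,"ay":0,"az":0,"hand":0.2}]' 40
```

```text
t: 22.95
tool_pos: [0.5472, -0.1603, 0.0511]
ee_rot: [-179.9, -0.0, 84.6]
contact_force: [0.5, 0.3, -3.5]
finger_gap: 0.341
t: 23.2
tool_pos: [0.5479, -0.1604, 0.0448]
ee_rot: [180.0, -0.0, 84.6]
contact_force: [-0.6, 0.4, -3.7]
finger_gap: 0.34
```

```bash
python3 -m pendant '[{"dx":0,"dy":0,"dz":0.3,"ax":0,"ay":0,"az":0,"hand":0.2},{"dx":0,"dy":0,"dz":0,"ax":0,"ay":0,"az":0,"hand":0.2},{"dx":0,"dy":0,"dz":0,"ax":0,"ay":0,"az":0,"hand":0.2}]' 40;python3 -m pendant '[{"dx":0,"dy":0,"dz":0.2,"ax":0,"ay":0,"az":0,"hand":0.2},{"dx":0,"dy":0,"dz":0,"ax":0,"ay":0,"az":0,"hand":0.2},{"dx":0,"dy":0,"dz":0,"ax":0,"ay":0,"az":0,"hand":0.2}]' 40
```

```text
t: 23.45
tool_pos: [0.5478, -0.1604, 0.0417]
ee_rot: [180.0, -0.0, 84.6]
contact_force: [-0.4, 0.1, -3.7]
finger_gap: 0.341
t: 23.7
tool_pos: [0.5482, -0.1605, 0.0398]
ee_rot: [180.0, 0.0, 84.6]
contact_force: [0.9, -0.2, -1.2]
finger_gap: 0.345
```

```bash
python3 -m pendant '[{"dx":0,"dy":0,"dz":0,"ax":0,"ay":0,"az":0,"hand":0.55},{"dx":0,"dy":0,"dz":0,"ax":0,"ay":0,"az":0,"hand":0.55},{"dx":0,"dy":0,"dz":0,"ax":0,"ay":0,"az":0,"hand":0.55},{"dx":0,"dy":0,"dz":-2,"ax":0,"ay":0,"az":0,"hand":0.55},{"dx":0,"dy":0,"dz":-3,"ax":0,"ay":0,"az":0,"hand":0.55}]' ;python3 -m pendant '[{"dx":0,"dy":0,"dz":-4,"ax":0,"ay":0,"az":0,"hand":0.55},{"dx":-3,"dy":-0.2,"dz":-3,"ax":0,"ay":0,"az":0,"hand":0.6},{"dx":-3,"dy":-0.2,"dz":0,"ax":0,"ay":0,"az":0,"hand":0.6},{"dx":0,"dy":0,"dz":0,"ax":0,"ay":0,"az":0,"hand":0.6},{"dx":0,"dy":0,"dz":0,"ax":0,"ay":0,"az":0,"hand":0.6}]'; python3 -c "
from h import *
im=shot('wrist','s_wrist')[1];im=shot('scene','s_scene')[1];big(im,240,110,130,120,5,'s_cz')
g=grip(0);to([g[0],g[1],.15],84.6)"
```

```text
t: 24.12
tool_pos: [0.5459, -0.1599, 0.0877]
ee_rot: [-179.7, -0.0, 84.6]
contact_force: [0.4, -0.4, -0.3]
finger_gap: 0.538
t: 24.53
tool_pos: [0.5377, -0.2213, 0.1595]
ee_rot: [180.0, 0.0, 84.4]
contact_force: [0.1, -0.1, -0.6]
finger_gap: 0.597
t 24.63 [ 0.5382 -0.2184  0.1586] [-179.9638   -0.0406   84.6211] F [ 0.2907  0.0351 -0.0939] gap 0.598
d cm [-11.6397   0.4669   0.847 ] rv [-0.0362 -0.0405  0.0211]
```

```bash
python3 -m pendant '[{"dx":-3.9,"dy":0,"dz":0,"ax":0,"ay":0,"az":0,"hand":0.6},{"dx":-3.9,"dy":0,"dz":0,"ax":0,"ay":0,"az":0,"hand":0.6},{"dx":-3.8,"dy":0,"dz":1.5,"ax":0,"ay":0,"az":0,"hand":0.6},{"dx":0,"dy":0,"dz":2,"ax":0,"ay":0,"az":0,"hand":0.6},{"dx":0,"dy":0,"dz":0,"ax":0,"ay":0,"az":0,"hand":0.6}]'; python3 -c "
from h import *
g=grip(0);to([g[0],g[1],.07],84.6)"
```

```text
t: 25.05
tool_pos: [0.5249, -0.335, 0.1196]
ee_rot: [-179.7, -0.1, 84.5]
contact_force: [0.3, 1.7, -0.5]
finger_gap: 0.601
t 25.05 [ 0.5249 -0.335   0.1196] [-179.6534   -0.0987   84.4611] F [ 0.2972  1.6548 -0.4715] gap 0.601
d cm [0.084  0.7297 4.9581] rv [-0.3464 -0.0991 -0.1386]
```

```bash
python3 -m pendant '[{"dx":0,"dy":0.4,"dz":0,"ax":0,"ay":0,"az":0,"hand":0.6},{"dx":0,"dy":0.1,"dz":2,"ax":0,"ay":0,"az":0,"hand":0.6},{"dx":0,"dy":0,"dz":2.2,"ax":0,"ay":0,"az":0,"hand":0.6},{"dx":0,"dy":0,"dz":0,"ax":0,"ay":0,"az":0,"hand":0.6},{"dx":0,"dy":0,"dz":0,"ax":0,"ay":0,"az":0,"hand":0.4}]'; python3 -c "
from h import *
g=grip(0);to([g[0],g[1],.07],84.6)"
```

```text
t: 25.47
tool_pos: [0.5332, -0.3331, 0.0823]
ee_rot: [-180.0, -0.1, 84.7]
contact_force: [0.1, 0.1, 0.3]
finger_gap: 0.574
t 25.47 [ 0.5332 -0.3331  0.0823] [-179.9554   -0.071    84.7484] F [0.0633 0.0527 0.3295] gap 0.574
d cm [-0.1686 -0.1056  1.2342] rv [-0.0447 -0.071   0.1484]
```

```bash
python3 -m pendant '[{"dx":0,"dy":0,"dz":1.1,"ax":0,"ay":0,"az":0,"hand":0.4},{"dx":0,"dy":0,"dz":0,"ax":0,"ay":0,"az":0,"hand":0.3},{"dx":0,"dy":0,"dz":0,"ax":0,"ay":0,"az":0,"hand":0},{"dx":0,"dy":0,"dz":0,"ax":0,"ay":0,"az":0,"hand":0},{"dx":0,"dy":0,"dz":0,"ax":0,"ay":0,"az":0,"hand":0}]' 12; python3 -m pendant '[{"dx":0,"dy":0,"dz":0,"ax":0,"ay":0,"az":0,"hand":0},{"dx":0,"dy":0,"dz":0,"ax":0,"ay":0,"az":0,"hand":0},{"dx":0,"dy":0,"dz":0,"ax":0,"ay":0,"az":0,"hand":0}]' 12
```

```text
t: 25.88
tool_pos: [0.5327, -0.3353, 0.0718]
ee_rot: [179.9, 0.0, 84.6]
contact_force: [-0.0, -0.9, 0.4]
finger_gap: 0.23
t: 26.13
tool_pos: [0.5325, -0.3354, 0.0716]
ee_rot: [180.0, 0.0, 84.6]
contact_force: [-1.2, 0.0, 4.6]
finger_gap: 0.206
```

```bash
cat >> h.py <<'E'
def lev():
    s=st();v=s['tool_pos']-PIV;th=np.degrees(np.arctan2(v@VY,v@VX));print('lever deg',th,'r',np.hypot(v[0],v[1]),'yaw-rel',s['ee_rot'][2]-84.6)
E
python3 -m pendant '[{"dx":0.04,"dy":0.87,"dz":0,"ax":0,"ay":0,"az":-5,"hand":0},{"dx":0.04,"dy":0.87,"dz":0,"ax":0,"ay":0,"az":-5,"hand":0},{"dx":0.04,"dy":0.87,"dz":0,"ax":0,"ay":0,"az":-5,"hand":0},{"dx":0.04,"dy":0.87,"dz":0,"ax":0,"ay":0,"az":-5,"hand":0},{"dx":0.04,"dy":0.87,"dz":0,"ax":0,"ay":0,"az":-5,"hand":0}]' 20; python3 -c "
from h import *
lev()"
```

```text
t: 26.55
tool_pos: [0.5757, -0.3298, 0.0717]
ee_rot: [180.0, 0.0, 109.8]
contact_force: [-1.2, 2.9, 5.7]
finger_gap: 0.198
t 26.55 [ 0.5757 -0.3298  0.0717] [179.9754   0.0108 109.8255] F [-1.2477  2.8881  5.7005] gap 0.198
lever deg 25.35073640070234 r 0.10067517477754735 yaw-rel 25.225482456101247
```

Perfect tracking. Continue.

```bash
python3 -m pendant '[{"dx":0.04,"dy":0.87,"dz":0,"ax":0,"ay":0,"az":-5,"hand":0},{"dx":0.04,"dy":0.87,"dz":0,"ax":0,"ay":0,"az":-5,"hand":0},{"dx":0.04,"dy":0.87,"dz":0,"ax":0,"ay":0,"az":-5,"hand":0},{"dx":0.04,"dy":0.87,"dz":0,"ax":0,"ay":0,"az":-5,"hand":0},{"dx":0.04,"dy":0.87,"dz":0,"ax":0,"ay":0,"az":-5,"hand":0}]' 20; python3 -m pendant '[{"dx":0.04,"dy":0.87,"dz":0,"ax":0,"ay":0,"az":-5,"hand":0},{"dx":0.04,"dy":0.87,"dz":0,"ax":0,"ay":0,"az":-5,"hand":0},{"dx":0.04,"dy":0.87,"dz":0,"ax":0,"ay":0,"az":-5,"hand":0},{"dx":0.04,"dy":0.87,"dz":0,"ax":0,"ay":0,"az":-5,"hand":0}]' 20;  python3 -c "
from h import *
lev()"
```

```text
t: 26.97
tool_pos: [0.6123, -0.3069, 0.0717]
ee_rot: [180.0, 0.1, 134.8]
contact_force: [-1.5, -0.0, 5.0]
finger_gap: 0.2
t: 27.3
tool_pos: [0.6327, -0.2787, 0.0717]
ee_rot: [-180.0, 0.1, 154.8]
contact_force: [0.8, -0.7, 3.6]
finger_gap: 0.2
t 27.3 [ 0.6327 -0.2787  0.0717] [-179.9962    0.1146  154.8024] F [ 0.7532 -0.7079  3.591 ] gap 0.2
lever deg 69.91073386144458 r 0.10116598348050172 yaw-rel 70.20243971795671
```

```bash
python3 -m pendant '[{"dx":0.05,"dy":0.87,"dz":0,"ax":0,"ay":0,"az":-5,"hand":0},{"dx":0.05,"dy":0.87,"dz":0,"ax":0,"ay":0,"az":-5,"hand":0},{"dx":0.05,"dy":0.87,"dz":0,"ax":0,"ay":0,"az":-5,"hand":0},{"dx":0.05,"dy":0.7,"dz":0,"ax":0,"ay":0,"az":-4,"hand":0},{"dx":0,"dy":0,"dz":0,"ax":0,"ay":0,"az":0,"hand":0}]' 20;python3 -m pendant '[{"dx":0.0,"dy":0.4,"dz":0,"ax":0,"ay":0,"az":-1,"hand":0},{"dx":0,"dy":0,"dz":0,"ax":0,"ay":0,"az":0,"hand":0},{"dx":0,"dy":0,"dz":0,"ax":0,"ay":0,"az":0,"hand":0}]' 20;  python3 -c "
from h import *
lev()"
```

```text
t: 27.72
tool_pos: [0.6424, -0.245, 0.0718]
ee_rot: [180.0, 0.2, 174.0]
contact_force: [6.6, -0.6, 0.2]
finger_gap: 0.201
t: 27.97
tool_pos: [0.6424, -0.2438, 0.0718]
ee_rot: [-179.9, 0.3, 174.6]
contact_force: [7.1, -3.5, -2.3]
finger_gap: 0.2
t 27.97 [ 0.6424 -0.2438  0.0718] [-179.8968    0.259   174.5713] F [ 7.1486 -3.4848 -2.2721] gap 0.2
lever deg 90.48516650116659 r 0.10142055321909606 yaw-rel 89.97130317644164
```

```bash
python3 -m pendant '[{"dx":0.0,"dy":0.4,"dz":0,"ax":0,"ay":0,"az":0,"hand":0},{"dx":0,"dy":0,"dz":0,"ax":0,"ay":0,"az":0,"hand":0},{"dx":0,"dy":0,"dz":0,"ax":0,"ay":0,"az":0,"hand":0}]' 20;python3 -m pendant '[{"dx":0.0,"dy":0.4,"dz":0,"ax":0,"ay":0,"az":0,"hand":0},{"dx":0,"dy":0,"dz":0,"ax":0,"ay":0,"az":0,"hand":0},{"dx":0,"dy":0,"dz":0,"ax":0,"ay":0,"az":0,"hand":0}]' 20;  python3 -c "
from h import *
lev()"
```

```text
t: 28.22
tool_pos: [0.6424, -0.2437, 0.0718]
ee_rot: [-179.7, 0.3, 174.4]
contact_force: [9.3, -13.6, -4.3]
finger_gap: 0.199
t: 28.47
tool_pos: [0.6423, -0.2436, 0.0719]
ee_rot: [-179.4, 0.4, 174.3]
contact_force: [11.7, -23.2, -7.3]
finger_gap: 0.199
t 28.47 [ 0.6423 -0.2436  0.0719] [-179.4124    0.3731  174.2562] F [ 11.6928 -23.2243  -7.2645] gap 0.199
lever deg 90.59741774545367 r 0.1013265930730229 yaw-rel 89.65622850308526
```

```bash
python3 -m pendant '[{"dx":-0.2,"dy":-0.8,"dz":0,"ax":0,"ay":0,"az":0,"hand":0},{"dx":0,"dy":0,"dz":0,"ax":0,"ay":0,"az":0,"hand":0.5},{"dx":0,"dy":0,"dz":0,"ax":0,"ay":0,"az":0,"hand":0.5},{"dx":0,"dy":0,"dz":-2,"ax":0,"ay":0,"az":0,"hand":0.5},{"dx":0,"dy":0,"dz":-3,"ax":0,"ay":0,"az":0,"hand":0.5}]';python3 -m pendant '[{"dx":0,"dy":0,"dz":-4,"ax":0,"ay":0,"az":0,"hand":0.5},{"dx":0,"dy":0,"dz":-4,"ax":0,"ay":0,"az":7,"hand":0.5},{"dx":0,"dy":0,"dz":-3,"ax":0,"ay":0,"az":7,"hand":0.5},{"dx":0,"dy":0,"dz":0,"ax":0,"ay":0,"az":7,"hand":0.5},{"dx":0,"dy":0,"dz":0,"ax":0,"ay":0,"az":7,"hand":0.5}]';python3 -m pendant '[{"dx":0,"dy":0,"dz":0,"ax":0,"ay":0,"az":7,"hand":0.5},{"dx":0,"dy":0,"dz":0,"ax":0,"ay":0,"az":7,"hand":0.5},{"dx":0,"dy":0,"dz":0,"ax":0,"ay":0,"az":7,"hand":0.5},{"dx":0,"dy":0,"dz":0,"ax":0,"ay":0,"az":7,"hand":0.5},{"dx":0,"dy":0,"dz":0,"ax":0,"ay":0,"az":7,"hand":0.5}]';python3 -m pendant '[{"dx":0,"dy":0,"dz":0,"ax":0,"ay":0,"az":7,"hand":0.5},{"dx":0,"dy":0,"dz":0,"ax":0,"ay":0,"az":7,"hand":0.5},{"dx":0,"dy":0,"dz":0,"ax":0,"ay":0,"az":7,"hand":0.5}]';python3 -c "
from h import *
to([.58,-.1,.25],90)"
```

```text
t: 28.88
tool_pos: [0.6408, -0.2408, 0.1178]
ee_rot: [179.9, -0.4, 174.7]
contact_force: [0.1, -0.2, -0.3]
finger_gap: 0.417
t: 29.3
tool_pos: [0.6439, -0.2418, 0.2337]
ee_rot: [179.9, 0.2, 146.3]
contact_force: [-0.6, -0.4, -0.4]
finger_gap: 0.498
t: 29.72
tool_pos: [0.6428, -0.2414, 0.2306]
ee_rot: [180.0, -0.1, 111.3]
contact_force: [0.4, 0.5, 0.6]
finger_gap: 0.498
t: 29.97
tool_pos: [0.6429, -0.2414, 0.2306]
ee_rot: [-180.0, -0.1, 90.3]
contact_force: [0.6, 0.1, -0.2]
finger_gap: 0.499
t 29.97 [ 0.6429 -0.2414  0.2306] [-179.9835   -0.0625   90.3334] F [ 0.5507  0.0567 -0.2322] gap 0.499
d cm [14.1773 -6.204  -1.9212] rv [-0.0167 -0.0625  0.3334]
```

```bash
python3 -m pendant '[{"dx":3.6,"dy":-1.6,"dz":-0.5,"ax":0,"ay":0,"az":0,"hand":0.55},{"dx":3.6,"dy":-1.6,"dz":-0.5,"ax":0,"ay":0,"az":0,"hand":0.55},{"dx":3.5,"dy":-1.6,"dz":-0.5,"ax":0,"ay":0,"az":0,"hand":0.55},{"dx":3.5,"dy":-1.5,"dz":-0.5,"ax":0,"ay":0,"az":0,"hand":0.55},{"dx":0,"dy":0,"dz":0,"ax":0,"ay":0,"az":0,"hand":0.55}]';python3 -m pendant '[{"dx":0,"dy":0,"dz":0,"ax":0,"ay":0,"az":0.3,"hand":0.55},{"dx":0,"dy":0,"dz":0,"ax":0,"ay":0,"az":0,"hand":0.55},{"dx":0,"dy":0,"dz":0,"ax":0,"ay":0,"az":0,"hand":0.55},{"dx":0,"dy":0,"dz":0,"ax":0,"ay":0,"az":0,"hand":0.55}]';python3 -c "
from h import *
shot('wrist','t_wrist');shot('scene','t_scene');st()"
```

```text
t: 30.38
tool_pos: [0.5772, -0.0919, 0.2524]
ee_rot: [179.9, -0.2, 91.2]
contact_force: [-0.2, -0.4, 0.3]
finger_gap: 0.547
t: 30.72
tool_pos: [0.5782, -0.1025, 0.2505]
ee_rot: [-180.0, 0.0, 90.2]
contact_force: [0.7, 0.2, 0.5]
finger_gap: 0.548
t 30.82 [ 0.5782 -0.1022  0.2506] [-179.9626    0.0064   90.2185] F [-0.2411  0.5722 -0.1594] gap 0.545
```

```bash
python3 -c "
from h import *
im=cv2.imread('pics/t_wrist.png');big(im,240,30,150,250,2.4,'t_z')
big(im,245,195,90,90,7,'t_z2')"
python3 - <<'E'
from h import *
i=np.load('pics/t_wrist.npy',allow_pickle=True).item()
z=lambda x,y:(240+x/2.4-.35,30+y/2.4-.35);z2=lambda x,y:(245+x/7-.43,195+y/7-.43)
def v(p): d=p-VO; return np.array([d@VX,d@VY])
for h,u in [(.096,(280,308)),(.1,(279,316))]:
    p=onplane(i,z2(*u),h);print('tip',p,v(p))
P=[onplane(i,z2(*u),.06) for u in [(205,118),(405,130)]];print('front edge',v(P[0]),v(P[1]))
print('nominal',VO-.001*VX)
print('feet',onplane(i,z(77,84),.04),onplane(i,z(280,82),.04))
c=np.load('pics/t_scene.npy',allow_pickle=True).item()
im=cv2.imread('pics/t_scene.png')
m=(im.max(2)<45).astype(np.uint8);m[:225]=0;m[:,290:][:, 60:]=0
n,l,s,ct=cv2.connectedComponentsWithStats(m)
for k in range(1,n):
    if s[k,4]>60: print(s[k],ct[k],onplane(c,ct[k],.02))
E
```

```text
tip [ 0.5492 -0.1554  0.096 ] [-0.0021  0.0003]
tip [ 0.5495 -0.1549  0.1   ] [-0.0026  0.0005]
front edge [-0.0164 -0.0149] [-0.0175  0.0148]
nominal [ 0.5488 -0.1565  0.    ]
feet [0.5345 0.0064 0.04  ] [0.6183 0.0075 0.04  ]
[214 225  47  53 859] [235.993  249.6799] [ 0.7783 -0.0434  0.02  ]
[327 225  13   9 106] [333.2264 228.6604] [0.5395 0.0162 0.02  ]
[297 230  14  18 212] [303.8585 238.4623] [0.6185 0.0072 0.02  ]
[317 259  15  19 240] [324.1042 267.7667] [0.6173 0.1055 0.02  ]
```

```bash
python3 -c "
from h import *
to([.6183,.0070,.1],90)"; python3 -m pendant '[{"dx":3.6,"dy":1.3,"dz":2,"ax":0,"ay":0,"az":0,"hand":0.55},{"dx":3.6,"dy":1.3,"dz":3,"ax":0,"ay":0,"az":0,"hand":0.55},{"dx":3.7,"dy":1.3,"dz":4,"ax":0,"ay":0,"az":0,"hand":0.55},{"dx":0,"dy":0,"dz":4,"ax":0,"ay":0,"az":0,"hand":0.55},{"dx":0,"dy":0,"dz":0,"ax":0,"ay":0,"az":0,"hand":0.55}]';python3 -m pendant '[{"dx":0,"dy":0,"dz":0,"ax":0,"ay":0,"az":0,"hand":0.55},{"dx":0,"dy":0,"dz":0,"ax":0,"ay":0,"az":0,"hand":0.55},{"dx":0,"dy":0,"dz":0,"ax":0,"ay":0,"az":0,"hand":0.55}]';python3 -c "
from h import *
shot('wrist','u_wrist');to([.6183,.0070,.012],90)"
```

```text
t 30.82 [ 0.5782 -0.1022  0.2506] [-179.9626    0.0064   90.2185] F [-0.2411  0.5722 -0.1594] gap 0.545
d cm [10.9101  4.0586 15.0551] rv [-0.0374  0.0065  0.2185]
t: 31.23
tool_pos: [0.6073, -0.0061, 0.1284]
ee_rot: [-179.4, -0.0, 90.5]
contact_force: [-1.1, -0.5, -2.6]
finger_gap: 0.544
t: 31.48
tool_pos: [0.6125, -0.0095, 0.1392]
ee_rot: [179.8, 0.0, 90.2]
contact_force: [0.5, 0.5, 0.6]
finger_gap: 0.553
t 31.53 [ 0.6125 -0.0092  0.1391] [179.7617   0.0052  90.1968] F [-0.2985  0.3967  0.2829] gap 0.553
d cm [ 1.6228  0.5337 12.712 ] rv [0.2383 0.0048 0.1968]
```

```bash
python3 - <<'E'
from h import *
i=np.load('pics/u_wrist.npy',allow_pickle=True).item();im=cv2.imread('pics/u_wrist.png')
for u in [(323,174),(212,179),(323,41)]: print(onplane(i,u,.04))
big(im,180,0,190,220,3,'u_z')
E
python3 -m pendant '[{"dx":1.6,"dy":0.5,"dz":2,"ax":0,"ay":0,"az":0,"hand":0.55},{"dx":0,"dy":0,"dz":3,"ax":0,"ay":0,"az":0,"hand":0.55},{"dx":0,"dy":0,"dz":3,"ax":0,"ay":0,"az":0,"hand":0.55},{"dx":0,"dy":0,"dz":0,"ax":0,"ay":0,"az":0,"hand":0.55},{"dx":0,"dy":0,"dz":0,"ax":0,"ay":0,"az":0,"hand":0.55}]';python3 -m pendant '[{"dx":0,"dy":0,"dz":0,"ax":0,"ay":0,"az":0,"hand":0.55},{"dx":0,"dy":0,"dz":0,"ax":0,"ay":0,"az":0,"hand":0.55}]'; python3 -c "
from h import *
to([.6183,.0070,.012],90)"
```

```text
[0.6188 0.0118 0.04  ]
[0.5353 0.0077 0.04  ]
[0.618  0.1049 0.04  ]
t: 31.95
tool_pos: [0.6158, 0.0073, 0.0569]
ee_rot: [-179.9, 0.0, 90.3]
contact_force: [0.2, -0.8, 0.9]
finger_gap: 0.551
t: 32.12
tool_pos: [0.6177, 0.0077, 0.0592]
ee_rot: [179.8, -0.0, 90.3]
contact_force: [0.7, 0.1, 1.2]
finger_gap: 0.551
t 32.12 [0.6177 0.0077 0.0592] [179.7601  -0.0142  90.262 ] F [0.7019 0.1267 1.1607] gap 0.551
d cm [-0.0694  0.0369  4.7223] rv [ 0.2399 -0.0147  0.2619]
```

```bash
python3 -c "
from h import *
i=np.load('pics/u_wrist.npy',allow_pickle=True).item()
for u in [(323,178.3),(211.3,180.3),(322.3,39)]: print(onplane(i,u,.04))"
python3 -m pendant '[{"dx":0,"dy":0.05,"dz":2.5,"ax":0,"ay":0,"az":0.3,"hand":0.55},{"dx":0,"dy":0,"dz":2.1,"ax":0,"ay":0,"az":0,"hand":0.55},{"dx":0,"dy":0,"dz":0,"ax":0,"ay":0,"az":0,"hand":0.55},{"dx":0,"dy":0,"dz":0,"ax":0,"ay":0,"az":0,"hand":0.55}]';python3 -c "
from h import *
to([.6183,.0078,.012],90)"
```

```text
[0.6189 0.0085 0.04  ]
[0.5347 0.0067 0.04  ]
[0.6175 0.1062 0.04  ]
t: 32.45
tool_pos: [0.6167, 0.0079, 0.0113]
ee_rot: [180.0, 0.0, 90.0]
contact_force: [-0.1, 0.2, 0.9]
finger_gap: 0.549
t 32.45 [0.6167 0.0079 0.0113] [179.9944   0.0004  89.9931] F [-0.1319  0.1629  0.8936] gap 0.549
d cm [-0.0081  0.1621 -0.073 ] rv [ 0.0056  0.0004 -0.0069]
```

```bash
python3 -m pendant '[{"dx":0,"dy":0.1,"dz":0,"ax":0,"ay":0,"az":0,"hand":0.45},{"dx":0,"dy":0,"dz":0,"ax":0,"ay":0,"az":0,"hand":0.3},{"dx":0,"dy":0,"dz":0,"ax":0,"ay":0,"az":0,"hand":0.3},{"dx":0,"dy":0,"dz":0,"ax":0,"ay":0,"az":0,"hand":0.3},{"dx":0,"dy":0,"dz":0,"ax":0,"ay":0,"az":0,"hand":0.3}]' 10;python3 -m pendant '[{"dx":0,"dy":0,"dz":0,"ax":0,"ay":0,"az":0,"hand":0.3},{"dx":0,"dy":0,"dz":0,"ax":0,"ay":0,"az":0,"hand":0.3}]'
```

```text
t: 32.87
tool_pos: [0.6185, 0.008, 0.0118]
ee_rot: [179.9, -0.0, 90.0]
contact_force: [-1.1, 0.3, 6.9]
finger_gap: 0.385
t: 33.03
tool_pos: [0.6185, 0.008, 0.0118]
ee_rot: [179.9, -0.0, 90.0]
contact_force: [-1.2, -0.6, 7.9]
finger_gap: 0.384
```

```bash
python3 -m pendant '[{"dx":0,"dy":0,"dz":-3,"ax":0,"ay":0,"az":0,"hand":0.3},{"dx":0,"dy":0,"dz":-4,"ax":0,"ay":0,"az":0,"hand":0.3},{"dx":0,"dy":0,"dz":-4,"ax":0,"ay":0,"az":0,"hand":0.3},{"dx":0,"dy":0,"dz":-3,"ax":0,"ay":0,"az":0,"hand":0.3},{"dx":-2,"dy":-1,"dz":0,"ax":0,"ay":0,"az":0,"hand":0.3}]';python3 -c "
from h import *
to([.5490,-.1558,.15],90)"
```

```text
t: 33.45
tool_pos: [0.6118, -0.0074, 0.158]
ee_rot: [179.3, -0.2, 90.3]
contact_force: [1.4, 0.7, -0.8]
finger_gap: 0.376
t 33.45 [ 0.6118 -0.0074  0.158 ] [179.3406  -0.1787  90.3149] F [ 1.3796  0.7045 -0.7529] gap 0.376
d cm [-14.8121  -6.3737   0.6832] rv [ 0.6589 -0.1805  0.3139]
```

```bash
python3 -m pendant '[{"dx":-3.6,"dy":-1.5,"dz":0,"ax":0,"ay":0,"az":0,"hand":0.3},{"dx":-3.6,"dy":-1.5,"dz":0,"ax":0,"ay":0,"az":0,"hand":0.3},{"dx":-3.6,"dy":-1.5,"dz":0,"ax":0,"ay":0,"az":0,"hand":0.3},{"dx":-3.6,"dy":-1.5,"dz":0,"ax":0,"ay":0,"az":0,"hand":0.3},{"dx":0,"dy":0,"dz":0,"ax":0,"ay":0,"az":0,"hand":0.3}]';python3 -m pendant '[{"dx":0,"dy":0,"dz":0,"ax":0,"ay":0,"az":0,"hand":0.3},{"dx":0,"dy":0,"dz":0,"ax":0,"ay":0,"az":0,"hand":0.3},{"dx":0,"dy":0,"dz":0,"ax":0,"ay":0,"az":0,"hand":0.3},{"dx":0,"dy":0,"dz":0,"ax":0,"ay":0,"az":0,"hand":0.3}]';python3 -c "
from h import *
to([.5490,-.1558,.12],90)"
```

```text
t: 33.87
tool_pos: [0.5439, -0.1652, 0.151]
ee_rot: [-180.0, 0.2, 89.4]
contact_force: [0.2, -1.2, 0.0]
finger_gap: 0.381
t: 34.2
tool_pos: [0.548, -0.1545, 0.1503]
ee_rot: [180.0, -0.0, 90.1]
contact_force: [-0.0, 0.5, -0.1]
finger_gap: 0.38
t 34.2 [ 0.548  -0.1545  0.1503] [179.9895  -0.026   90.1403] F [-0.0354  0.5335 -0.077 ] gap 0.38
d cm [-0.1364  0.0941  3.0286] rv [ 0.0104 -0.026   0.1403]
```

```bash
python3 -m pendant '[{"dx":-0.13,"dy":0.1,"dz":1,"ax":0,"ay":0,"az":0,"hand":0.3},{"dx":0,"dy":0,"dz":1.5,"ax":0,"ay":0,"az":0,"hand":0.3},{"dx":0,"dy":0,"dz":0,"ax":0,"ay":0,"az":0,"hand":0.3},{"dx":0,"dy":0,"dz":0,"ax":0,"ay":0,"az":0,"hand":0.3},{"dx":0,"dy":0,"dz":0,"ax":0,"ay":0,"az":0,"hand":0.3}]';python3 -c "
from h import *
to([.5490,-.1558,.12],90)
im=shot('wrist','v_wrist')[1];big(im,220,140,200,200,3,'v_z');im=shot('side','v_side')[1];big(im,290,120,100,100,6,'v_sz');im=shot('scene','v_scene')[1];big(im,250,120,100,100,6,'v_cz')"
```

```text
t: 34.62
tool_pos: [0.5487, -0.1571, 0.1255]
ee_rot: [-180.0, -0.0, 90.0]
contact_force: [-0.2, -0.1, -0.1]
finger_gap: 0.385
t 34.62 [ 0.5487 -0.1571  0.1255] [-179.9994   -0.0007   90.0279] F [-0.1534 -0.0557 -0.0585] gap 0.385
d cm [0.1294 0.0324 0.545 ] rv [-0.0006 -0.0007  0.0279]
```

```bash
python3 -m pendant '[{"dx":0.12,"dy":0.03,"dz":0.5,"ax":0,"ay":0,"az":0,"hand":0.3},{"dx":0,"dy":0,"dz":0.5,"ax":0,"ay":0,"az":0,"hand":0.3},{"dx":0,"dy":0,"dz":0,"ax":0,"ay":0,"az":0,"hand":0.3},{"dx":0,"dy":0,"dz":0,"ax":0,"ay":0,"az":0,"hand":0.3}]';python3 -m pendant '[{"dx":0,"dy":0,"dz":0.3,"ax":0,"ay":0,"az":0,"hand":0.3},{"dx":0,"dy":0,"dz":0.3,"ax":0,"ay":0,"az":0,"hand":0.3},{"dx":0,"dy":0,"dz":0,"ax":0,"ay":0,"az":0,"hand":0.3}]'
```

```text
t: 35.1
tool_pos: [0.5484, -0.1561, 0.1148]
ee_rot: [-179.9, -0.0, 90.0]
contact_force: [-0.1, -0.3, -0.4]
finger_gap: 0.381
t: 35.35
tool_pos: [0.5485, -0.1561, 0.1086]
ee_rot: [-180.0, -0.0, 90.0]
contact_force: [-0.6, -0.7, -0.5]
finger_gap: 0.381
```

```bash
python3 -m pendant '[{"dx":0,"dy":0,"dz":0.2,"ax":0,"ay":0,"az":0,"hand":0.3},{"dx":0,"dy":0,"dz":0.1,"ax":0,"ay":0,"az":0,"hand":0.3},{"dx":0,"dy":0,"dz":0,"ax":0,"ay":0,"az":0,"hand":0.3}]';python3 -m pendant '[{"dx":0,"dy":0,"dz":0.2,"ax":0,"ay":0,"az":0,"hand":0.3},{"dx":0,"dy":0,"dz":0,"ax":0,"ay":0,"az":0,"hand":0.3},{"dx":0,"dy":0,"dz":0,"ax":0,"ay":0,"az":0,"hand":0.3}]'
```

```text
t: 35.6
tool_pos: [0.5487, -0.1561, 0.1061]
ee_rot: [-180.0, -0.0, 90.0]
contact_force: [-0.0, 0.6, -0.1]
finger_gap: 0.382
t: 35.85
tool_pos: [0.5487, -0.1561, 0.1042]
ee_rot: [-180.0, -0.0, 90.0]
contact_force: [0.8, -0.3, -0.2]
finger_gap: 0.381
```

```bash
python3 -m pendant '[{"dx":0,"dy":0,"dz":0.5,"ax":0,"ay":0,"az":0,"hand":0.3},{"dx":0,"dy":0,"dz":0.5,"ax":0,"ay":0,"az":0,"hand":0.3},{"dx":0,"dy":0,"dz":0.5,"ax":0,"ay":0,"az":0,"hand":0.3},{"dx":0,"dy":0,"dz":0,"ax":0,"ay":0,"az":0,"hand":0.3}]';python3 -m pendant '[{"dx":0,"dy":0,"dz":0.3,"ax":0,"ay":0,"az":0,"hand":0.3},{"dx":0,"dy":0,"dz":0.2,"ax":0,"ay":0,"az":0,"hand":0.3},{"dx":0,"dy":0,"dz":0,"ax":0,"ay":0,"az":0,"hand":0.3},{"dx":0,"dy":0,"dz":0,"ax":0,"ay":0,"az":0,"hand":0.3}]'
```

```text
t: 36.18
tool_pos: [0.548, -0.1559, 0.0878]
ee_rot: [-179.9, -0.0, 90.0]
contact_force: [-0.1, 0.7, 0.2]
finger_gap: 0.38
t: 36.52
tool_pos: [0.5488, -0.1561, 0.0842]
ee_rot: [-180.0, -0.0, 90.0]
contact_force: [-0.5, -1.1, -0.6]
finger_gap: 0.386
```

```bash
python3 -m pendant '[{"dx":0,"dy":0,"dz":0.2,"ax":0,"ay":0,"az":0,"hand":0.3},{"dx":0,"dy":0,"dz":0,"ax":0,"ay":0,"az":0,"hand":0.3},{"dx":0,"dy":0,"dz":0,"ax":0,"ay":0,"az":0,"hand":0.3}]';python3 -m pendant '[{"dx":0,"dy":0,"dz":0.2,"ax":0,"ay":0,"az":0,"hand":0.3},{"dx":0,"dy":0,"dz":0,"ax":0,"ay":0,"az":0,"hand":0.3},{"dx":0,"dy":0,"dz":0,"ax":0,"ay":0,"az":0,"hand":0.3}]'
```

```text
t: 36.77
tool_pos: [0.5488, -0.1561, 0.0823]
ee_rot: [180.0, -0.0, 90.0]
contact_force: [-0.2, -0.2, 0.0]
finger_gap: 0.379
t: 37.02
tool_pos: [0.5492, -0.1562, 0.0809]
ee_rot: [179.9, 0.0, 90.0]
contact_force: [-1.0, 0.5, 5.0]
finger_gap: 0.386
```

```bash
python3 -m pendant '[{"dx":0,"dy":0,"dz":-1.5,"ax":0,"ay":0,"az":0,"hand":0.3},{"dx":0,"dy":0,"dz":-2.5,"ax":0,"ay":0,"az":0,"hand":0.3},{"dx":0,"dy":0,"dz":-3,"ax":0,"ay":0,"az":0,"hand":0.3},{"dx":0,"dy":0,"dz":-3,"ax":0,"ay":0,"az":0,"hand":0.3},{"dx":3,"dy":0,"dz":0,"ax":0,"ay":0,"az":0,"hand":0.3}]'
python3 -c "
from h import *
s=viewer.camera_info('side')
P=np.array([onplane(s,u,.014)[:2] for u in [(341,294),(385,297),(375,370),(325,363)]]);print(P,P.mean(0),[np.linalg.norm(P[k]-P[k-1]) for k in range(4)])
c=viewer.camera_info('scene')
P=np.array([onplane(c,u,.014)[:2] for u in [(396,270),(434,253),(480,308),(440,329)]]);print(P,P.mean(0),[np.linalg.norm(P[k]-P[k-1]) for k in range(4)])
to([.42,.235,.17],90)"
```

```text
t: 37.43
tool_pos: [0.5508, -0.1327, 0.1865]
ee_rot: [179.5, 0.2, 89.5]
contact_force: [1.9, -0.6, 0.8]
finger_gap: 0.384
[[0.4632 0.1891]
 [0.3629 0.1786]
 [0.3707 0.3601]
 [0.4698 0.3639]] [0.4167 0.2729] [np.float64(0.17488714310628256), np.float64(0.10087423909483424), np.float64(0.18167510498303005), np.float64(0.09913303147986141)]
[[0.4711 0.1896]
 [0.3626 0.195 ]
 [0.3685 0.3586]
 [0.4767 0.3545]] [0.4197 0.2744] [np.float64(0.16501321652028383), np.float64(0.10858485034456526), np.float64(0.16376464976063163), np.float64(0.10830423042042729)]
t 37.43 [ 0.5508 -0.1327  0.1865] [179.5078   0.2384  89.5276] F [ 1.8653 -0.5577  0.7645] gap 0.384
d cm [ 36.665  -13.3942   1.378 ] rv [ 0.4912  0.2404 -0.4713]
```

```bash
python3 -m pendant '[{"dx":3.7,"dy":-1.3,"dz":0,"ax":0,"ay":0,"az":0,"hand":0.3},{"dx":3.7,"dy":-1.3,"dz":0,"ax":0,"ay":0,"az":0,"hand":0.3},{"dx":3.7,"dy":-1.3,"dz":0,"ax":0,"ay":0,"az":0,"hand":0.3},{"dx":3.7,"dy":-1.3,"dz":0,"ax":0,"ay":0,"az":0,"hand":0.3},{"dx":3.7,"dy":-1.3,"dz":0,"ax":0,"ay":0,"az":0,"hand":0.3}]';python3 -m pendant '[{"dx":3.7,"dy":-1.3,"dz":0,"ax":0,"ay":0,"az":0,"hand":0.3},{"dx":3.7,"dy":-1.3,"dz":0,"ax":0,"ay":0,"az":0,"hand":0.3},{"dx":3.7,"dy":-1.3,"dz":0,"ax":0,"ay":0,"az":0,"hand":0.3},{"dx":3.4,"dy":-1.3,"dz":2,"ax":0,"ay":0,"az":0,"hand":0.3},{"dx":0,"dy":0,"dz":3,"ax":0,"ay":0,"az":0,"hand":0.3}]';python3 -m pendant '[{"dx":0,"dy":0,"dz":0,"ax":0,"ay":0,"az":0,"hand":0.3},{"dx":0,"dy":0,"dz":0,"ax":0,"ay":0,"az":0,"hand":0.3}]';python3 -c "
from h import *
to([.42,.225,.017],90);shot('wrist','w_wrist')"
```

```text
t: 37.85
tool_pos: [0.4828, 0.0604, 0.1804]
ee_rot: [180.0, 0.0, 90.0]
contact_force: [1.3, 0.4, -0.2]
finger_gap: 0.379
t: 38.27
tool_pos: [0.4304, 0.2122, 0.1325]
ee_rot: [179.7, -0.3, 90.5]
contact_force: [-0.1, 0.4, 1.2]
finger_gap: 0.381
t: 38.43
tool_pos: [0.431, 0.2032, 0.1296]
ee_rot: [-179.9, 0.1, 90.0]
contact_force: [0.0, 0.1, 1.0]
finger_gap: 0.382
t 38.43 [0.431  0.2032 0.1296] [-179.8619    0.0869   90.0208] F [0.018  0.0819 1.0475] gap 0.382
d cm [ 2.1962 -1.0719 11.2596] rv [-0.1381  0.087   0.0207]
```

```bash
python3 -c "
from h import *
i=np.load('pics/w_wrist.npy',allow_pickle=True).item()
print(onplane(i,(233,211),.014),onplane(i,(365,214),.014))
print('tin',onplane(i,(499,88),.014), onplane(i,(403,88),.014),onplane(i,(594,75),.014))
to([.42,.24,.05],90)"
python3 -m pendant '[{"dx":3.7,"dy":-1.0,"dz":0,"ax":0,"ay":0,"az":0,"hand":0.3},{"dx":0,"dy":0,"dz":3,"ax":0,"ay":0,"az":0,"hand":0.3},{"dx":0,"dy":0,"dz":3,"ax":0,"ay":0,"az":0,"hand":0.3},{"dx":0,"dy":0,"dz":2,"ax":0,"ay":0,"az":0,"hand":0.3},{"dx":0,"dy":0,"dz":0,"ax":0,"ay":0,"az":0,"hand":0.3}]';python3 -m pendant '[{"dx":0,"dy":0,"dz":0,"ax":0,"ay":0,"az":0,"hand":0.3},{"dx":0,"dy":0,"dz":0,"ax":0,"ay":0,"az":0,"hand":0.3}]'; python3 -c "
from h import *
to([.42,.24,.016],90)"
```

```text
[0.3634 0.1899 0.014 ] [0.4717 0.1876 0.014 ]
tin [0.5711 0.2887 0.014 ] [0.4967 0.2871 0.014 ] [0.6487 0.3017 0.014 ]
t 38.48 [0.4322 0.2031 0.1309] [-179.9934    0.0197   89.9362] F [ 0.9879 -0.3458  0.3449] gap 0.38
d cm [ 3.687  -1.223   8.0923] rv [-0.0066  0.0197 -0.0638]
t: 38.9
tool_pos: [0.4212, 0.2389, 0.0483]
ee_rot: [-179.8, 0.1, 89.9]
contact_force: [-0.4, 0.4, -1.8]
finger_gap: 0.38
t: 39.07
tool_pos: [0.4235, 0.241, 0.0525]
ee_rot: [179.9, -0.1, 89.9]
contact_force: [0.4, 0.0, -0.4]
finger_gap: 0.379
t 39.07 [0.4235 0.241  0.0525] [179.8509  -0.0743  89.9159] F [ 0.4393  0.0308 -0.4055] gap 0.379
d cm [-0.1047 -0.3545  3.6484] rv [ 0.1492 -0.0742 -0.0842]
```

```bash
python3 -m pendant '[{"dx":0,"dy":-0.2,"dz":2,"ax":0,"ay":0,"az":0,"hand":0.3},{"dx":0,"dy":0,"dz":1.5,"ax":0,"ay":0,"az":0,"hand":0.3},{"dx":0,"dy":0,"dz":0,"ax":0,"ay":0,"az":0,"hand":0.3},{"dx":0,"dy":0,"dz":0,"ax":0,"ay":0,"az":0,"hand":0.3}]';python3 -m pendant '[{"dx":0,"dy":0,"dz":0.1,"ax":0,"ay":0,"az":0,"hand":0.3},{"dx":0,"dy":0,"dz":0,"ax":0,"ay":0,"az":0,"hand":0.3}]'
```

```text
t: 39.4
tool_pos: [0.4207, 0.2411, 0.0168]
ee_rot: [179.9, -0.0, 90.0]
contact_force: [0.9, 0.2, -0.6]
finger_gap: 0.378
t: 39.57
tool_pos: [0.4206, 0.2413, 0.0156]
ee_rot: [179.9, -0.1, 90.0]
contact_force: [0.4, 0.3, 0.0]
finger_gap: 0.383
```

Release and go up toward the next foot at (0.6175, 0.106).

```bash
python3 -m pendant '[{"dx":0,"dy":0,"dz":0,"ax":0,"ay":0,"az":0,"hand":0.6},{"dx":0,"dy":0,"dz":0,"ax":0,"ay":0,"az":0,"hand":0.6},{"dx":0,"dy":0,"dz":-2,"ax":0,"ay":0,"az":0,"hand":0.6},{"dx":0,"dy":0,"dz":-4,"ax":0,"ay":0,"az":0,"hand":0.6},{"dx":-1,"dy":1,"dz":-4,"ax":0,"ay":0,"az":0,"hand":0.6}]';python3 -m pendant '[{"dx":-3,"dy":2,"dz":-4,"ax":0,"ay":0,"az":0,"hand":0.6},{"dx":-3.5,"dy":2.5,"dz":-1,"ax":0,"ay":0,"az":0,"hand":0.6},{"dx":-3.5,"dy":2.5,"dz":0,"ax":0,"ay":0,"az":0,"hand":0.6},{"dx":-3.5,"dy":2.5,"dz":0,"ax":0,"ay":0,"az":0,"hand":0.6},{"dx":-3.5,"dy":2.5,"dz":0,"ax":0,"ay":0,"az":0,"hand":0.6}]';python3 -m pendant '[{"dx":0,"dy":2.5,"dz":0,"ax":0,"ay":0,"az":0,"hand":0.55},{"dx":0,"dy":2.5,"dz":1,"ax":0,"ay":0,"az":0,"hand":0.55},{"dx":0,"dy":0,"dz":1,"ax":0,"ay":0,"az":0,"hand":0.55},{"dx":0,"dy":0,"dz":0,"ax":0,"ay":0,"az":0,"hand":0.55},{"dx":0,"dy":0,"dz":0,"ax":0,"ay":0,"az":0,"hand":0.55}]'; python3 -c "
from h import *
im=shot('wrist','x_wrist')[1];big(im,160,0,330,240,2.4,'x_z');shot('scene','x_scene');to([.6175,.106,.06],90)"
```

```text
t: 39.98
tool_pos: [0.4272, 0.2323, 0.1143]
ee_rot: [-179.8, 0.0, 90.2]
contact_force: [1.8, 1.7, 0.0]
finger_gap: 0.59
t: 40.4
tool_pos: [0.5424, 0.0713, 0.1549]
ee_rot: [179.9, -0.0, 90.0]
contact_force: [0.7, 0.1, 0.1]
finger_gap: 0.596
t: 40.82
tool_pos: [0.5904, 0.0733, 0.1334]
ee_rot: [-179.9, 0.0, 90.0]
contact_force: [0.2, 0.2, -0.2]
finger_gap: 0.554
t 40.92 [0.5908 0.0735 0.1347] [179.9813  -0.01    90.0385] F [0.204  1.0094 0.8558] gap 0.551
d cm [3.2487 2.6673 7.4681] rv [ 0.0187 -0.01    0.0385]
```

```bash
python3 -c "
from h import *
i=np.load('pics/x_wrist.npy',allow_pickle=True).item()
p=onplane(i,(160+463/2.4-.3,385/2.4-.3),.04);print(p)
to([p[0],p[1],.06],90)"
```

```text
[0.6174 0.106  0.04  ]
t 40.92 [0.5908 0.0735 0.1347] [179.9813  -0.01    90.0385] F [0.204  1.0094 0.8558] gap 0.551
d cm [3.2484 2.6541 7.4681] rv [ 0.0187 -0.01    0.0385]
```

```bash
python3 -m pendant '[{"dx":3.25,"dy":2.6,"dz":0,"ax":0,"ay":0,"az":0,"hand":0.55},{"dx":0,"dy":0,"dz":3,"ax":0,"ay":0,"az":0,"hand":0.55},{"dx":0,"dy":0,"dz":3.5,"ax":0,"ay":0,"az":0,"hand":0.55},{"dx":0,"dy":0,"dz":0,"ax":0,"ay":0,"az":0,"hand":0.55},{"dx":0,"dy":0,"dz":0,"ax":0,"ay":0,"az":0,"hand":0.55}]';python3 -m pendant '[{"dx":0,"dy":0,"dz":0,"ax":0,"ay":0,"az":0,"hand":0.55},{"dx":0,"dy":0,"dz":0,"ax":0,"ay":0,"az":0,"hand":0.55}]'; python3 -c "
from h import *
to([.6174,.106,.012],90)"
```

```text
t: 41.33
tool_pos: [0.6159, 0.1054, 0.0686]
ee_rot: [-179.8, 0.0, 90.0]
contact_force: [1.0, 0.7, 0.2]
finger_gap: 0.547
t: 41.5
tool_pos: [0.6186, 0.1056, 0.0719]
ee_rot: [179.8, -0.0, 90.0]
contact_force: [0.1, -0.8, -0.7]
finger_gap: 0.553
t 41.5 [0.6186 0.1056 0.0719] [179.7857  -0.0407  89.9756] F [ 0.1366 -0.8303 -0.6836] gap 0.553
d cm [ 0.0321 -0.1465  5.9876] rv [ 0.2143 -0.0406 -0.0244]
```

```bash
python3 -m pendant '[{"dx":0,"dy":-0.1,"dz":3,"ax":0,"ay":0,"az":0,"hand":0.55},{"dx":0,"dy":0,"dz":2.8,"ax":0,"ay":0,"az":0,"hand":0.55},{"dx":0,"dy":0,"dz":0,"ax":0,"ay":0,"az":0,"hand":0.55},{"dx":0,"dy":0,"dz":0,"ax":0,"ay":0,"az":0,"hand":0.55},{"dx":0,"dy":0,"dz":0,"ax":0,"ay":0,"az":0,"hand":0.55}]'; python3 -c "
from h import *
to([.6174,.106,.012],90)"
```

```text
t: 41.92
tool_pos: [0.6177, 0.1058, 0.0135]
ee_rot: [179.8, -0.0, 90.0]
contact_force: [0.1, -0.4, 0.3]
finger_gap: 0.549
t 41.92 [0.6177 0.1058 0.0135] [179.8324  -0.0379  89.9897] F [ 0.1375 -0.3888  0.2608] gap 0.549
d cm [ 0.0173 -0.0346  0.1505] rv [ 0.1676 -0.0379 -0.0103]
```

```bash
python3 -m pendant '[{"dx":0,"dy":0,"dz":0.15,"ax":0,"ay":0,"az":0,"hand":0.45},{"dx":0,"dy":0,"dz":0,"ax":0,"ay":0,"az":0,"hand":0.3},{"dx":0,"dy":0,"dz":0,"ax":0,"ay":0,"az":0,"hand":0.3},{"dx":0,"dy":0,"dz":0,"ax":0,"ay":0,"az":0,"hand":0.3},{"dx":0,"dy":0,"dz":0,"ax":0,"ay":0,"az":0,"hand":0.3}]' 10;python3 -m pendant '[{"dx":0,"dy":0,"dz":0,"ax":0,"ay":0,"az":0,"hand":0.3},{"dx":0,"dy":0,"dz":0,"ax":0,"ay":0,"az":0,"hand":0.3}]'; python3 -m pendant '[{"dx":0,"dy":0,"dz":-3,"ax":0,"ay":0,"az":0,"hand":0.3},{"dx":0,"dy":0,"dz":-4,"ax":0,"ay":0,"az":0,"hand":0.3},{"dx":0,"dy":0,"dz":-4,"ax":0,"ay":0,"az":0,"hand":0.3},{"dx":0,"dy":0,"dz":-4,"ax":0,"ay":0,"az":0,"hand":0.3},{"dx":-2,"dy":-0.5,"dz":0,"ax":0,"ay":0,"az":0,"hand":0.3}]';python3 -c "
from h import *
to([.5488,-.1561,.15],90)"
```

```text
t: 42.33
tool_pos: [0.617, 0.1057, 0.0106]
ee_rot: [179.9, -0.0, 90.0]
contact_force: [-1.8, -0.4, 6.7]
finger_gap: 0.385
t: 42.5
tool_pos: [0.617, 0.1057, 0.0106]
ee_rot: [179.9, -0.0, 90.0]
contact_force: [-1.4, -1.0, 6.0]
finger_gap: 0.389
t: 42.92
tool_pos: [0.6151, 0.0909, 0.1687]
ee_rot: [179.3, -0.3, 90.3]
contact_force: [0.4, 2.2, 0.4]
finger_gap: 0.387
t 42.92 [0.6151 0.0909 0.1687] [179.292   -0.287   90.3059] F [0.4498 2.1536 0.3871] gap 0.387
d cm [-24.6746  -6.7841   1.6586] rv [ 0.7072 -0.2889  0.3041]
```

```bash
python3 -m pendant '[{"dx":-3.5,"dy":-0.9,"dz":0,"ax":0,"ay":0,"az":0,"hand":0.3},{"dx":-3.5,"dy":-0.9,"dz":0,"ax":0,"ay":0,"az":0,"hand":0.3},{"dx":-3.5,"dy":-0.9,"dz":0,"ax":0,"ay":0,"az":0,"hand":0.3},{"dx":-3.5,"dy":-0.9,"dz":0,"ax":0,"ay":0,"az":0,"hand":0.3},{"dx":-3.5,"dy":-0.9,"dz":0,"ax":0,"ay":0,"az":0,"hand":0.3}]';python3 -m pendant '[{"dx":-3.5,"dy":-0.9,"dz":0,"ax":0,"ay":0,"az":0,"hand":0.3},{"dx":-3.0,"dy":-0.9,"dz":0,"ax":0,"ay":0,"az":0,"hand":0.3},{"dx":0,"dy":0,"dz":0,"ax":0,"ay":0,"az":0,"hand":0.3},{"dx":0,"dy":0,"dz":0,"ax":0,"ay":0,"az":0,"hand":0.3},{"dx":0,"dy":0,"dz":0,"ax":0,"ay":0,"az":0,"hand":0.3}]';python3 -m pendant '[{"dx":0,"dy":0,"dz":0,"ax":0,"ay":0,"az":0,"hand":0.3},{"dx":0,"dy":0,"dz":0,"ax":0,"ay":0,"az":0,"hand":0.3}]';python3 -c "
from h import *
to([.5488,-.1561,.125],90)"
```

```text
t: 43.33
tool_pos: [0.5656, -0.091, 0.1597]
ee_rot: [180.0, -0.0, 90.0]
contact_force: [1.6, -0.4, 0.6]
finger_gap: 0.385
t: 43.75
tool_pos: [0.5484, -0.1537, 0.1595]
ee_rot: [180.0, -0.0, 90.0]
contact_force: [-0.3, 0.9, -0.2]
finger_gap: 0.386
t: 43.92
tool_pos: [0.5487, -0.1529, 0.1594]
ee_rot: [180.0, -0.0, 90.1]
contact_force: [0.3, 0.1, -1.3]
finger_gap: 0.39
t 43.92 [ 0.5487 -0.1529  0.1594] [179.9974  -0.0269  90.1286] F [ 0.2827  0.06   -1.3301] gap 0.39
d cm [-0.3215  0.0073  3.4415] rv [ 0.0025 -0.0269  0.1286]
```

```bash
python3 -m pendant '[{"dx":-0.3,"dy":0,"dz":1.5,"ax":0,"ay":0,"az":0,"hand":0.3},{"dx":0,"dy":0,"dz":1.5,"ax":0,"ay":0,"az":0,"hand":0.3},{"dx":0,"dy":0,"dz":0,"ax":0,"ay":0,"az":0,"hand":0.3},{"dx":0,"dy":0,"dz":0,"ax":0,"ay":0,"az":0,"hand":0.3},{"dx":0,"dy":0,"dz":0,"ax":0,"ay":0,"az":0,"hand":0.3}]';python3 -c "
from h import *
to([.5488,-.1561,.115],90);im=shot('wrist','y_wrist')[1];big(im,220,140,200,200,3,'y_z')"
```

```text
t: 44.33
tool_pos: [0.5488, -0.1569, 0.1302]
ee_rot: [180.0, 0.0, 90.1]
contact_force: [0.7, -0.5, 0.1]
finger_gap: 0.386
t 44.33 [ 0.5488 -0.1569  0.1302] [179.958    0.0001  90.0588] F [ 0.7076 -0.5147  0.1149] gap 0.386
d cm [ 0.0754 -0.0044  1.5245] rv [0.042  0.     0.0588]
```

Aligned like before. Descend in steps.

```bash
python3 -m pendant '[{"dx":0.07,"dy":0,"dz":0.8,"ax":0,"ay":0,"az":0,"hand":0.3},{"dx":0,"dy":0,"dz":0.7,"ax":0,"ay":0,"az":0,"hand":0.3},{"dx":0,"dy":0,"dz":0,"ax":0,"ay":0,"az":0,"hand":0.3},{"dx":0,"dy":0,"dz":0,"ax":0,"ay":0,"az":0,"hand":0.3}]';python3 -m pendant '[{"dx":0,"dy":0,"dz":0.2,"ax":0,"ay":0,"az":0,"hand":0.3},{"dx":0,"dy":0,"dz":0.2,"ax":0,"ay":0,"az":0,"hand":0.3},{"dx":0,"dy":0,"dz":0,"ax":0,"ay":0,"az":0,"hand":0.3}]';python3 -m pendant '[{"dx":0,"dy":0,"dz":0.2,"ax":0,"ay":0,"az":0,"hand":0.3},{"dx":0,"dy":0,"dz":0,"ax":0,"ay":0,"az":0,"hand":0.3},{"dx":0,"dy":0,"dz":0,"ax":0,"ay":0,"az":0,"hand":0.3}]'
```

```text
t: 44.72
tool_pos: [0.5479, -0.1566, 0.1139]
ee_rot: [-179.9, -0.0, 90.0]
contact_force: [-0.3, -1.0, -0.3]
finger_gap: 0.387
t: 44.97
tool_pos: [0.5482, -0.1567, 0.1102]
ee_rot: [-180.0, -0.0, 90.0]
contact_force: [0.4, -0.2, 0.1]
finger_gap: 0.385
t: 45.22
tool_pos: [0.5483, -0.1567, 0.1084]
ee_rot: [-180.0, -0.0, 90.0]
contact_force: [-1.6, 0.1, -1.2]
finger_gap: 0.387
```

```bash
python3 -m pendant '[{"dx":0,"dy":0,"dz":0.15,"ax":0,"ay":0,"az":0,"hand":0.3},{"dx":0,"dy":0,"dz":0,"ax":0,"ay":0,"az":0,"hand":0.3},{"dx":0,"dy":0,"dz":0,"ax":0,"ay":0,"az":0,"hand":0.3}]';python3 -m pendant '[{"dx":0,"dy":0,"dz":0.15,"ax":0,"ay":0,"az":0,"hand":0.3},{"dx":0,"dy":0,"dz":0,"ax":0,"ay":0,"az":0,"hand":0.3},{"dx":0,"dy":0,"dz":0,"ax":0,"ay":0,"az":0,"hand":0.3}]'
```

```text
t: 45.47
tool_pos: [0.5483, -0.1567, 0.1069]
ee_rot: [180.0, -0.0, 90.0]
contact_force: [-0.4, -0.2, -0.5]
finger_gap: 0.385
t: 45.72
tool_pos: [0.5483, -0.1567, 0.1054]
ee_rot: [-180.0, -0.0, 90.0]
contact_force: [0.4, -0.2, -0.8]
finger_gap: 0.388
```

```bash
python3 -m pendant '[{"dx":0,"dy":0,"dz":0.2,"ax":0,"ay":0,"az":0,"hand":0.3},{"dx":0,"dy":0,"dz":0.2,"ax":0,"ay":0,"az":0,"hand":0.3},{"dx":0,"dy":0,"dz":0,"ax":0,"ay":0,"az":0,"hand":0.3}]';python3 -m pendant '[{"dx":0,"dy":0,"dz":0.5,"ax":0,"ay":0,"az":0,"hand":0.3},{"dx":0,"dy":0,"dz":0.5,"ax":0,"ay":0,"az":0,"hand":0.3},{"dx":0,"dy":0,"dz":0.5,"ax":0,"ay":0,"az":0,"hand":0.3},{"dx":0,"dy":0,"dz":0,"ax":0,"ay":0,"az":0,"hand":0.3},{"dx":0,"dy":0,"dz":0,"ax":0,"ay":0,"az":0,"hand":0.3}]'
```

```text
t: 45.97
tool_pos: [0.5481, -0.1566, 0.101]
ee_rot: [-180.0, -0.0, 90.0]
contact_force: [0.6, -0.2, -0.8]
finger_gap: 0.39
t: 46.38
tool_pos: [0.548, -0.1566, 0.086]
ee_rot: [-180.0, -0.0, 90.0]
contact_force: [0.5, -0.7, -0.0]
finger_gap: 0.388
```

```bash
python3 -m pendant '[{"dx":0,"dy":0,"dz":0.2,"ax":0,"ay":0,"az":0,"hand":0.3},{"dx":0,"dy":0,"dz":0.1,"ax":0,"ay":0,"az":0,"hand":0.3},{"dx":0,"dy":0,"dz":0,"ax":0,"ay":0,"az":0,"hand":0.3},{"dx":0,"dy":0,"dz":0,"ax":0,"ay":0,"az":0,"hand":0.3}]';python3 -m pendant '[{"dx":0,"dy":0,"dz":0.2,"ax":0,"ay":0,"az":0,"hand":0.3},{"dx":0,"dy":0,"dz":0,"ax":0,"ay":0,"az":0,"hand":0.3},{"dx":0,"dy":0,"dz":0,"ax":0,"ay":0,"az":0,"hand":0.3}]';python3 -m pendant '[{"dx":0,"dy":0,"dz":0.15,"ax":0,"ay":0,"az":0,"hand":0.3},{"dx":0,"dy":0,"dz":0,"ax":0,"ay":0,"az":0,"hand":0.3},{"dx":0,"dy":0,"dz":0,"ax":0,"ay":0,"az":0,"hand":0.3}]'
```

```text
t: 46.72
tool_pos: [0.5484, -0.1567, 0.0835]
ee_rot: [180.0, -0.0, 90.0]
contact_force: [-0.2, 0.1, 0.0]
finger_gap: 0.387
t: 46.97
tool_pos: [0.5483, -0.1567, 0.0814]
ee_rot: [-180.0, -0.0, 90.0]
contact_force: [-0.2, 0.3, -0.3]
finger_gap: 0.388
t: 47.22
tool_pos: [0.5485, -0.1567, 0.0801]
ee_rot: [180.0, 0.0, 90.0]
contact_force: [1.1, 0.4, 0.4]
finger_gap: 0.393
```

```bash
python3 -m pendant '[{"dx":0,"dy":0,"dz":0.15,"ax":0,"ay":0,"az":0,"hand":0.3},{"dx":0,"dy":0,"dz":0,"ax":0,"ay":0,"az":0,"hand":0.3},{"dx":0,"dy":0,"dz":0,"ax":0,"ay":0,"az":0,"hand":0.3}]';python3 -c "
from h import *
im=shot('scene','y2')[1];big(im,250,120,100,100,6,'y2z')"
```

```text
t: 47.47
tool_pos: [0.5487, -0.1568, 0.0795]
ee_rot: [179.9, 0.0, 90.0]
contact_force: [-2.0, 0.5, 9.3]
finger_gap: 0.384
```

```bash
python3 -m pendant '[{"dx":0,"dy":0,"dz":-1.5,"ax":0,"ay":0,"az":0,"hand":0.3},{"dx":0,"dy":0,"dz":-2.5,"ax":0,"ay":0,"az":0,"hand":0.3},{"dx":0,"dy":0,"dz":-3,"ax":0,"ay":0,"az":0,"hand":0.3},{"dx":0,"dy":0,"dz":-3.5,"ax":0,"ay":0,"az":0,"hand":0.3},{"dx":3,"dy":0,"dz":0,"ax":0,"ay":0,"az":0,"hand":0.3}]';python3 -m pendant '[{"dx":3.7,"dy":-1.0,"dz":0,"ax":0,"ay":0,"az":0,"hand":0.3},{"dx":3.7,"dy":-1.0,"dz":0,"ax":0,"ay":0,"az":0,"hand":0.3},{"dx":3.7,"dy":-1.0,"dz":0,"ax":0,"ay":0,"az":0,"hand":0.3},{"dx":3.7,"dy":-1.0,"dz":0,"ax":0,"ay":0,"az":0,"hand":0.3},{"dx":3.7,"dy":-1.0,"dz":0,"ax":0,"ay":0,"az":0,"hand":0.3}]';python3 -m pendant '[{"dx":3.7,"dy":-1.3,"dz":0,"ax":0,"ay":0,"az":0,"hand":0.3},{"dx":3.7,"dy":-1.3,"dz":0,"ax":0,"ay":0,"az":0,"hand":0.3},{"dx":3.7,"dy":-1.3,"dz":0,"ax":0,"ay":0,"az":0,"hand":0.3},{"dx":3.7,"dy":-1.3,"dz":0,"ax":0,"ay":0,"az":0,"hand":0.3},{"dx":3.7,"dy":-1.3,"dz":0,"ax":0,"ay":0,"az":0,"hand":0.3}]';python3 -m pendant '[{"dx":3.7,"dy":0,"dz":0,"ax":0,"ay":0,"az":0,"hand":0.3},{"dx":0,"dy":0,"dz":0,"ax":0,"ay":0,"az":0,"hand":0.3},{"dx":0,"dy":0,"dz":0,"ax":0,"ay":0,"az":0,"hand":0.3},{"dx":0,"dy":0,"dz":0,"ax":0,"ay":0,"az":0,"hand":0.3}]';python3 -c "
from h import *
shot('wrist','z_wrist');to([.42,.305,.06],90)"
```

```text
t: 47.93
tool_pos: [0.5505, -0.1333, 0.1903]
ee_rot: [179.5, 0.2, 89.5]
contact_force: [0.9, -0.2, 0.2]
finger_gap: 0.387
t: 48.35
tool_pos: [0.4974, 0.0599, 0.1835]
ee_rot: [180.0, 0.0, 90.0]
contact_force: [-0.2, -0.2, -0.5]
finger_gap: 0.389
t: 48.77
tool_pos: [0.4323, 0.2449, 0.1836]
ee_rot: [180.0, -0.0, 90.0]
contact_force: [1.0, 0.1, 0.2]
finger_gap: 0.388
t: 49.1
tool_pos: [0.4334, 0.2798, 0.1832]
ee_rot: [-180.0, 0.0, 90.0]
contact_force: [-0.1, -1.2, 0.6]
finger_gap: 0.384
t 49.15 [0.4336 0.2792 0.1832] [-179.9867    0.0428   89.9224] F [0.3636 0.379  0.072 ] gap 0.382
d cm [ 2.5915 -1.3637 12.3177] rv [-0.0133  0.0428 -0.0776]
```

```bash
python3 -c "
from h import *
i=np.load('pics/z_wrist.npy',allow_pickle=True).item();print(proj(i,[.4206,.2413,.04]))"
python3 -m pendant '[{"dx":3.1,"dy":-1.3,"dz":0,"ax":0,"ay":0,"az":0,"hand":0.3},{"dx":0,"dy":0,"dz":4,"ax":0,"ay":0,"az":0,"hand":0.3},{"dx":0,"dy":0,"dz":4,"ax":0,"ay":0,"az":0,"hand":0.3},{"dx":0,"dy":0,"dz":4,"ax":0,"ay":0,"az":0,"hand":0.3},{"dx":0,"dy":0,"dz":0,"ax":0,"ay":0,"az":0,"hand":0.3}]';python3 -m pendant '[{"dx":0,"dy":0,"dz":0,"ax":0,"ay":0,"az":0,"hand":0.3},{"dx":0,"dy":0,"dz":0,"ax":0,"ay":0,"az":0,"hand":0.3},{"dx":0,"dy":0,"dz":0,"ax":0,"ay":0,"az":0,"hand":0.3}]';python3 -c "
from h import *
to([.42,.31,.015],90)"
```

```text
[301.0732 228.5482]
t: 49.57
tool_pos: [0.4171, 0.3067, 0.0567]
ee_rot: [-179.5, 0.4, 89.9]
contact_force: [-2.6, -1.7, -0.6]
finger_gap: 0.388
t: 49.82
tool_pos: [0.4221, 0.3121, 0.0664]
ee_rot: [179.8, -0.1, 89.9]
contact_force: [0.5, -0.5, -0.5]
finger_gap: 0.388
t 49.82 [0.4221 0.3121 0.0664] [179.7916  -0.1369  89.9449] F [ 0.4827 -0.5414 -0.5365] gap 0.388
d cm [-0.2178 -0.2278  5.1344] rv [ 0.2085 -0.1368 -0.0554]
```

```bash
python3 -m pendant '[{"dx":-0.2,"dy":-0.1,"dz":2.5,"ax":0,"ay":0,"az":0,"hand":0.3},{"dx":0,"dy":0,"dz":2.4,"ax":0,"ay":0,"az":0,"hand":0.3},{"dx":0,"dy":0,"dz":0,"ax":0,"ay":0,"az":0,"hand":0.3},{"dx":0,"dy":0,"dz":0,"ax":0,"ay":0,"az":0,"hand":0.3}]';python3 -m pendant '[{"dx":0,"dy":0,"dz":0.1,"ax":0,"ay":0,"az":0,"hand":0.3},{"dx":0,"dy":0,"dz":0,"ax":0,"ay":0,"az":0,"hand":0.3},{"dx":0,"dy":0,"dz":0,"ax":0,"ay":0,"az":0,"hand":0.3}]'
```

```text
t: 50.15
tool_pos: [0.4199, 0.3096, 0.0159]
ee_rot: [180.0, -0.0, 90.0]
contact_force: [0.2, 0.9, 0.8]
finger_gap: 0.388
t: 50.4
tool_pos: [0.4199, 0.3097, 0.0148]
ee_rot: [179.9, -0.1, 90.0]
contact_force: [0.4, 0.1, -0.1]
finger_gap: 0.39
```

```bash
python3 -m pendant '[{"dx":0,"dy":0,"dz":0,"ax":0,"ay":0,"az":0,"hand":0.6},{"dx":0,"dy":0,"dz":0,"ax":0,"ay":0,"az":0,"hand":0.6},{"dx":0,"dy":0,"dz":-2,"ax":0,"ay":0,"az":0,"hand":0.6},{"dx":0,"dy":0,"dz":-4,"ax":0,"ay":0,"az":0,"hand":0.6},{"dx":-1,"dy":0.5,"dz":-4,"ax":0,"ay":0,"az":0,"hand":0.6}]';python3 -m pendant '[{"dx":-3,"dy":1,"dz":-4,"ax":0,"ay":0,"az":0,"hand":0.6},{"dx":-3.7,"dy":1.2,"dz":-1,"ax":0,"ay":0,"az":0,"hand":0.6},{"dx":-3.7,"dy":1.2,"dz":0,"ax":0,"ay":0,"az":0,"hand":0.6},{"dx":-3.7,"dy":1.2,"dz":0,"ax":0,"ay":0,"az":0,"hand":0.6},{"dx":-3.7,"dy":1.2,"dz":0,"ax":0,"ay":0,"az":0,"hand":0.6}]';python3 -m pendant '[{"dx":-3.7,"dy":1.2,"dz":0,"ax":0,"ay":0,"az":0,"hand":0.55},{"dx":-3.7,"dy":1.2,"dz":0,"ax":0,"ay":0,"az":0,"hand":0.55},{"dx":-3.7,"dy":1.2,"dz":0,"ax":0,"ay":0,"az":0,"hand":0.55},{"dx":-3.7,"dy":1.2,"dz":0,"ax":0,"ay":0,"az":0,"hand":0.55},{"dx":0,"dy":0,"dz":0,"ax":0,"ay":0,"az":0,"hand":0.55}]';python3 -m pendant '[{"dx":0,"dy":0,"dz":0,"ax":0,"ay":0,"az":0,"hand":0.55},{"dx":0,"dy":0,"dz":0,"ax":0,"ay":0,"az":0,"hand":0.55}]'; python3 -c "
from h import *
im=shot('wrist','A_wrist')[1];shot('scene','A_scene');to([.5347,.0067,.06],90)"
```

```text
t: 50.82
tool_pos: [0.4222, 0.3004, 0.1139]
ee_rot: [-179.8, 0.0, 90.2]
contact_force: [1.8, 1.7, 1.5]
finger_gap: 0.589
t: 51.23
tool_pos: [0.4809, 0.1251, 0.157]
ee_rot: [179.9, -0.0, 90.0]
contact_force: [1.0, 1.4, -0.6]
finger_gap: 0.599
t: 51.65
tool_pos: [0.5296, -0.0299, 0.1564]
ee_rot: [179.9, 0.2, 89.4]
contact_force: [-0.6, -0.8, -0.5]
finger_gap: 0.552
t: 51.82
tool_pos: [0.5283, -0.0205, 0.1561]
ee_rot: [-180.0, -0.0, 90.0]
contact_force: [-0.3, 0.6, 0.1]
finger_gap: 0.553
t 51.92 [ 0.5282 -0.0195  0.1562] [-179.9975   -0.0316   90.1334] F [-0.0839 -0.1883 -0.2237] gap 0.553
d cm [2.6164 0.6521 9.6247] rv [-0.0026 -0.0316  0.1334]
```

```bash
python3 -c "
from h import *
i=np.load('pics/A_wrist.npy',allow_pickle=True).item();im=cv2.imread('pics/A_wrist.png');big(im,290,125,65,70,8,'A_z')
print(onplane(i,(321.5,161.5),.04))"
```

```text
[0.5334 0.0074 0.04  ]
```

```bash
python3 -m pendant '[{"dx":2.6,"dy":0.55,"dz":2,"ax":0,"ay":0,"az":0,"hand":0.55},{"dx":0,"dy":0,"dz":3,"ax":0,"ay":0,"az":0,"hand":0.55},{"dx":0,"dy":0,"dz":3.5,"ax":0,"ay":0,"az":0,"hand":0.55},{"dx":0,"dy":0,"dz":0,"ax":0,"ay":0,"az":0,"hand":0.55},{"dx":0,"dy":0,"dz":0,"ax":0,"ay":0,"az":0,"hand":0.55}]';python3 -m pendant '[{"dx":0,"dy":0,"dz":0,"ax":0,"ay":0,"az":0,"hand":0.55},{"dx":0,"dy":0,"dz":0,"ax":0,"ay":0,"az":0,"hand":0.55}]'; python3 -c "
from h import *
to([.534,.0067,.012],90)"
```

```text
t: 52.33
tool_pos: [0.5326, 0.0058, 0.0705]
ee_rot: [-179.8, -0.0, 90.1]
contact_force: [0.3, -0.0, 0.7]
finger_gap: 0.553
t: 52.5
tool_pos: [0.5354, 0.0051, 0.0735]
ee_rot: [179.8, -0.0, 90.0]
contact_force: [-0.1, -0.1, -0.1]
finger_gap: 0.552
t 52.5 [0.5354 0.0051 0.0735] [179.808   -0.0163  90.0091] F [-0.1448 -0.0624 -0.0782] gap 0.552
d cm [ 0.1603 -0.1596  6.1487] rv [ 0.192  -0.0163  0.0091]
```

```bash
python3 -m pendant '[{"dx":0.15,"dy":-0.1,"dz":3,"ax":0,"ay":0,"az":0,"hand":0.55},{"dx":0,"dy":0,"dz":3,"ax":0,"ay":0,"az":0,"hand":0.55},{"dx":0,"dy":0,"dz":0,"ax":0,"ay":0,"az":0,"hand":0.55},{"dx":0,"dy":0,"dz":0,"ax":0,"ay":0,"az":0,"hand":0.55},{"dx":0,"dy":0,"dz":0,"ax":0,"ay":0,"az":0,"hand":0.55}]'; python3 -c "
from h import *
to([.534,.0067,.012],90)"
```

```text
t: 52.92
tool_pos: [0.5344, 0.0063, 0.0134]
ee_rot: [179.8, -0.0, 90.0]
contact_force: [0.7, -0.1, 0.2]
finger_gap: 0.553
t 52.92 [0.5344 0.0063 0.0134] [179.8478  -0.0109  89.9906] F [ 0.6695 -0.0969  0.1856] gap 0.553
d cm [ 0.0378 -0.043   0.1389] rv [ 0.1523 -0.0109 -0.0094]
```

```bash
python3 -m pendant '[{"dx":0.03,"dy":0,"dz":0.1,"ax":0,"ay":0,"az":0,"hand":0.45},{"dx":0,"dy":0,"dz":0,"ax":0,"ay":0,"az":0,"hand":0.3},{"dx":0,"dy":0,"dz":0,"ax":0,"ay":0,"az":0,"hand":0.3},{"dx":0,"dy":0,"dz":0,"ax":0,"ay":0,"az":0,"hand":0.3},{"dx":0,"dy":0,"dz":0,"ax":0,"ay":0,"az":0,"hand":0.3}]' 10;python3 -m pendant '[{"dx":0,"dy":0,"dz":0,"ax":0,"ay":0,"az":0,"hand":0.3},{"dx":0,"dy":0,"dz":0,"ax":0,"ay":0,"az":0,"hand":0.3}]'; python3 -m pendant '[{"dx":0,"dy":0,"dz":-3,"ax":0,"ay":0,"az":0,"hand":0.3},{"dx":0,"dy":0,"dz":-4,"ax":0,"ay":0,"az":0,"hand":0.3},{"dx":0,"dy":0,"dz":-4,"ax":0,"ay":0,"az":0,"hand":0.3},{"dx":0,"dy":0,"dz":-4,"ax":0,"ay":0,"az":0,"hand":0.3},{"dx":-2,"dy":0,"dz":0,"ax":0,"ay":0,"az":0,"hand":0.3}]';python3 -c "
from h import *
to([.5488,-.1561,.15],90)"
```

```text
t: 53.33
tool_pos: [0.5338, 0.0066, 0.0113]
ee_rot: [179.9, -0.0, 90.0]
contact_force: [-1.6, 0.1, 6.7]
finger_gap: 0.395
t: 53.5
tool_pos: [0.5338, 0.0066, 0.0113]
ee_rot: [179.9, -0.0, 90.0]
contact_force: [-1.6, -0.8, 6.8]
finger_gap: 0.398
t: 53.92
tool_pos: [0.537, -0.0094, 0.1688]
ee_rot: [179.3, -0.1, 90.3]
contact_force: [1.3, 0.9, 0.7]
finger_gap: 0.398
t 53.92 [ 0.537  -0.0094  0.1688] [179.3031  -0.1349  90.2942] F [1.3444 0.9154 0.6965] gap 0.398
d cm [-14.6823   1.0867   1.8606] rv [ 0.6966 -0.1367  0.2933]
```

```bash
python3 -m pendant '[{"dx":-3.6,"dy":0.35,"dz":0,"ax":0,"ay":0,"az":0,"hand":0.3},{"dx":-3.6,"dy":0.35,"dz":0,"ax":0,"ay":0,"az":0,"hand":0.3},{"dx":-3.6,"dy":0.35,"dz":0,"ax":0,"ay":0,"az":0,"hand":0.3},{"dx":-3.5,"dy":0.35,"dz":0,"ax":0,"ay":0,"az":0,"hand":0.3},{"dx":0,"dy":0,"dz":0,"ax":0,"ay":0,"az":0,"hand":0.3}]';python3 -m pendant '[{"dx":0,"dy":0,"dz":0,"ax":0,"ay":0,"az":0,"hand":0.3},{"dx":0,"dy":0,"dz":0,"ax":0,"ay":0,"az":0,"hand":0.3},{"dx":0,"dy":0,"dz":0,"ax":0,"ay":0,"az":0,"hand":0.3},{"dx":0,"dy":0,"dz":0,"ax":0,"ay":0,"az":0,"hand":0.3}]';python3 -c "
from h import *
to([.5488,-.1564,.13],90)"
```

```text
t: 54.33
tool_pos: [0.546, -0.1649, 0.1604]
ee_rot: [180.0, 0.2, 89.5]
contact_force: [-1.4, -0.3, 0.1]
finger_gap: 0.397
t: 54.67
tool_pos: [0.5472, -0.1549, 0.1602]
ee_rot: [180.0, -0.0, 90.1]
contact_force: [0.2, -0.4, -0.1]
finger_gap: 0.399
t 54.67 [ 0.5472 -0.1549  0.1602] [179.9921  -0.0274  90.1284] F [ 0.1855 -0.361  -0.1041] gap 0.399
d cm [-0.1546  0.1634  3.0244] rv [ 0.0079 -0.0274  0.1284]
```

```bash
python3 -m pendant '[{"dx":-0.15,"dy":0.15,"dz":1.5,"ax":0,"ay":0,"az":0,"hand":0.3},{"dx":0,"dy":0,"dz":1.5,"ax":0,"ay":0,"az":0,"hand":0.3},{"dx":0,"dy":0,"dz":0,"ax":0,"ay":0,"az":0,"hand":0.3},{"dx":0,"dy":0,"dz":0,"ax":0,"ay":0,"az":0,"hand":0.3},{"dx":0,"dy":0,"dz":0,"ax":0,"ay":0,"az":0,"hand":0.3}]';python3 -c "
from h import *
to([.5488,-.1564,.115],90);im=shot('wrist','B_wrist')[1];big(im,220,140,200,200,3,'B_z')"
```

```text
t: 55.08
tool_pos: [0.5489, -0.1574, 0.131]
ee_rot: [180.0, 0.0, 90.0]
contact_force: [-0.3, 0.5, 0.3]
finger_gap: 0.397
t 55.08 [ 0.5489 -0.1574  0.131 ] [179.9528   0.0015  90.0482] F [-0.3312  0.5002  0.2502] gap 0.397
d cm [ 0.1037 -0.0105  1.6001] rv [0.0472 0.0014 0.0482]
```

```bash
python3 -m pendant '[{"dx":0.1,"dy":-0.02,"dz":0.8,"ax":0,"ay":0,"az":0,"hand":0.3},{"dx":0,"dy":0,"dz":0.7,"ax":0,"ay":0,"az":0,"hand":0.3},{"dx":0,"dy":0,"dz":0,"ax":0,"ay":0,"az":0,"hand":0.3},{"dx":0,"dy":0,"dz":0,"ax":0,"ay":0,"az":0,"hand":0.3}]';python3 -m pendant '[{"dx":0,"dy":0,"dz":0.2,"ax":0,"ay":0,"az":0,"hand":0.3},{"dx":0,"dy":0,"dz":0.1,"ax":0,"ay":0,"az":0,"hand":0.3},{"dx":0,"dy":0,"dz":0,"ax":0,"ay":0,"az":0,"hand":0.3}]';python3 -m pendant '[{"dx":0,"dy":0,"dz":0.2,"ax":0,"ay":0,"az":0,"hand":0.3},{"dx":0,"dy":0,"dz":0,"ax":0,"ay":0,"az":0,"hand":0.3},{"dx":0,"dy":0,"dz":0,"ax":0,"ay":0,"az":0,"hand":0.3}]'
```

```text
t: 55.47
tool_pos: [0.5479, -0.1568, 0.1146]
ee_rot: [-179.9, -0.0, 90.0]
contact_force: [0.5, -0.7, -0.9]
finger_gap: 0.399
t: 55.72
tool_pos: [0.5482, -0.1569, 0.112]
ee_rot: [-180.0, -0.0, 90.0]
contact_force: [-0.3, 0.1, -0.2]
finger_gap: 0.397
t: 55.97
tool_pos: [0.5483, -0.1569, 0.1101]
ee_rot: [-180.0, -0.0, 90.0]
contact_force: [-0.3, -0.3, -1.5]
finger_gap: 0.393
```

```bash
python3 -m pendant '[{"dx":0,"dy":0,"dz":0.15,"ax":0,"ay":0,"az":0,"hand":0.3},{"dx":0,"dy":0,"dz":0,"ax":0,"ay":0,"az":0,"hand":0.3},{"dx":0,"dy":0,"dz":0,"ax":0,"ay":0,"az":0,"hand":0.3}]';python3 -m pendant '[{"dx":0,"dy":0,"dz":0.15,"ax":0,"ay":0,"az":0,"hand":0.3},{"dx":0,"dy":0,"dz":0,"ax":0,"ay":0,"az":0,"hand":0.3},{"dx":0,"dy":0,"dz":0,"ax":0,"ay":0,"az":0,"hand":0.3}]'
```

```text
t: 56.22
tool_pos: [0.5482, -0.1569, 0.1086]
ee_rot: [-180.0, -0.0, 90.0]
contact_force: [0.1, -0.5, 0.2]
finger_gap: 0.396
t: 56.47
tool_pos: [0.5483, -0.1568, 0.1071]
ee_rot: [180.0, -0.0, 90.0]
contact_force: [0.4, 0.5, -0.2]
finger_gap: 0.396
```

```bash
python3 -m pendant '[{"dx":0,"dy":0,"dz":0.12,"ax":0,"ay":0,"az":0,"hand":0.3},{"dx":0,"dy":0,"dz":0,"ax":0,"ay":0,"az":0,"hand":0.3},{"dx":0,"dy":0,"dz":0,"ax":0,"ay":0,"az":0,"hand":0.3}]';python3 -m pendant '[{"dx":0,"dy":0,"dz":0.12,"ax":0,"ay":0,"az":0,"hand":0.3},{"dx":0,"dy":0,"dz":0,"ax":0,"ay":0,"az":0,"hand":0.3},{"dx":0,"dy":0,"dz":0,"ax":0,"ay":0,"az":0,"hand":0.3}]'
```

```text
t: 56.72
tool_pos: [0.5483, -0.1568, 0.1059]
ee_rot: [180.0, -0.0, 90.0]
contact_force: [0.4, 0.7, 0.4]
finger_gap: 0.397
t: 56.97
tool_pos: [0.5483, -0.1568, 0.1047]
ee_rot: [180.0, -0.0, 90.0]
contact_force: [0.1, 0.6, -0.6]
finger_gap: 0.393
```

```bash
python3 -m pendant '[{"dx":0,"dy":0,"dz":0.3,"ax":0,"ay":0,"az":0,"hand":0.3},{"dx":0,"dy":0,"dz":0,"ax":0,"ay":0,"az":0,"hand":0.3},{"dx":0,"dy":0,"dz":0,"ax":0,"ay":0,"az":0,"hand":0.3}]';python3 -c "
from h import *
im=shot('scene','C1')[1];big(im,250,120,100,100,6,'C1z');im=shot('side','C2')[1];big(im,290,120,100,100,6,'C2z');im=shot('wrist','C3')[1];big(im,220,140,200,200,3,'C3z')"
```

```text
t: 57.22
tool_pos: [0.5482, -0.1567, 0.1015]
ee_rot: [-180.0, -0.0, 90.0]
contact_force: [0.5, 0.8, -0.6]
finger_gap: 0.395
```

```bash
python3 -m pendant '[{"dx":0,"dy":0,"dz":0.5,"ax":0,"ay":0,"az":0,"hand":0.3},{"dx":0,"dy":0,"dz":0.5,"ax":0,"ay":0,"az":0,"hand":0.3},{"dx":0,"dy":0,"dz":0.5,"ax":0,"ay":0,"az":0,"hand":0.3},{"dx":0,"dy":0,"dz":0,"ax":0,"ay":0,"az":0,"hand":0.3},{"dx":0,"dy":0,"dz":0,"ax":0,"ay":0,"az":0,"hand":0.3}]';python3 -m pendant '[{"dx":0,"dy":0,"dz":0.2,"ax":0,"ay":0,"az":0,"hand":0.3},{"dx":0,"dy":0,"dz":0.1,"ax":0,"ay":0,"az":0,"hand":0.3},{"dx":0,"dy":0,"dz":0,"ax":0,"ay":0,"az":0,"hand":0.3},{"dx":0,"dy":0,"dz":0,"ax":0,"ay":0,"az":0,"hand":0.3}]';python3 -m pendant '[{"dx":0,"dy":0,"dz":0.2,"ax":0,"ay":0,"az":0,"hand":0.3},{"dx":0,"dy":0,"dz":0,"ax":0,"ay":0,"az":0,"hand":0.3},{"dx":0,"dy":0,"dz":0,"ax":0,"ay":0,"az":0,"hand":0.3}]'
```

```text
t: 57.78
tool_pos: [0.548, -0.1566, 0.0861]
ee_rot: [-180.0, -0.0, 90.0]
contact_force: [1.9, 2.4, -1.8]
finger_gap: 0.394
t: 58.12
tool_pos: [0.5484, -0.1567, 0.0838]
ee_rot: [180.0, -0.0, 90.0]
contact_force: [1.5, 2.6, 0.1]
finger_gap: 0.393
t: 58.37
tool_pos: [0.5484, -0.1568, 0.0817]
ee_rot: [180.0, -0.0, 90.0]
contact_force: [1.7, 3.6, 0.1]
finger_gap: 0.396
```

```bash
python3 -m pendant '[{"dx":0,"dy":0,"dz":0.12,"ax":0,"ay":0,"az":0,"hand":0.3},{"dx":0,"dy":0,"dz":0,"ax":0,"ay":0,"az":0,"hand":0.3},{"dx":0,"dy":0,"dz":0,"ax":0,"ay":0,"az":0,"hand":0.3}]';python3 -m pendant '[{"dx":0,"dy":0,"dz":0.12,"ax":0,"ay":0,"az":0,"hand":0.3},{"dx":0,"dy":0,"dz":0,"ax":0,"ay":0,"az":0,"hand":0.3},{"dx":0,"dy":0,"dz":0,"ax":0,"ay":0,"az":0,"hand":0.3}]'
```

```text
t: 58.62
tool_pos: [0.5485, -0.1568, 0.0809]
ee_rot: [180.0, -0.0, 90.0]
contact_force: [0.3, 2.8, 3.8]
finger_gap: 0.4
t: 58.87
tool_pos: [0.5487, -0.157, 0.0803]
ee_rot: [179.9, 0.0, 90.0]
contact_force: [-2.5, 3.6, 10.1]
finger_gap: 0.391
```

```bash
python3 -m pendant '[{"dx":0,"dy":0,"dz":-1.5,"ax":0,"ay":0,"az":0,"hand":0.3},{"dx":0,"dy":0,"dz":-2.5,"ax":0,"ay":0,"az":0,"hand":0.3},{"dx":0,"dy":0,"dz":-3,"ax":0,"ay":0,"az":0,"hand":0.3},{"dx":0,"dy":0,"dz":-3.5,"ax":0,"ay":0,"az":0,"hand":0.3},{"dx":3,"dy":0,"dz":0,"ax":0,"ay":0,"az":0,"hand":0.3}]';python3 -m pendant '[{"dx":3.7,"dy":-1.3,"dz":0,"ax":0,"ay":0,"az":0,"hand":0.3},{"dx":3.7,"dy":-1.3,"dz":0,"ax":0,"ay":0,"az":0,"hand":0.3},{"dx":3.7,"dy":-1.3,"dz":0,"ax":0,"ay":0,"az":0,"hand":0.3},{"dx":3.7,"dy":-1.3,"dz":0,"ax":0,"ay":0,"az":0,"hand":0.3},{"dx":3.7,"dy":-1.3,"dz":0,"ax":0,"ay":0,"az":0,"hand":0.3}]';python3 -m pendant '[{"dx":3.7,"dy":-1.5,"dz":0,"ax":0,"ay":0,"az":0,"hand":0.3},{"dx":3.7,"dy":-1.5,"dz":0,"ax":0,"ay":0,"az":0,"hand":0.3},{"dx":3,"dy":-1.5,"dz":-1,"ax":0,"ay":0,"az":0,"hand":0.3},{"dx":0,"dy":0,"dz":0,"ax":0,"ay":0,"az":0,"hand":0.3},{"dx":0,"dy":0,"dz":0,"ax":0,"ay":0,"az":0,"hand":0.3}]';python3 -c "
from h import *
im=shot('wrist','D_wrist')[1];big(im,200,0,240,250,2.4,'D_z');to([.397,.2755,.06],90);shot('scene','D_scene')"
```

```text
t: 59.28
tool_pos: [0.5501, -0.1345, 0.1909]
ee_rot: [179.5, 0.3, 89.5]
contact_force: [1.4, -1.2, 0.5]
finger_gap: 0.394
t: 59.7
tool_pos: [0.4823, 0.0586, 0.1841]
ee_rot: [180.0, 0.1, 89.9]
contact_force: [1.0, 0.5, -0.2]
finger_gap: 0.4
t: 60.12
tool_pos: [0.4381, 0.1629, 0.1947]
ee_rot: [179.9, 0.0, 90.2]
contact_force: [-0.6, -1.1, -0.2]
finger_gap: 0.395
t 60.17 [0.4386 0.1613 0.1943] [179.9692   0.0556  90.0066] F [ 0.567  -0.151  -0.9358] gap 0.393
d cm [11.4362 -4.1613 13.4121] rv [0.0308 0.0556 0.0067]
```

```bash
python3 -c "
from h import *
i=np.load('pics/D_wrist.npy',allow_pickle=True).item()
z=lambda x,y:(200+x/2.4-.3,y/2.4-.3)
for u in [(230,234),(227,27)]: print(onplane(i,z(*u),.044))
for u in [(90,362),(360,371),(97,358),(352,364),(97,100),(368,100)]: print(u,onplane(i,z(*u),.014))"
```

```text
[0.4214 0.2398 0.044 ]
[0.4208 0.3081 0.044 ]
(90, 362) [0.3629 0.1902 0.014 ]
(360, 371) [0.4715 0.1869 0.014 ]
(97, 358) [0.3658 0.1918 0.014 ]
(352, 364) [0.4682 0.1897 0.014 ]
(97, 100) [0.3701 0.2893 0.014 ]
(368, 100) [0.4719 0.2894 0.014 ]
```

```bash
python3 -m pendant '[{"dx":3.8,"dy":-1.4,"dz":0,"ax":0,"ay":0,"az":0,"hand":0.3},{"dx":3.8,"dy":-1.4,"dz":0,"ax":0,"ay":0,"az":0,"hand":0.3},{"dx":3.6,"dy":-1.3,"dz":2,"ax":0,"ay":0,"az":0,"hand":0.3},{"dx":0,"dy":0,"dz":4,"ax":0,"ay":0,"az":0,"hand":0.3},{"dx":0,"dy":0,"dz":2,"ax":0,"ay":0,"az":0,"hand":0.3}]';python3 -m pendant '[{"dx":0,"dy":0,"dz":0,"ax":0,"ay":0,"az":0,"hand":0.3},{"dx":0,"dy":0,"dz":0,"ax":0,"ay":0,"az":0,"hand":0.3},{"dx":0,"dy":0,"dz":0,"ax":0,"ay":0,"az":0,"hand":0.3}]';python3 -c "
from h import *
to([.397,.2745,.06],90)"
```

```text
t: 60.63
tool_pos: [0.3968, 0.2725, 0.1118]
ee_rot: [-179.9, 0.1, 90.1]
contact_force: [-0.2, -1.2, -0.4]
finger_gap: 0.393
t: 60.88
tool_pos: [0.3992, 0.2722, 0.1163]
ee_rot: [179.9, -0.0, 89.9]
contact_force: [0.2, -0.7, 1.1]
finger_gap: 0.397
t 60.88 [0.3992 0.2722 0.1163] [179.9211  -0.0339  89.8644] F [ 0.1596 -0.6554  1.1216] gap 0.397
d cm [ 0.2303 -0.2288  5.6331] rv [ 0.0789 -0.0338 -0.1357]
```

```bash
python3 -m pendant '[{"dx":0.2,"dy":-0.2,"dz":2,"ax":0,"ay":0,"az":0,"hand":0.3},{"dx":0,"dy":0,"dz":2,"ax":0,"ay":0,"az":0,"hand":0.3},{"dx":0,"dy":0,"dz":0,"ax":0,"ay":0,"az":0,"hand":0.3},{"dx":0,"dy":0,"dz":0,"ax":0,"ay":0,"az":0,"hand":0.3},{"dx":0,"dy":0,"dz":0,"ax":0,"ay":0,"az":0,"hand":0.3}]';python3 -c "
from h import *
to([.397,.2745,.06],90);shot('wrist','E_wrist');im=shot('side','E_side')[1];big(im,270,230,160,150,4,'E_sz');to([.397,.2745,.0165],90)"
```

```text
t: 61.3
tool_pos: [0.3969, 0.2751, 0.0769]
ee_rot: [179.9, -0.1, 90.0]
contact_force: [0.8, 0.1, -0.6]
finger_gap: 0.393
t 61.3 [0.3969 0.2751 0.0769] [179.8804  -0.0689  89.9526] F [ 0.8408  0.0525 -0.5861] gap 0.393
d cm [-0.0637  0.0023  1.6906] rv [ 0.1196 -0.0689 -0.0475]
t 61.4 [0.3968 0.2753 0.0767] [179.8676  -0.0768  89.968 ] F [ 0.6131  1.1425 -0.0412] gap 0.398
d cm [-0.0836  0.0026  6.0246] rv [ 0.1324 -0.0768 -0.0321]
```

```bash
python3 -m pendant '[{"dx":-0.08,"dy":0,"dz":2,"ax":0,"ay":0,"az":0,"hand":0.3},{"dx":0,"dy":0,"dz":2,"ax":0,"ay":0,"az":0,"hand":0.3},{"dx":0,"dy":0,"dz":1.8,"ax":0,"ay":0,"az":0,"hand":0.3},{"dx":0,"dy":0,"dz":0,"ax":0,"ay":0,"az":0,"hand":0.3},{"dx":0,"dy":0,"dz":0,"ax":0,"ay":0,"az":0,"hand":0.3}]';python3 -m pendant '[{"dx":0,"dy":0,"dz":0,"ax":0,"ay":0,"az":0,"hand":0.3},{"dx":0,"dy":0,"dz":0,"ax":0,"ay":0,"az":0,"hand":0.3}]'
```

```text
t: 61.82
tool_pos: [0.3958, 0.2741, 0.0176]
ee_rot: [-180.0, 0.0, 90.0]
contact_force: [-0.0, -0.1, 0.1]
finger_gap: 0.395
t: 61.98
tool_pos: [0.3965, 0.2745, 0.0185]
ee_rot: [179.9, -0.1, 90.0]
contact_force: [0.9, 0.2, 0.7]
finger_gap: 0.397
```

```bash
python3 -m pendant '[{"dx":0,"dy":0,"dz":0.2,"ax":0,"ay":0,"az":0,"hand":0.3},{"dx":0,"dy":0,"dz":0,"ax":0,"ay":0,"az":0,"hand":0.3},{"dx":0,"dy":0,"dz":0,"ax":0,"ay":0,"az":0,"hand":0.3},{"dx":0,"dy":0,"dz":0,"ax":0,"ay":0,"az":0,"hand":0.48},{"dx":0,"dy":0,"dz":0,"ax":0,"ay":0,"az":0,"hand":0.48}]';python3 -m pendant '[{"dx":0,"dy":0,"dz":0,"ax":0,"ay":0,"az":0,"hand":0.48},{"dx":0,"dy":0,"dz":-1.5,"ax":0,"ay":0,"az":0,"hand":0.48},{"dx":0,"dy":0,"dz":-3,"ax":0,"ay":0,"az":0,"hand":0.48},{"dx":0,"dy":0,"dz":-4,"ax":0,"ay":0,"az":0,"hand":0.5},{"dx":-2,"dy":1,"dz":-4,"ax":0,"ay":0,"az":0,"hand":0.5}]';python3 -m pendant '[{"dx":-3,"dy":2,"dz":-4,"ax":0,"ay":0,"az":0,"hand":0.5},{"dx":-3.5,"dy":2.5,"dz":-4,"ax":0,"ay":0,"az":0,"hand":0.5},{"dx":-3.5,"dy":2.5,"dz":-4,"ax":0,"ay":0,"az":0,"hand":0.5},{"dx":-3.5,"dy":2.5,"dz":-4,"ax":0,"ay":0,"az":0,"hand":0.5},{"dx":-3.5,"dy":2.5,"dz":0,"ax":0,"ay":0,"az":0,"hand":0.5}]';python3 -m pendant '[{"dx":0,"dy":0,"dz":0,"ax":0,"ay":0,"az":0,"hand":0.5},{"dx":0,"dy":0,"dz":0,"ax":0,"ay":0,"az":0,"hand":0.5},{"dx":0,"dy":0,"dz":0,"ax":0,"ay":0,"az":0,"hand":0.5}]';python3 -c "
from h import *
st();shot('wrist','F_wrist');shot('scene','F_scene');shot('side','F_side')"
```

```text
t: 62.4
tool_pos: [0.3958, 0.2741, 0.0152]
ee_rot: [180.0, -0.0, 90.0]
contact_force: [0.9, 1.0, 0.3]
finger_gap: 0.455
t: 62.82
tool_pos: [0.4028, 0.2587, 0.1381]
ee_rot: [-179.9, -0.1, 90.3]
contact_force: [1.5, 1.3, -0.1]
finger_gap: 0.494
t: 63.23
tool_pos: [0.4997, 0.1254, 0.2588]
ee_rot: [179.5, -0.2, 90.2]
contact_force: [2.0, 1.0, 0.1]
finger_gap: 0.499
t: 63.48
tool_pos: [0.4973, 0.1245, 0.252]
ee_rot: [-179.9, -0.0, 90.0]
contact_force: [-0.6, -0.1, 0.3]
finger_gap: 0.498
t 63.48 [0.4973 0.1245 0.252 ] [-179.9425   -0.0087   89.9933] F [-0.6261 -0.0803  0.3181] gap 0.498
```

```bash
python3 -m pendant '[{"dx":-3.7,"dy":1.5,"dz":0,"ax":0,"ay":0,"az":0,"hand":0.6},{"dx":-3.7,"dy":1.5,"dz":0,"ax":0,"ay":0,"az":0,"hand":0.6},{"dx":-3.7,"dy":1.5,"dz":0,"ax":0,"ay":0,"az":0,"hand":0.6},{"dx":-3.7,"dy":1.5,"dz":0,"ax":0,"ay":0,"az":0,"hand":0.6},{"dx":-3.7,"dy":1.5,"dz":0,"ax":0,"ay":0,"az":0,"hand":0.6}]';python3 -m pendant '[{"dx":-3.7,"dy":1.4,"dz":0,"ax":0,"ay":0,"az":0,"hand":0.6},{"dx":-3.7,"dy":1.4,"dz":0,"ax":0,"ay":0,"az":0,"hand":0.6},{"dx":-3.7,"dy":1.4,"dz":0,"ax":0,"ay":0,"az":0,"hand":0.6},{"dx":-3.7,"dy":1.4,"dz":0,"ax":0,"ay":0,"az":0,"hand":0.6},{"dx":-3.5,"dy":1.4,"dz":0,"ax":0,"ay":0,"az":0,"hand":0.6}]';python3 -m pendant '[{"dx":0,"dy":0,"dz":0,"ax":0,"ay":0,"az":-7,"hand":0.6},{"dx":0,"dy":0,"dz":0,"ax":0,"ay":0,"az":-7,"hand":0.6},{"dx":0,"dy":0,"dz":0,"ax":0,"ay":0,"az":-7,"hand":0.6},{"dx":0,"dy":0,"dz":0,"ax":0,"ay":0,"az":-7,"hand":0.6},{"dx":0,"dy":0,"dz":0,"ax":0,"ay":0,"az":-7,"hand":0.6}]';python3 -m pendant '[{"dx":0,"dy":0,"dz":0,"ax":0,"ay":0,"az":-7,"hand":0.6},{"dx":0,"dy":0,"dz":0,"ax":0,"ay":0,"az":-7,"hand":0.6},{"dx":0,"dy":0,"dz":0,"ax":0,"ay":0,"az":-7,"hand":0.6},{"dx":0,"dy":0,"dz":0,"ax":0,"ay":0,"az":-7,"hand":0.6},{"dx":0,"dy":0,"dz":0,"ax":0,"ay":0,"az":-7,"hand":0.6}]';python3 -m pendant '[{"dx":0,"dy":0,"dz":0,"ax":0,"ay":0,"az":-7,"hand":0.6},{"dx":0,"dy":0,"dz":0,"ax":0,"ay":0,"az":-7,"hand":0.6},{"dx":0,"dy":0,"dz":0,"ax":0,"ay":0,"az":0,"hand":0.6},{"dx":0,"dy":0,"dz":0,"ax":0,"ay":0,"az":0,"hand":0.6}]';python3 -c "
from h import *
shot('wrist','G_wrist');to([.6423,-.2437,.12],174.3)"
```

```text
t: 64.05
tool_pos: [0.573, -0.0614, 0.2525]
ee_rot: [180.0, -0.0, 90.1]
contact_force: [1.1, 1.0, -0.4]
finger_gap: 0.596
t: 64.47
tool_pos: [0.6433, -0.2447, 0.2523]
ee_rot: [-180.0, -0.0, 90.1]
contact_force: [0.9, 0.8, 0.6]
finger_gap: 0.599
t: 64.88
tool_pos: [0.643, -0.2424, 0.2521]
ee_rot: [180.0, -0.1, 125.4]
contact_force: [-0.1, 0.6, -0.0]
finger_gap: 0.604
t: 65.3
tool_pos: [0.6429, -0.2424, 0.2522]
ee_rot: [180.0, -0.0, 160.4]
contact_force: [-0.3, 0.4, -0.3]
finger_gap: 0.605
t: 65.63
tool_pos: [0.6429, -0.2429, 0.2523]
ee_rot: [180.0, -0.0, 173.8]
contact_force: [0.7, -0.3, -0.3]
finger_gap: 0.603
t 65.68 [ 0.6428 -0.2431  0.2523] [179.9756  -0.0097 173.7949] F [ 0.1563 -0.0156 -0.0914] gap 0.597
d cm [ 0.0437 -0.0722 13.2343] rv [ 0.0244 -0.0096 -0.5051]
```

```bash
python3 -m pendant '[{"dx":0,"dy":-0.05,"dz":4,"ax":0,"ay":0,"az":-0.5,"hand":0.6},{"dx":0,"dy":0,"dz":4,"ax":0,"ay":0,"az":0,"hand":0.6},{"dx":0,"dy":0,"dz":4,"ax":0,"ay":0,"az":0,"hand":0.6},{"dx":0,"dy":0,"dz":0,"ax":0,"ay":0,"az":0,"hand":0.6},{"dx":0,"dy":0,"dz":0,"ax":0,"ay":0,"az":0,"hand":0.6}]';python3 -m pendant '[{"dx":0,"dy":0,"dz":0,"ax":0,"ay":0,"az":0,"hand":0.6},{"dx":0,"dy":0,"dz":0,"ax":0,"ay":0,"az":0,"hand":0.6},{"dx":0,"dy":0,"dz":0,"ax":0,"ay":0,"az":0,"hand":0.6}]';python3 -c "
from h import *
to([.6423,-.2437,.0715],174.3)"
```

```text
t: 66.1
tool_pos: [0.6416, -0.2436, 0.1313]
ee_rot: [179.9, -0.2, 174.4]
contact_force: [0.0, -0.7, 1.7]
finger_gap: 0.599
t: 66.35
tool_pos: [0.6442, -0.2446, 0.1356]
ee_rot: [-179.9, 0.3, 174.5]
contact_force: [-0.1, -0.8, 0.3]
finger_gap: 0.599
t 66.35 [ 0.6442 -0.2446  0.1356] [-179.9458    0.2519  174.4668] F [-0.123  -0.8242  0.2747] gap 0.599
d cm [0.2245 0.0808 6.413 ] rv [-0.0538  0.252   0.1666]
```

```bash
python3 -m pendant '[{"dx":0.1,"dy":0.05,"dz":2.2,"ax":0,"ay":0,"az":0,"hand":0.6},{"dx":0,"dy":0,"dz":2.2,"ax":0,"ay":0,"az":0,"hand":0.6},{"dx":0,"dy":0,"dz":1.9,"ax":0,"ay":0,"az":0,"hand":0.6},{"dx":0,"dy":0,"dz":0,"ax":0,"ay":0,"az":0,"hand":0.6},{"dx":0,"dy":0,"dz":0,"ax":0,"ay":0,"az":0,"hand":0.4}]';python3 -m pendant '[{"dx":0,"dy":0,"dz":0,"ax":0,"ay":0,"az":0,"hand":0.3},{"dx":0,"dy":0,"dz":0,"ax":0,"ay":0,"az":0,"hand":0},{"dx":0,"dy":0,"dz":0,"ax":0,"ay":0,"az":0,"hand":0},{"dx":0,"dy":0,"dz":0,"ax":0,"ay":0,"az":0,"hand":0},{"dx":0,"dy":0,"dz":0,"ax":0,"ay":0,"az":0,"hand":0}]' 20;python3 -c "
from h import *
lev()"
```

```text
t: 66.77
tool_pos: [0.6419, -0.2437, 0.0703]
ee_rot: [180.0, 0.0, 174.5]
contact_force: [0.0, 0.6, 0.9]
finger_gap: 0.575
t: 67.18
tool_pos: [0.6422, -0.2442, 0.0704]
ee_rot: [-180.0, 0.1, 174.5]
contact_force: [1.1, -4.1, 2.7]
finger_gap: 0.235
t 67.18 [ 0.6422 -0.2442  0.0704] [-179.9539    0.0857  174.4929] F [ 1.1129 -4.1199  2.7437] gap 0.235
lever deg 90.27950926165973 r 0.10123467569373758 yaw-rel 89.89287283945754
```

```bash
python3 -m pendant '[{"dx":0,"dy":0,"dz":0,"ax":0,"ay":0,"az":0,"hand":0},{"dx":0.04,"dy":-0.87,"dz":0,"ax":0,"ay":0,"az":5,"hand":0},{"dx":0.04,"dy":-0.87,"dz":0,"ax":0,"ay":0,"az":5,"hand":0},{"dx":0.04,"dy":-0.87,"dz":0,"ax":0,"ay":0,"az":5,"hand":0},{"dx":0.04,"dy":-0.87,"dz":0,"ax":0,"ay":0,"az":5,"hand":0}]' 20;python3 -m pendant '[{"dx":0.04,"dy":-0.87,"dz":0,"ax":0,"ay":0,"az":5,"hand":0},{"dx":0.04,"dy":-0.87,"dz":0,"ax":0,"ay":0,"az":5,"hand":0},{"dx":0.04,"dy":-0.87,"dz":0,"ax":0,"ay":0,"az":5,"hand":0},{"dx":0.04,"dy":-0.87,"dz":0,"ax":0,"ay":0,"az":5,"hand":0},{"dx":0.04,"dy":-0.87,"dz":0,"ax":0,"ay":0,"az":5,"hand":0}]';python3 -c "
from h import *
lev()"
```

```text
t: 67.6
tool_pos: [0.6331, -0.2774, 0.0704]
ee_rot: [180.0, 0.1, 154.3]
contact_force: [0.8, 0.2, 2.8]
finger_gap: 0.197
t: 68.02
tool_pos: [0.6064, -0.3119, 0.0704]
ee_rot: [179.9, 0.1, 129.3]
contact_force: [2.5, -1.9, 2.7]
finger_gap: 0.204
t 68.02 [ 0.6064 -0.3119  0.0704] [179.9426   0.1302 129.2672] F [ 2.4642 -1.9103  2.7106] gap 0.204
lever deg 45.664936753772714 r 0.10058477336685429 yaw-rel 44.66718830651496
```

```bash
python3 -m pendant '[{"dx":0.04,"dy":-0.87,"dz":0,"ax":0,"ay":0,"az":5,"hand":0},{"dx":0.04,"dy":-0.87,"dz":0,"ax":0,"ay":0,"az":5,"hand":0},{"dx":0.04,"dy":-0.87,"dz":0,"ax":0,"ay":0,"az":5,"hand":0},{"dx":0.04,"dy":-0.87,"dz":0,"ax":0,"ay":0,"az":5,"hand":0},{"dx":0.04,"dy":-0.87,"dz":0,"ax":0,"ay":0,"az":5,"hand":0}]';python3 -m pendant '[{"dx":0.04,"dy":-0.87,"dz":0,"ax":0,"ay":0,"az":5,"hand":0},{"dx":0.04,"dy":-0.87,"dz":0,"ax":0,"ay":0,"az":5,"hand":0},{"dx":0.04,"dy":-0.87,"dz":0,"ax":0,"ay":0,"az":5,"hand":0},{"dx":0.04,"dy":-0.7,"dz":0,"ax":0,"ay":0,"az":4.5,"hand":0},{"dx":0,"dy":0,"dz":0,"ax":0,"ay":0,"az":0,"hand":0}]';python3 -c "
from h import *
lev()"
```

```text
t: 68.43
tool_pos: [0.5673, -0.3321, 0.0704]
ee_rot: [179.9, 0.1, 104.2]
contact_force: [0.7, -3.4, 2.2]
finger_gap: 0.196
t: 68.85
tool_pos: [0.5329, -0.335, 0.0703]
ee_rot: [180.0, 0.1, 84.7]
contact_force: [-3.9, -4.7, 3.7]
finger_gap: 0.2
t 68.85 [ 0.5329 -0.335   0.0703] [179.9902   0.109   84.6732] F [-3.9175 -4.7229  3.7167] gap 0.2
lever deg 0.5739182206171438 r 0.10023297434684823 yaw-rel 0.07323489736214128
```

```bash
python3 -m pendant '[{"dx":0,"dy":-0.4,"dz":0,"ax":0,"ay":0,"az":0,"hand":0},{"dx":0,"dy":0,"dz":0,"ax":0,"ay":0,"az":0,"hand":0},{"dx":0,"dy":0,"dz":0,"ax":0,"ay":0,"az":0,"hand":0}]';python3 -m pendant '[{"dx":0,"dy":-0.4,"dz":0,"ax":0,"ay":0,"az":0,"hand":0},{"dx":0,"dy":0,"dz":0,"ax":0,"ay":0,"az":0,"hand":0},{"dx":0,"dy":0,"dz":0,"ax":0,"ay":0,"az":0,"hand":0}]';python3 -c "
from h import *
lev()"
```

```text
t: 69.1
tool_pos: [0.5315, -0.3348, 0.0704]
ee_rot: [179.8, 0.2, 85.1]
contact_force: [3.9, -7.2, 0.2]
finger_gap: 0.198
t: 69.35
tool_pos: [0.5312, -0.3348, 0.0706]
ee_rot: [179.4, 0.3, 85.2]
contact_force: [20.8, -15.4, -13.8]
finger_gap: 0.195
t 69.35 [ 0.5312 -0.3348  0.0706] [179.3999   0.2752  85.162 ] F [ 20.7754 -15.393  -13.8267] gap 0.195
lever deg -0.4125329276563976 r 0.10016682058096328 yaw-rel 0.5620331784928538
```

Open stop reached. Release and go to the gauge.

```bash
python3 -m pendant '[{"dx":0,"dy":0.6,"dz":0,"ax":0,"ay":0,"az":0,"hand":0.1},{"dx":0,"dy":0,"dz":0,"ax":0,"ay":0,"az":0,"hand":0.55},{"dx":0,"dy":0,"dz":0,"ax":0,"ay":0,"az":0,"hand":0.55},{"dx":0,"dy":0,"dz":-2,"ax":0,"ay":0,"az":0,"hand":0.55},{"dx":0,"dy":0,"dz":-4,"ax":0,"ay":0,"az":0,"hand":0.55}]';python3 -m pendant '[{"dx":0,"dy":0,"dz":-4,"ax":0,"ay":0,"az":0,"hand":0.6},{"dx":3.5,"dy":0.2,"dz":-2,"ax":0,"ay":0,"az":0,"hand":0.6},{"dx":3.5,"dy":0.2,"dz":0,"ax":0,"ay":0,"az":0,"hand":0.6},{"dx":3.5,"dy":0.2,"dz":0,"ax":0,"ay":0,"az":0,"hand":0.6},{"dx":0,"dy":0,"dz":0,"ax":0,"ay":0,"az":0,"hand":0.6}]';python3 -m pendant '[{"dx":0,"dy":0,"dz":0,"ax":0,"ay":0,"az":0,"hand":0.65},{"dx":0,"dy":0,"dz":0,"ax":0,"ay":0,"az":0,"hand":0.65},{"dx":0,"dy":0,"dz":0,"ax":0,"ay":0,"az":0,"hand":0.65}]';python3 -c "
from h import *
im=shot('wrist','H_wrist')[1];big(im,250,20,150,180,3.3,'H_z');to([.5490,-.1558,.12],84.6)"
```

```text
t: 69.77
tool_pos: [0.5296, -0.3305, 0.1249]
ee_rot: [-179.5, -0.3, 85.1]
contact_force: [0.4, -0.6, 0.6]
finger_gap: 0.419
t: 70.18
tool_pos: [0.5497, -0.2197, 0.1898]
ee_rot: [180.0, -0.3, 85.6]
contact_force: [0.8, 1.8, -0.7]
finger_gap: 0.594
t: 70.43
tool_pos: [0.5468, -0.2302, 0.1893]
ee_rot: [-180.0, 0.0, 84.9]
contact_force: [0.8, -0.4, -0.5]
finger_gap: 0.647
t 70.48 [ 0.5468 -0.2304  0.1892] [-179.9638    0.0133   84.9051] F [1.1046 0.0133 0.037 ] gap 0.645
d cm [ 7.4466 -0.4401  6.921 ] rv [-0.0362  0.0134  0.3051]
```

```bash
python3 -m pendant '[{"dx":3.6,"dy":-0.4,"dz":0,"ax":0,"ay":0,"az":0.3,"hand":0.65},{"dx":3.7,"dy":0,"dz":2,"ax":0,"ay":0,"az":0,"hand":0.65},{"dx":0,"dy":0,"dz":3,"ax":0,"ay":0,"az":0,"hand":0.65},{"dx":0,"dy":0,"dz":0,"ax":0,"ay":0,"az":0,"hand":0.65},{"dx":0,"dy":0,"dz":0,"ax":0,"ay":0,"az":0,"hand":0.65}]';python3 -m pendant '[{"dx":0,"dy":0,"dz":0,"ax":0,"ay":0,"az":0,"hand":0.65},{"dx":0,"dy":0,"dz":0,"ax":0,"ay":0,"az":0,"hand":0.65},{"dx":0,"dy":0,"dz":0,"ax":0,"ay":0,"az":0,"hand":0.65}]';python3 -c "
from h import *
im=shot('wrist','I_wrist')[1];to([.5490,-.1575,.04],84.6)"
```

```text
t: 70.9
tool_pos: [0.5488, -0.1573, 0.1389]
ee_rot: [-179.8, 0.0, 84.6]
contact_force: [-0.1, -0.6, -0.1]
finger_gap: 0.649
t: 71.15
tool_pos: [0.5506, -0.1577, 0.1412]
ee_rot: [179.9, 0.0, 84.6]
contact_force: [-0.6, 0.5, 1.2]
finger_gap: 0.65
t 71.2 [ 0.5505 -0.1573  0.1409] [179.8897   0.0196  84.6183] F [-0.684   0.3992  0.7776] gap 0.653
d cm [-0.0254 -0.1651 10.0942] rv [0.1103 0.0196 0.0183]
```

```bash
python3 -m pendant '[{"dx":0,"dy":-0.15,"dz":2,"ax":0,"ay":0,"az":0,"hand":0.65},{"dx":0,"dy":0,"dz":2,"ax":0,"ay":0,"az":0,"hand":0.65},{"dx":0,"dy":0,"dz":1,"ax":0,"ay":0,"az":0,"hand":0.65},{"dx":0,"dy":0,"dz":0,"ax":0,"ay":0,"az":0,"hand":0.65},{"dx":0,"dy":0,"dz":0,"ax":0,"ay":0,"az":0,"hand":0.65}]' 40 && python3 -c "
from h import *
to([.5490,-.1575,.04],84.6)"
```

```text
t: 71.62
tool_pos: [0.5485, -0.1563, 0.0901]
ee_rot: [-180.0, 0.0, 84.7]
contact_force: [-0.2, 0.2, 1.0]
finger_gap: 0.646
t 71.62 [ 0.5485 -0.1563  0.0901] [-179.9885    0.0009   84.684 ] F [-0.1535  0.1959  1.0113] gap 0.646
d cm [-0.1106  0.059   5.0055] rv [-0.0115  0.0009  0.084 ]
```

```bash
python3 -m pendant '[{"dx":0,"dy":0.05,"dz":2,"ax":0,"ay":0,"az":0,"hand":0.65},{"dx":0,"dy":0,"dz":2,"ax":0,"ay":0,"az":0,"hand":0.65},{"dx":0,"dy":0,"dz":1,"ax":0,"ay":0,"az":0,"hand":0.65},{"dx":0,"dy":0,"dz":0,"ax":0,"ay":0,"az":0,"hand":0.65},{"dx":0,"dy":0,"dz":0,"ax":0,"ay":0,"az":0,"hand":0.65}]' 40 && python3 -m pendant '[{"dx":0,"dy":0,"dz":0,"ax":0,"ay":0,"az":0,"hand":0.2},{"dx":0,"dy":0,"dz":0,"ax":0,"ay":0,"az":0,"hand":0.2},{"dx":0,"dy":0,"dz":0,"ax":0,"ay":0,"az":0,"hand":0.2},{"dx":0,"dy":0,"dz":0,"ax":0,"ay":0,"az":0,"hand":0.2},{"dx":0,"dy":0,"dz":0,"ax":0,"ay":0,"az":0,"hand":0.2}]' 40
```

```text
t: 72.03
tool_pos: [0.5493, -0.1563, 0.0405]
ee_rot: [180.0, 0.0, 84.7]
contact_force: [0.8, -0.3, 0.1]
finger_gap: 0.65
t: 72.45
tool_pos: [0.5492, -0.1562, 0.0401]
ee_rot: [180.0, 0.0, 84.7]
contact_force: [-2.6, 0.3, 2.7]
finger_gap: 0.357
```

```bash
python3 -m pendant '[{"dx":0,"dy":0,"dz":0,"ax":0,"ay":0,"az":0,"hand":0.2},{"dx":0,"dy":0,"dz":0,"ax":0,"ay":0,"az":0,"hand":0.2},{"dx":0,"dy":0,"dz":-1,"ax":0,"ay":0,"az":0,"hand":0.2},{"dx":0,"dy":0,"dz":-2,"ax":0,"ay":0,"az":0,"hand":0.2},{"dx":0,"dy":0,"dz":0,"ax":0,"ay":0,"az":0,"hand":0.2}]' 40 && python3 -m pendant '[{"dx":0,"dy":0,"dz":-3,"ax":0,"ay":0,"az":0,"hand":0.2},{"dx":0,"dy":0,"dz":-3,"ax":0,"ay":0,"az":0,"hand":0.2},{"dx":0,"dy":0,"dz":-2,"ax":0,"ay":0,"az":0,"hand":0.2},{"dx":0,"dy":0,"dz":0,"ax":0,"ay":0,"az":0,"hand":0.2},{"dx":0,"dy":0,"dz":0,"ax":0,"ay":0,"az":0,"hand":0.2}]' 40 && python3 -c "
from h import *
shot('wrist','J_wrist');shot('scene','J_scene')
to([.4225,-.0385,.15],106.4)"
```

```text
t: 72.87
tool_pos: [0.5506, -0.1567, 0.0729]
ee_rot: [179.8, 0.0, 84.7]
contact_force: [1.5, -0.4, -3.1]
finger_gap: 0.339
t: 73.28
tool_pos: [0.5494, -0.1561, 0.1498]
ee_rot: [179.9, 0.0, 84.7]
contact_force: [0.5, 0.6, -3.6]
finger_gap: 0.339
t 73.38 [ 0.548  -0.1559  0.1478] [-179.8573   -0.0178   84.7076] F [-0.6642  0.1436 -3.5002] gap 0.342
d cm [ 10.5324 -13.5793  -0.1865] rv [ -0.1377  -0.0446 -21.6923]
```

View pics/J_scene.png

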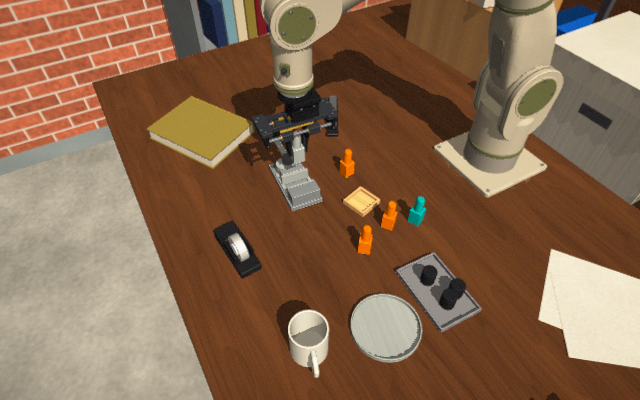

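View pics/J_wrist.png

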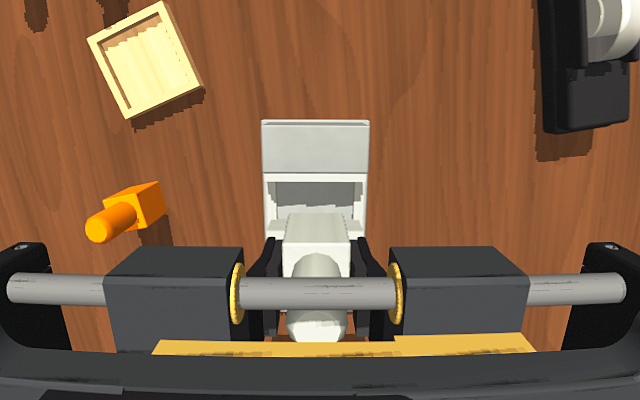

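The gauge is held upright (pin at col ~316) and the case at (145,60) is empty.

```bash
python3 -m pendant '[{"dx":2.1,"dy":-2.7,"dz":0,"ax":0,"ay":0,"az":0,"hand":0.2},{"dx":2.1,"dy":-2.7,"dz":0,"ax":0,"ay":0,"az":0,"hand":0.2},{"dx":2.1,"dy":-2.7,"dz":0,"ax":0,"ay":0,"az":0,"hand":0.2},{"dx":2.1,"dy":-2.7,"dz":0,"ax":0,"ay":0,"az":0,"hand":0.2},{"dx":2.1,"dy":-2.7,"dz":0,"ax":0,"ay":0,"az":0,"hand":0.2}]' 40 && python3 -m pendant '[{"dx":0,"dy":0,"dz":0,"ax":0,"ay":0,"az":-5.5,"hand":0.2},{"dx":0,"dy":0,"dz":0,"ax":0,"ay":0,"az":-5.5,"hand":0.2},{"dx":0,"dy":0,"dz":0,"ax":0,"ay":0,"az":-5.5,"hand":0.2},{"dx":0,"dy":0,"dz":0,"ax":0,"ay":0,"az":-5.2,"hand":0.2},{"dx":0,"dy":0,"dz":0,"ax":0,"ay":0,"az":0,"hand":0.2}]' 40 && python3 -m pendant '[{"dx":0,"dy":0,"dz":0,"ax":0,"ay":0,"az":0,"hand":0.2},{"dx":0,"dy":0,"dz":0,"ax":0,"ay":0,"az":0,"hand":0.2},{"dx":0,"dy":0,"dz":0,"ax":0,"ay":0,"az":0,"hand":0.2}]' 40 && python3 -c "
from h import *
to([.4215,-.0375,.031],106.4)
shot('wrist','K_wrist');shot('side','K_side')"
```

```text
t: 73.8
tool_pos: [0.4219, -0.0383, 0.1477]
ee_rot: [-179.8, 0.0, 84.7]
contact_force: [0.6, 0.7, -3.5]
finger_gap: 0.343
t: 74.22
tool_pos: [0.4232, -0.0391, 0.1481]
ee_rot: [-179.9, -0.0, 106.7]
contact_force: [-0.3, 0.2, -3.6]
finger_gap: 0.345
t: 74.47
tool_pos: [0.424, -0.0392, 0.1492]
ee_rot: [-180.0, -0.0, 106.3]
contact_force: [-0.4, 0.4, -3.3]
finger_gap: 0.343
t 74.47 [ 0.424  -0.0392  0.1492] [-179.9612   -0.0146  106.2699] F [-0.4387  0.372  -3.2805] gap 0.343
d cm [ 0.2286 -0.1858 11.8223] rv [-0.0388 -0.0146 -0.13  ]
```

View pics/K_wrist.png

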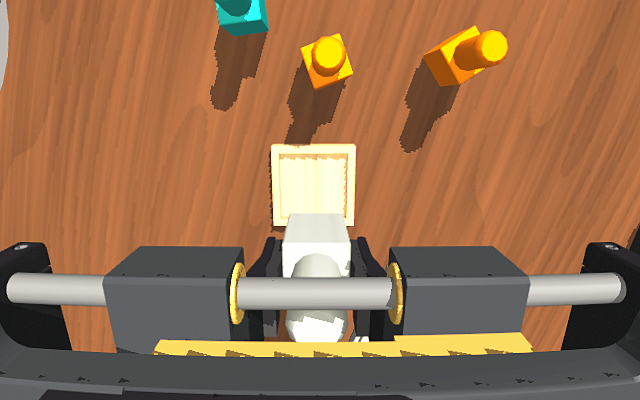

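View pics/K_side.png

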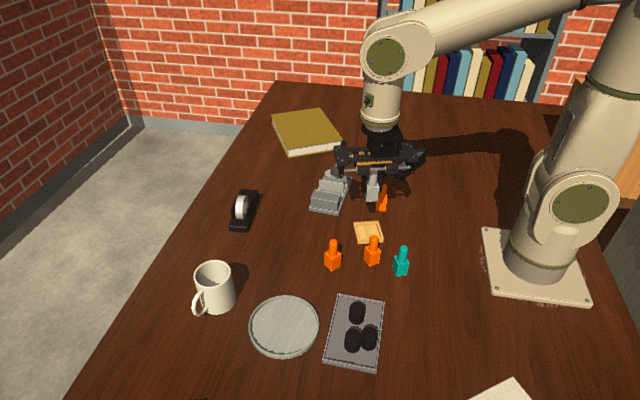

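```bash
python3 -c "
from h import *
i=np.load('pics/K_wrist.npy',allow_pickle=True).item()
for uv in [(272,145),(355,145),(274,227),(353,227)]: print(onplane(i,uv,.014))
print(proj(i,[.4215,-.0375,.006]))"
```

```text
[ 0.3786 -0.0125  0.014 ]
[0.4449 0.0069 0.014 ]
[ 0.3984 -0.0822  0.014 ]
[ 0.4656 -0.0625  0.014 ]
[313.1349 184.9077]
```

```bash
python3 -m pendant '[{"dx":0.15,"dy":-0.19,"dz":3,"ax":0,"ay":0,"az":0,"hand":0.2},{"dx":0,"dy":0,"dz":3,"ax":0,"ay":0,"az":0,"hand":0.2},{"dx":0,"dy":0,"dz":2.5,"ax":0,"ay":0,"az":0,"hand":0.2},{"dx":0,"dy":0,"dz":1,"ax":0,"ay":0,"az":0,"hand":0.2},{"dx":0,"dy":0,"dz":0,"ax":0,"ay":0,"az":0,"hand":0.2}]' 40 && python3 -m pendant '[{"dx":0,"dy":0,"dz":0,"ax":0,"ay":0,"az":0,"hand":0.2},{"dx":0,"dy":0,"dz":0,"ax":0,"ay":0,"az":0,"hand":0.2},{"dx":0,"dy":0,"dz":0,"ax":0,"ay":0,"az":0,"hand":0.2}]' 40 && python3 -c "
from h import *
to([.4215,-.0380,.031],106.4)"
```

```text
t: 74.98
tool_pos: [0.4203, -0.0383, 0.0528]
ee_rot: [-179.8, -0.1, 106.4]
contact_force: [0.3, -0.3, -3.4]
finger_gap: 0.338
t: 75.23
tool_pos: [0.4232, -0.0383, 0.0562]
ee_rot: [179.9, 0.0, 106.4]
contact_force: [-0.5, 0.6, -3.3]
finger_gap: 0.343
t 75.23 [ 0.4232 -0.0383  0.0562] [179.8502   0.0416 106.3871] F [-0.4623  0.6087 -3.2576] gap 0.343
d cm [ 0.0763 -0.1642  2.5183] rv [ 0.1498  0.0417 -0.0129]
```

```bash
python3 -m pendant '[{"dx":0.05,"dy":-0.1,"dz":0.8,"ax":0,"ay":0,"az":0,"hand":0.2},{"dx":0,"dy":0,"dz":0.7,"ax":0,"ay":0,"az":0,"hand":0.2},{"dx":0,"dy":0,"dz":0.4,"ax":0,"ay":0,"az":0,"hand":0.2},{"dx":0,"dy":0,"dz":0,"ax":0,"ay":0,"az":0,"hand":0.2},{"dx":0,"dy":0,"dz":0,"ax":0,"ay":0,"az":0,"hand":0.2}]' 40 && python3 -m pendant '[{"dx":0,"dy":0,"dz":0.2,"ax":0,"ay":0,"az":0,"hand":0.2},{"dx":0,"dy":0,"dz":0.1,"ax":0,"ay":0,"az":0,"hand":0.2},{"dx":0,"dy":0,"dz":0.1,"ax":0,"ay":0,"az":0,"hand":0.2},{"dx":0,"dy":0,"dz":0,"ax":0,"ay":0,"az":0,"hand":0.2},{"dx":0,"dy":0,"dz":0,"ax":0,"ay":0,"az":0,"hand":0.2}]' 40
```

```text
t: 75.65
tool_pos: [0.4206, -0.0381, 0.0353]
ee_rot: [-180.0, -0.0, 106.4]
contact_force: [-0.6, 0.2, -3.6]
finger_gap: 0.346
t: 76.07
tool_pos: [0.4209, -0.038, 0.0317]
ee_rot: [180.0, -0.0, 106.4]
contact_force: [-0.1, 0.2, -3.7]
finger_gap: 0.343
```

```bash
python3 -m pendant '[{"dx":0,"dy":0,"dz":0.1,"ax":0,"ay":0,"az":0,"hand":0.2},{"dx":0,"dy":0,"dz":0,"ax":0,"ay":0,"az":0,"hand":0.2},{"dx":0,"dy":0,"dz":0,"ax":0,"ay":0,"az":0,"hand":0.2}]' 40
```

```text
t: 76.32
tool_pos: [0.4211, -0.0381, 0.031]
ee_rot: [180.0, 0.0, 106.4]
contact_force: [-2.1, -0.2, 2.2]
finger_gap: 0.341
```

```bash
python3 -m pendant '[{"dx":0,"dy":0,"dz":0,"ax":0,"ay":0,"az":0,"hand":0.45},{"dx":0,"dy":0,"dz":0,"ax":0,"ay":0,"az":0,"hand":0.6},{"dx":0,"dy":0,"dz":0,"ax":0,"ay":0,"az":0,"hand":0.6},{"dx":0,"dy":0,"dz":0,"ax":0,"ay":0,"az":0,"hand":0.6},{"dx":0,"dy":0,"dz":0,"ax":0,"ay":0,"az":0,"hand":0.6}]' 20 && python3 -m pendant '[{"dx":0,"dy":0,"dz":-1.5,"ax":0,"ay":0,"az":0,"hand":0.6},{"dx":0,"dy":0,"dz":-2.5,"ax":0,"ay":0,"az":0,"hand":0.6},{"dx":0,"dy":0,"dz":-3,"ax":0,"ay":0,"az":0,"hand":0.6},{"dx":0,"dy":0,"dz":-4,"ax":0,"ay":0,"az":0,"hand":0.6},{"dx":0,"dy":0,"dz":-4,"ax":0,"ay":0,"az":0,"hand":0.6}]' 20 && python3 -m pendant '[{"dx":-2,"dy":2,"dz":-2,"ax":0,"ay":0,"az":0,"hand":0.6},{"dx":-3,"dy":2,"dz":-1,"ax":0,"ay":0,"az":0,"hand":0.6},{"dx":-3,"dy":2,"dz":0,"ax":0,"ay":0,"az":0,"hand":0.6},{"dx":0,"dy":0,"dz":0,"ax":0,"ay":0,"az":0,"hand":0.6},{"dx":0,"dy":0,"dz":0,"ax":0,"ay":0,"az":0,"hand":0.6}]' 20 && python3 -c "
from h import *
st()
for c in ('wrist','scene','side'): shot(c,'L_'+c)"
```

```text
t: 76.73
tool_pos: [0.421, -0.0381, 0.0307]
ee_rot: [180.0, 0.0, 106.4]
contact_force: [0.7, -0.6, -0.5]
finger_gap: 0.577
t: 77.15
tool_pos: [0.4201, -0.0381, 0.182]
ee_rot: [-179.9, -0.0, 106.4]
contact_force: [1.4, -1.0, -0.0]
finger_gap: 0.6
t: 77.57
tool_pos: [0.5015, -0.099, 0.21]
ee_rot: [-179.9, -0.0, 106.3]
contact_force: [-0.5, 0.0, 0.4]
finger_gap: 0.599
t 77.57 [ 0.5015 -0.099   0.21  ] [-179.9384   -0.0135  106.2831] F [-0.5056  0.0285  0.4231] gap 0.599
```

View pics/L_wrist.png

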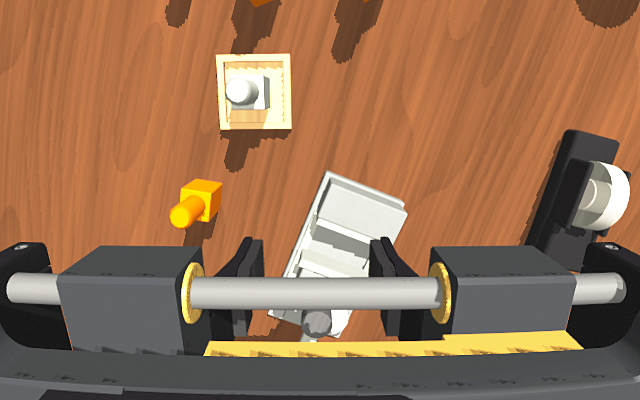

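View pics/L_scene.png

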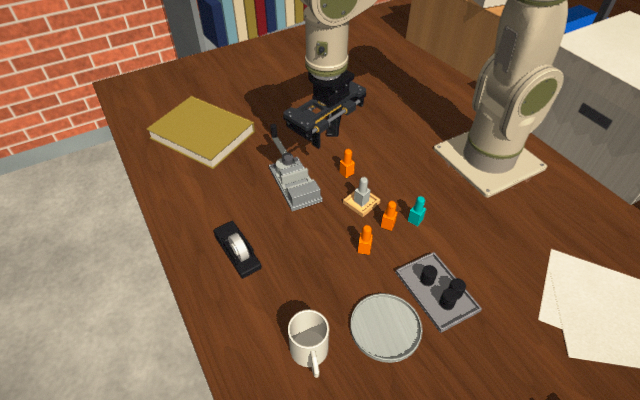

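View pics/L_side.png

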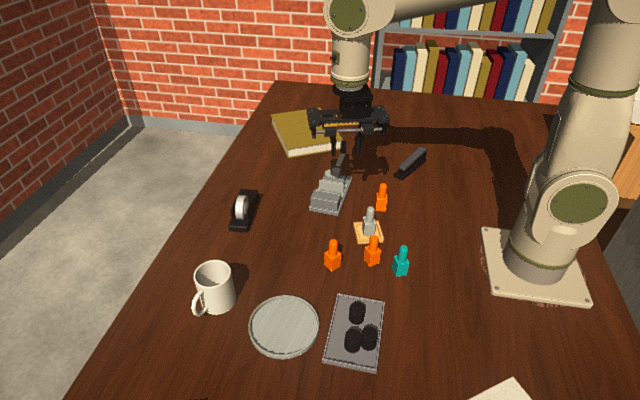

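The gauge stands upright in the case at (245,95), the lever is open and the three feet are in the tray. I want to check the dark spot at the scene picture's bottom edge, (538,398), and make sure no foot was missed.

```bash
python3 -c "
from h import *
i=np.load('pics/L_scene.npy',allow_pickle=True).item()
for z in (0,.04): print(onplane(i,(538,398),z))
for uv in [(0,399),(320,399),(639,399),(639,300)]: print(uv,onplane(i,uv,0))
j=np.load('pics/L_side.npy',allow_pickle=True).item()
for uv in [(100,399),(320,399),(639,399),(639,300)]: print(uv,onplane(j,uv,0))
im=cv2.imread('pics/L_scene.png'); big(im,440,330,200,70,4,'L_c')
"; ls pics
```

```text
[0.3967 0.5536 0.    ]
[0.4196 0.5551 0.04  ]
(0, 399) [1.3157 0.0475 0.    ]
(320, 399) [0.7674 0.3512 0.    ]
(639, 399) [0.2287 0.6483 0.    ]
(639, 300) [0.0356 0.5123 0.    ]
(100, 399) [0.8775 0.514  0.    ]
(320, 399) [0.4674 0.4302 0.    ]
(639, 399) [-0.1401  0.3241  0.    ]
(639, 300) [-0.2355  0.0679  0.    ]
A_scene.npy
A_scene.png
A_wrist.npy
A_wrist.png
A_z.png
B_wrist.npy
B_wrist.png
B_z.png
C1.npy
C1.png
C1z.png
C2.npy
C2.png
C2z.png
C3.npy
C3.png
C3z.png
D_scene.npy
D_scene.png
D_wrist.npy
D_wrist.png
D_z.png
E_side.npy
E_side.png
E_sz.png
E_wrist.npy
E_wrist.png
F_scene.npy
F_scene.png
F_side.npy
F_side.png
F_wrist.npy
F_wrist.png
G_wrist.npy
G_wrist.png
H_wrist.npy
H_wrist.png
H_z.png
I_wrist.npy
I_wrist.png
J_scene.npy
J_scene.png
J_wrist.npy
J_wrist.png
K_side.npy
K_side.png
K_wrist.npy
K_wrist.png
L_c.png
L_scene.npy
L_scene.png
L_side.npy
L_side.png
L_wrist.npy
L_wrist.png
a_scene.png
a_side.png
a_wrist.png
b_scene.npy
b_scene.png
b_scene_z.png
b_side.npy
b_side.png
b_side_z.png
c_scene.npy
c_scene.png
c_scene_g.png
c_scene_z.png
c_side.npy
c_side.png
c_side_g.
[... 574 characters left out ...]
y
m_wrist.png
n_cz.png
n_scene.npy
n_scene.png
n_side.npy
n_side.png
n_sz.png
o_side.npy
o_side.png
o_sz.png
o_wrist.npy
o_wrist.png
p_cz.png
p_scene.npy
p_scene.png
p_side.npy
p_side.png
p_sz.png
p_wrist.npy
p_wrist.png
q_v.png
q_wrist.npy
q_wrist.png
q_z.png
r_wrist.npy
r_wrist.png
r_z.png
s_cz.png
s_scene.npy
s_scene.png
s_wrist.npy
s_wrist.png
t_scene.npy
t_scene.png
t_wrist.npy
t_wrist.png
t_z.png
t_z2.png
u_wrist.npy
u_wrist.png
u_z.png
v_cz.png
v_scene.npy
v_scene.png
v_side.npy
v_side.png
v_sz.png
v_wrist.npy
v_wrist.png
v_z.png
w_wrist.npy
w_wrist.png
x_scene.npy
x_scene.png
x_wrist.npy
x_wrist.png
x_z.png
y2.npy
y2.png
y2z.png
y_wrist.npy
y_wrist.png
y_z.png
z_wrist.npy
z_wrist.png
```

View pics/L_c.png

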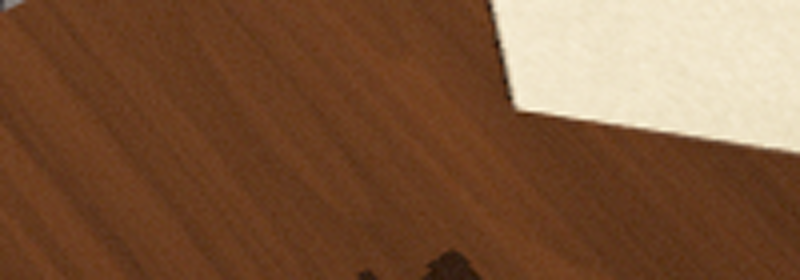

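Two shadow tips appear at the bottom edge, near (0.40,0.555), cast by something standing just outside this view. I'll compare with the first picture and go look.

```bash
python3 -c "
from h import *
a=cv2.imread('pics/b_scene.png')[370:400,500:580];b=cv2.imread('pics/p_scene.png')[370:400,500:580];c=cv2.imread('pics/L_scene.png')[370:400,500:580]
cv2.imwrite('pics/L_cmp.png',cv2.resize(np.vstack([a,b,c]),None,fx=6,fy=6))
to([.45,.38,.30],106.4)"
```

```text
t 77.72 [ 0.5004 -0.0971  0.2104] [-179.9707   -0.0303  106.4541] F [-0.8708 -0.1614  0.068 ] gap 0.6
d cm [47.187   8.6712 -8.9348] rv [-0.0293 -0.0303  0.0541]
```

View pics/L_cmp.png

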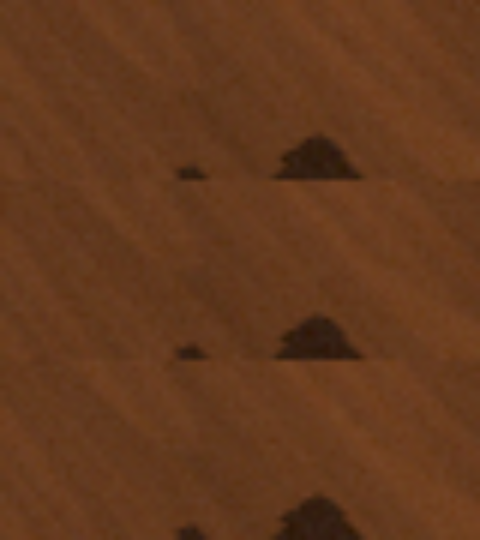

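It has been there since the start, so I'll look with the wrist camera.

```bash
python3 -m pendant '[{"dx":2,"dy":0.5,"dz":-3,"ax":0,"ay":0,"az":0,"hand":0.6},{"dx":3,"dy":0.5,"dz":-2,"ax":0,"ay":0,"az":0,"hand":0.6},{"dx":3.5,"dy":0.7,"dz":-2,"ax":0,"ay":0,"az":0,"hand":0.6},{"dx":3.8,"dy":0.7,"dz":-1,"ax":0,"ay":0,"az":0,"hand":0.6},{"dx":3.9,"dy":0.7,"dz":0,"ax":0,"ay":0,"az":0,"hand":0.6}]' 20 && python3 -m pendant '[{"dx":3.9,"dy":0.7,"dz":0,"ax":0,"ay":0,"az":0,"hand":0.6},{"dx":3.9,"dy":0.7,"dz":0,"ax":0,"ay":0,"az":0,"hand":0.6},{"dx":3.9,"dy":0.7,"dz":0,"ax":0,"ay":0,"az":0,"hand":0.6},{"dx":3.9,"dy":0.7,"dz":0,"ax":0,"ay":0,"az":0,"hand":0.6},{"dx":3.9,"dy":0.7,"dz":0,"ax":0,"ay":0,"az":0,"hand":0.6}]' 20 && python3 -m pendant '[{"dx":3,"dy":0.7,"dz":0,"ax":0,"ay":0,"az":0,"hand":0.6},{"dx":3,"dy":0.7,"dz":0,"ax":0,"ay":0,"az":0,"hand":0.6},{"dx":3,"dy":0.7,"dz":0,"ax":0,"ay":0,"az":0,"hand":0.6},{"dx":0,"dy":0,"dz":0,"ax":0,"ay":0,"az":0,"hand":0.6},{"dx":0,"dy":0,"dz":0,"ax":0,"ay":0,"az":0,"hand":0.6}]' 20 && python3 -c "
from h import *
st()
for c in ('wrist',): shot(c,'M_'+c)"
```

```text
t: 78.13
tool_pos: [0.4848, 0.0684, 0.2938]
ee_rot: [179.7, 0.0, 106.4]
contact_force: [0.4, 0.1, 0.2]
finger_gap: 0.602
t: 78.55
tool_pos: [0.4619, 0.2654, 0.2912]
ee_rot: [179.9, 0.0, 106.5]
contact_force: [1.5, -1.5, 0.1]
finger_gap: 0.6
t: 78.97
tool_pos: [0.4563, 0.3575, 0.2905]
ee_rot: [-180.0, -0.0, 106.7]
contact_force: [0.7, 0.5, -0.8]
finger_gap: 0.601
t 78.97 [0.4563 0.3575 0.2905] [-179.9628   -0.0148  106.6603] F [ 0.701   0.5078 -0.8181] gap 0.601
```

View pics/M_wrist.png

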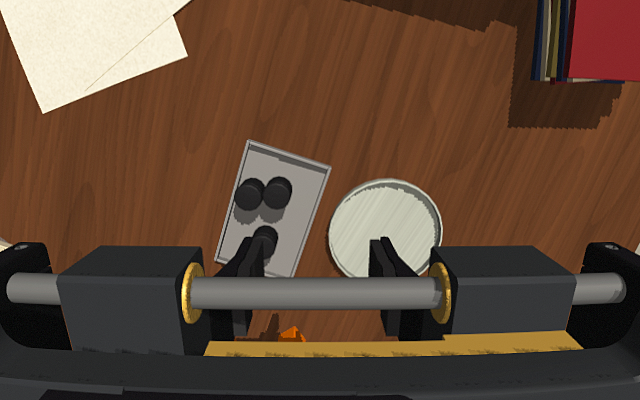

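A stack of books stands at upper right (585,40), and another shadow reaches in at (440,10). I'll go a bit further.

```bash
python3 -m pendant '[{"dx":3,"dy":0,"dz":0,"ax":0,"ay":0,"az":0,"hand":0.6},{"dx":3,"dy":0,"dz":0,"ax":0,"ay":0,"az":0,"hand":0.6},{"dx":3,"dy":0,"dz":0,"ax":0,"ay":0,"az":0,"hand":0.6},{"dx":0,"dy":0,"dz":0,"ax":0,"ay":0,"az":0,"hand":0.6},{"dx":0,"dy":0,"dz":0,"ax":0,"ay":0,"az":0,"hand":0.6}]' 20 && python3 -c "
from h import *
i=np.load('pics/M_wrist.npy',allow_pickle=True).item()
print(proj(i,[.3967,.5536,0]))
st()
for c in ('wrist',): shot(c,'N_'+c)
i=np.load('pics/N_wrist.npy',allow_pickle=True).item()
print(proj(i,[.3967,.5536,0]))"
```

```text
t: 79.43
tool_pos: [0.4319, 0.4422, 0.2907]
ee_rot: [-180.0, 0.0, 106.5]
contact_force: [0.5, -0.4, 0.1]
finger_gap: 0.6
[314.9842 -14.8083]
t 79.43 [0.4319 0.4422 0.2907] [-179.9949    0.0111  106.5102] F [ 0.5127 -0.3744  0.0612] gap 0.6
[313.725   63.9316]
```

View pics/N_wrist.png

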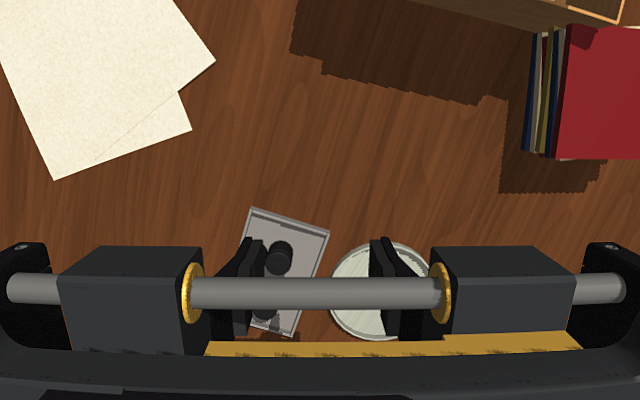

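The shadow comes from a wooden shelf and books at the desk's edge, and no foot is there. I'll hand in.

```bash
python3 -c "
from bench import ctrl
print(ctrl.hand_in())"
```

```text
the job is handed in; nothing more can be done
None
```

The job is handed in, at about 80 s of the 210 s.

- **Gauge and vise:** I opened the vise, stood the gauge in it and clamped it with the lever at the closed stop. After sorting I swung the lever back to the open stop.
- **Feet:** I found three feet. All three went fully on the pin with a light contact of 5 to 10 N, so all three stand in the rectangular tray and the tin is empty.
- **Return to case:** The gauge touched down on the case floor with about 6 N of load change, and I released it there.

The last pictures show:
- The gauge is upright inside its case walls.
- The lever is open and the three feet stand in the tray.
- The mug and tape dispenser look undisturbed in the scene and side views, and the stapler in the side view.
- The gripper is clear of everything.

One late check needed following up: shadow tips at the edge of the scene picture could have hidden another foot. The wrist camera showed they come from a wooden shelf and books. No check failed; no foot stopped at the pin's end, so the tin was never used.

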